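Close up a split bearing housing and gauge its seam

TASK

Assemble the split bearing housing: slide all the collars lying on the bench down its post, fully home, largest at the bottom and each next one smaller, and only then swing both blue halves shut so that their flanges meet edge to edge. Check the seam by pushing the red-handled gauge's blade down into the slot between the closed flanges until its shoulder rests on them, leave it there for a second, then put the gauge back fully down in its wooden stand. Leave the can, the wrench and the battery where they are.

Things in the scene. Friction and masses are not known exactly. Their poses are not given: they have to be found in the camera images.
- housing: Split bearing housing, fixed: grey base plate 190 x 120 x 10 mm with a steel post and a hinge pin. Origin on the bench under the post; z up; +x runs from the seam side past the post to the hinge pin. Closed, two blue half shells make a round wall about the post, inner radius 34, outer 39 mm, 11 to 62 mm above the bench, open on top, with a double flange sticking out to -x, x = -76 to -39 mm
- seat (a point): foot of the post, on its axis, at the top of the base plate (10 mm above the bench), where the first collar sits. The post is 20 mm in diameter, straight for 46 mm above this point and ends in a cone, top 54 mm above this point. Axes as the housing's
- hinge (a point): the shared upright hinge pin's axis, 45 mm from the post's axis along the housing's +x, at the height of the shells' top edge (62 mm above the bench)
- slot_mouth (a point): centre of the gauge slot's mouth once the housing is closed: on the seam between the two flanges, at their top, 62 mm above the bench, 58 mm from the post's axis along the housing's -x; axes as the housing's. The slot runs along the housing's x: 24 mm long, 7 mm wide, 43 mm deep (half of its width is cut in each flange)
- left_half (a joint): hinge angle of the left half shell (housing's +y side), rad: 0 closed against the seam (a stop), grows as its flange swings out to +y; up to 1.7. A stiff hinge: stays where it is left
- right_half (a joint): hinge angle of the right half shell (housing's -y side), rad: 0 closed against the seam (a stop), grows as its flange swings out to -y; up to 1.7. Stiff likewise
- left_flange (a point): centre of the top edge of the left half's flat aluminium flange (9 mm thick, 37 mm long, 51 mm high below this point), 103 mm from the hinge pin; moves with the half; x axis along the flange towards the hinge, y across its thickness
- right_flange (a point): the same point of the right half's flange
- stand: wooden gauge stand fixed to the bench, 60 x 50 mm, 46 mm high, with a slot in its top; origin under its centre, slot along its x axis
- stand_mouth (a point): centre of the mouth of the stand's slot, 46 mm above the bench; slot 26 mm long (along the stand's x), 9 mm wide, 40 mm deep
- gauge: gap gauge: flat steel blade 20 mm wide (x), 4 mm thick (y), 38 mm long, below a red handle 32 mm (x) x 14 mm (y) x 40 mm high. Origin at the centre of the blade's lower end, z up along the blade; the handle's underside, the shoulder, is at z = 38 mm, its top at 78 mm. It starts upright in the stand with the shoulder resting on the stand. Mass 60 g
- grease_can: yellow can 66 mm in diameter, 100 mm high, standing; origin under its centre; a bystander
- wrench: steel wrench lying on the bench; a bystander
- battery: yellow block battery with a black top, 72 x 102 mm, 92 mm high, standing; origin under its centre; a bystander
- collar_a: bright steel collar, the largest of the four sizes: outer diameter 58 mm, bore 24 mm, 12 mm high; origin at the centre of its underside, z its axis; lies flat on the bench (absent in some starts)
- collar_b: brass (yellow) collar, the second largest of the four sizes: outer diameter 51 mm, bore 24 mm, 12 mm high; origin at the centre of its underside, z its axis; lies flat on the bench (absent in some starts)
- collar_c: green plastic collar, the third largest of the four sizes: outer diameter 44 mm, bore 24 mm, 12 mm high; origin at the centre of its underside, z its axis; lies flat on the bench (absent in some starts)
- collar_d: copper (reddish) collar, the smallest of the four sizes: outer diameter 37 mm, bore 24 mm, 12 mm high; origin at the centre of its underside, z its axis; lies flat on the bench (absent in some starts)
Mind the look-alikes: they are no part of the job. Several things have the shape of the collar_c; the one meant has the colours described above. Several things have the shape of the housing; the one meant has the colours described above.

How it is judged:
By the outcome, as a careful person would: the job done as asked, in the order asked, and still so for the second after the job is handed in, with the robot touching nothing.
Of collar_a, collar_b, collar_c, collar_d only 2 to 4 are there at a start; the rules pass over those that are not, and their reading is None.
At some moment in a run one of collar_a, collar_b, collar_c, collar_d may be knocked a few centimetres aside while the robot is not near it.
It also fails if it takes over 210 s, if anything falls off the work surface, if the arm or the gripper's body presses on something with over 40 N, if the wrist force passes 120 N, or if a joint passes its speed limit or range.

ROBOT

A 7-joint arm with a two-finger parallel gripper is mounted at the origin on the work surface. World frame = base frame: x ahead of the robot, y to its left, z up, the work surface at z = 0. Lengths are in m, angles in rad, forces in N, time in s.
With the tool pointing down it reaches from about 0.4 to 0.875 m from the base axis. Payload 19.3 kg.
Tool frame: the origin (TCP) lies midway between the tips of the shut fingers; the grasp point (between the pads) lies bot.grip_point_offset behind it (bot.grip_point_offset is the distance from the TCP to the grasp point, in m); z points along the fingers, y is the direction in which the jaws open and shut (so a half turn about z gives the same grasp; the last joint's range is limited). The gripper opens to 85 mm and grips with 20 to 120 N. Pads are 22 mm wide; open, the fingers measure 114 mm over their backs; the gripper's body (76 mm by 85 mm) begins 54 mm behind the grasp point. The pads swing forward as they close: fully open they stand 13 mm farther back than shut.
Start: joints at [-1.316, 0.521, -0.036, 1.599, 0.021, 1.021, -0.113], TCP at [0.199, 0.592, 0.193] pointing down, gripper open.
Joint ranges: [-2.91, 2.91], [-0.3, 2.13], [-1.5, 1.42], [0.17, 2.43], [-1.26, 4.41], [0.16, 1.93], [-2.52, 2.52]. Speed limits (rad/s): [1.89, 1.89, 2.39, 2.39, 3.01, 3.01, 3.01].

INTERFACE

Orientations are given as [roll, pitch, yaw] about the fixed x, y, z axes, in that order (R = Rz(yaw) Ry(pitch) Rx(roll)).
In Python, from workcell import bot gives the robot as it stands.
- The arm moves only by the tool servo_tool, never from a script. Its argument "rows" is a list that holds one entry, the list of rows, each a list of 6 numbers: the shift along the tool's x, y, z in cm, then the turn, a rotation vector about the tool's x, y, z in degrees. A call has 1 to 5 rows; each row shifts and turns the commanded pose from where the row before left it, along the tool's axes as they then stand; what a row does not reach is not made up. A row lasts 1/8 s, in which the tool goes at most 62.5 mm and 10.7 degrees, less where a joint would pass 70% of its speed; a pose out of reach is approached as far as the arm can. A call is refused whole if a number of a shift passes 6.25 or a number of a turn 10.7, either way. A call with a gripper value outside its range is refused whole. "grip" is the opening, from -1 (shut) to 1 (fully open), so that 0 is half open, set as the call begins (left out, the last holds). The fingers move at their own pace and stop on an object; "squeeze" is the grip in N (left out, the last holds). Time passes only in rows, so rows that do not move let the fingers close. It gives the time, the measured TCP pose, the force and the opening at its end, in the units of the state.
- bot.observe(): the state, without advancing time (a new reading comes with each control period).
- bot.grab_frame(name): name is "scene" or "top"; returns a dict with "image" (420x560x3 uint8, red, green, blue), "K" (3x3 intrinsics, pixels), "R" (3x3) and "t" (3): a world point X has camera coordinates R X + t. Camera axes: x right, y down, z forward; pixel columns grow to the right and rows downward; lengths in m; the calibration is good to about 2 mm. A picture is of the moment at which its call begins. There is no depth.
- bot.job_done(): hands the job in, once; it reports no verdict.
The state is a dict: "clock": time; "qpos": joint angles; "qd": joint speeds; "joint_efforts": joint torques, N m; "position": TCP position; "tool_rot": TCP orientation; "force": force on the tool from outside, world axes, zero at the start; "moment": the same for the moment, N m; "grip_width": finger opening in m.
Only numpy, scipy, OpenCV 4.12 (cv2) and the standard library are available. Lean on these libraries where they do the work, as an engineer would, in place of code of your own. Each camera call takes 0.05 s, during which the arm holds its last target.

## Working session

There is one attempt and no reset: what is moved stays moved. The work goes in short steps, Python scripts to look and compute and a tool call to move; the robot and the scene stay as the last step left them, time stands still between calls to the robot, and variables do not carry over. Pictures are saved under pics/ and viewed, and the job is handed in when it is done.

Besides the shell and the picture viewer there is one more tool, called after "Request:" by a JSON object that holds its "op" and its "data", one argument or row to a line. servo_tool: Moves the arm, as the interface text tells. Its arguments: {"type":"object","properties":{"rows":{"type":"array"},"grip":{"type":"number"},"squeeze":{"type":"number"}},"required":["rows"]}

```bash
ls; mkdir -p pics
python3 - <<'E'
from workcell import bot
import cv2,numpy as np
print(bot.observe(), bot.grip_point_offset)
for n in ("scene","top"):
    f=bot.grab_frame(n); cv2.imwrite(f"pics/{n}0.png",f["image"][:,:,::-1]); print(n,f["K"],f["R"],f["t"])
E
```

```text
pics
{'clock': 0.0, 'qpos': array([-1.31623128,  0.52203746, -0.03633568,  1.60001503,  0.02120511,
        1.0210981 , -0.11277278]), 'qd': array([ 6.75322671e-04, -1.49150837e-03, -1.24430453e-03, -8.15981974e-06,
        2.75865926e-04,  1.14425449e-03,  8.68931273e-04]), 'joint_efforts': array([-6.60499495e-06, -9.27099824e+01,  1.97992712e+00, -3.69918466e+01,
        1.77096936e-02,  8.40762426e-03, -4.14603835e-05]), 'position': array([0.19933964, 0.59194577, 0.19210854]), 'tool_rot': array([-3.14042294e+00,  8.43321208e-05,  2.81685489e+00]), 'force': array([ 0.11042462,  0.45168937, -0.03962229]), 'moment': array([ 0.04415751, -0.03416941,  0.00577994]), 'grip_width': 0.08495960621328398} 0.0187
scene [[431.57022717   0.         276.57933062]
 [  0.         431.57022717 211.12170683]
 [  0.           0.           1.        ]] [[-0.51428488  0.85734143  0.02183413]
 [ 0.55327376  0.3511243  -0.75538061]
 [-0.65528559 -0.37640058 -0.65492244]] [ 0.3369993  -0.28535423  1.33449955]
top [[415.96987109   0.         281.82247271]
 [  0.         415.96987109 207.68066387]
 [  0.           0.           1.        ]] [[-0.01634426 -0.99977284 -0.01367946]
 [-0.99260541  0.01786986 -0.12006319]
 [ 0.12028036  0.01161596 -0.992672  ]] [0.00097505 0.60585145 0.86844616]
```

View pics/scene0.png

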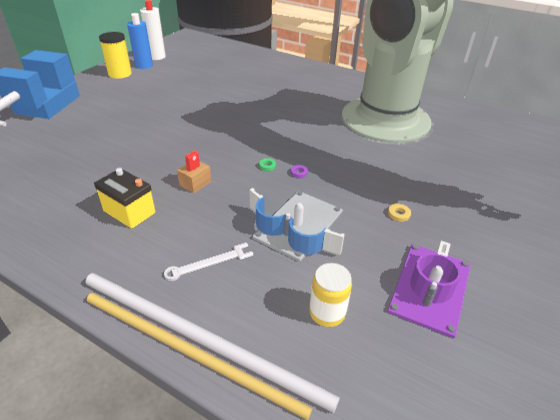

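View pics/top0.png

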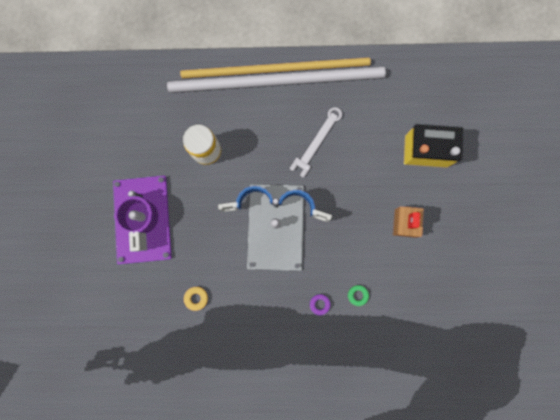

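The top view (up = world +x, left = +y) shows these items:
- Grey/blue housing, with the post at about (276,224).
- Purple decoy housing at (135,220).
- Brass ring at (196,298), green ring at (358,295) and a purple decoy ring at (320,304).
- Stand and gauge at (410,221), can at (202,144), wrench at (318,140) and battery at (436,146).

No bright steel or copper ring is visible. I'll enlarge the candidates to confirm.

```bash
cat > h.py <<'E'
from workcell import bot
import cv2,numpy as np
from scipy.spatial.transform import Rotation as Ro
def grab(n):
    f=bot.grab_frame(n); return f
def ray(f,u,v,z):
    d=np.linalg.inv(f["K"])@np.array([u,v,1.]); d=f["R"].T@d; c=-f["R"].T@f["t"]
    return c+d*(z-c[2])/d[2]
def proj(f,X):
    p=f["K"]@(f["R"]@np.asarray(X,float)+f["t"]); return p[:2]/p[2]
def crop(f,name,u0,v0,u1,v1,s):
    im=f["image"][v0:v1,u0:u1,::-1]; cv2.imwrite("pics/"+name+".png",cv2.resize(im,None,fx=s,fy=s,interpolation=cv2.INTER_CUBIC))
def mask(f,lo,hi,roi=None):
    hsv=cv2.cvtColor(f["image"],cv2.COLOR_RGB2HSV); m=cv2.inRange(hsv,np.array(lo),np.array(hi))
    if roi: 
        k=np.zeros_like(m);k[roi[1]:roi[3],roi[0]:roi[2]]=255;m&=k
    return m
def blobs(m,amin=20):
    n,l,s,c=cv2.connectedComponentsWithStats(m); return [(s[i],c[i]) for i in range(1,n) if s[i][4]>=amin]
def hull_ring(m):
    cs,_=cv2.findContours(m,cv2.RETR_EXTERNAL,cv2.CHAIN_APPROX_NONE); return max(cs,key=cv2.contourArea)[:,0,:].astype(float)
def st():
    o=bot.observe(); print("t",round(o["clock"],2),"pos",(o["position"]*1000).round(1),"rpy",np.degrees(o["tool_rot"]).round(2),"F",o["force"].round(1),"w",(o["grip_width"]*1000).round(1),"q",o["qpos"].round(2)); return o
def delta(target,yaw=None):
    """cm along the tool axes to target (world m); yaw deg target of tool_rot yaw"""
    o=bot.observe(); R=Ro.from_euler("xyz",o["tool_rot"]).as_matrix()
    print("delta cm tool:",(R.T@(np.array(target)-o["position"])*100).round(2))
    if yaw is not None:
        Rt=Ro.from_euler("xyz",[180,0,yaw],degrees=True).as_matrix()
        print("turn deg tool:",np.degrees(Ro.from_matrix(R.T@Rt).as_rotvec()).round(2))
E
python3 - <<'E'
from h import *
f=grab("top"); crop(f,"c1",170,170,390,330,3.6)
g=grab("scene"); crop(g,"c2",170,130,460,310,2.7)
E
```

```text
(no output)
```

View pics/c1.png

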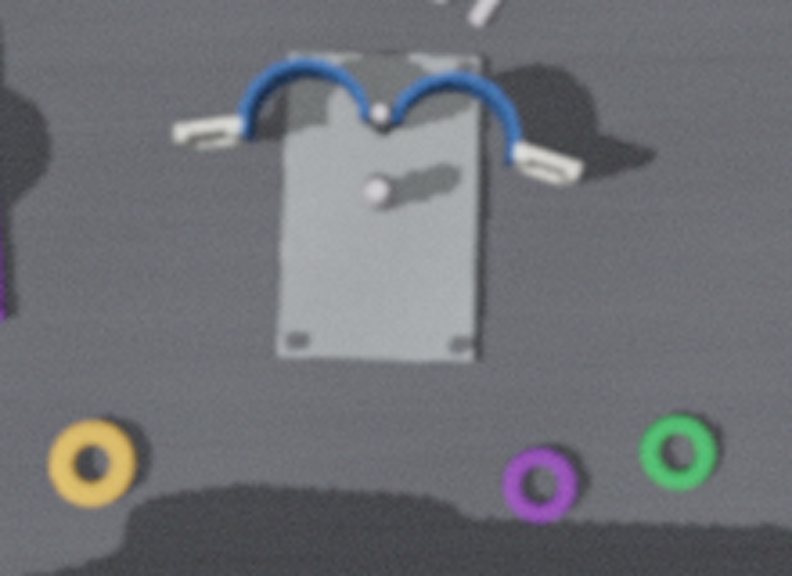

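View pics/c2.png

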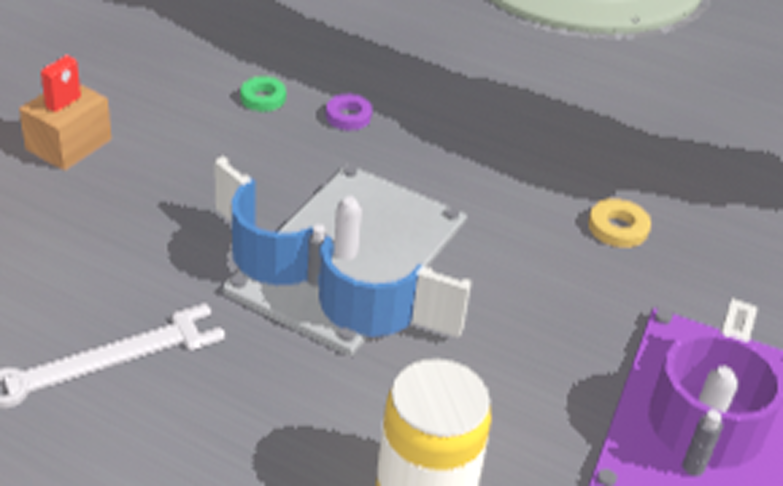

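The brass ring at (196,298) matches collar_b and the green ring at (358,295) matches collar_c. The purple ring and the purple housing are look-alikes. The housing meant is the grey and blue one. Next I'll measure positions.

```bash
cat > meas.py <<'E'
from h import *
def ringfit(f,m,z):
    c=hull_ring(m); P=np.array([ray(f,u,v,z)[:2] for u,v in c])
    A=np.c_[2*P,np.ones(len(P))]; s=np.linalg.lstsq(A,(P**2).sum(1),rcond=None)[0]
    return s[:2]*1000, 2000*np.sqrt(s[2]+s[0]**2+s[1]**2)
COL={"brass":([15,90,120],[28,255,255],(150,270,260,340)),"green":([50,90,80],[80,255,255],(320,260,420,330))}
if __name__=="__main__":
    f=grab("top"); g=grab("scene")
    for n,(lo,hi,roi) in COL.items():
        m=mask(f,lo,hi,roi); print(n,"top",ringfit(f,m,.012))
        m2=mask(g,lo,hi,(240,120,460,260)); bs=max(blobs(m2),key=lambda b:b[0][4]); print(" scene blob",bs, ray(g,*bs[1],.009)*1000)
    # gauge red
    for nm,fr in (("top",f),("scene",g)):
        m=mask(fr,[0,150,120],[6,255,255])|mask(fr,[174,150,120],[179,255,255])
        print(nm,"red",[(b[0].tolist(),b[1].round(1)) for b in blobs(m)])
        m=mask(fr,[8,80,60],[15,255,255]); print(nm,"wood",[(b[0].tolist(),b[1].round(1)) for b in blobs(m,100)])
        m=mask(fr,[100,120,60],[118,255,255]); print(nm,"blue",[(b[0].tolist(),b[1].round(1)) for b in blobs(m)])
    crop(f,"t_post",240,180,340,280,6); crop(f,"t_stand",380,190,440,250,10); crop(g,"s_stand",165,140,225,200,10); crop(g,"s_post",230,180,350,260,6.5)
E
python3 meas.py
```

```text
brass top (array([413.02886367, 182.74678805]), np.float64(50.352788473543036))
 scene blob (array([388, 204,  23,  18, 305], dtype=int32), array([399.02622951, 212.16393443])) [416.21708853 182.99559292   9.        ]
green top (array([ 414.39755648, -171.61519766]), np.float64(43.137565639344636))
 scene blob (array([259, 158,  17,  13, 171], dtype=int32), array([267.0877193 , 164.28070175])) [ 417.33712678 -171.68490062    9.        ]
top red [([408, 212, 12, 16, 154], array([414.1, 220. ]))]
top wood [([393, 207, 31, 30, 639], array([406.8, 222. ]))]
top blue [([237, 187, 35, 21, 185], array([251. , 193.4])), ([279, 191, 36, 23, 194], array([299.4, 197.5]))]
scene red [([145, 0, 7, 10, 55], array([148.4,   4.6])), ([185, 151, 15, 20, 198], array([192., 161.]))]
scene wood [([289, 0, 30, 6, 101], array([307.4,   1.6])), ([321, 0, 15, 9, 114], array([327.9,   3.5])), ([341, 0, 16, 13, 166], array([348.5,   5.7])), ([271, 26, 28, 16, 232], array([286.7,  34. ])), ([341, 30, 12, 11, 103], array([346.8,  35. ])), ([284, 42, 22, 13, 181], array([294.8,  47.9])), ([339, 42, 15, 13, 142], array([346. ,  47.8])), ([356, 59, 11, 12, 105], array([361. ,  64.5])), ([177, 162, 34, 31, 635], array([193.9, 177.6]))]
scene blue [([127, 21, 26, 48, 814], array([139.9,  44.8])), ([0, 50, 79, 69, 3822], array([40.4, 83.7])), ([256, 197, 30, 38, 581], array([268.4, 220.4])), ([289, 218, 35, 36, 624], array([305.3, 240.6]))]
```

View pics/t_post.png

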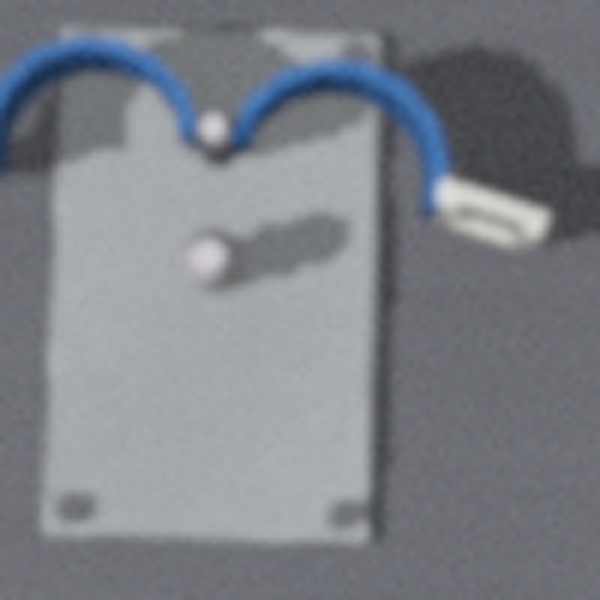

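View pics/t_stand.png

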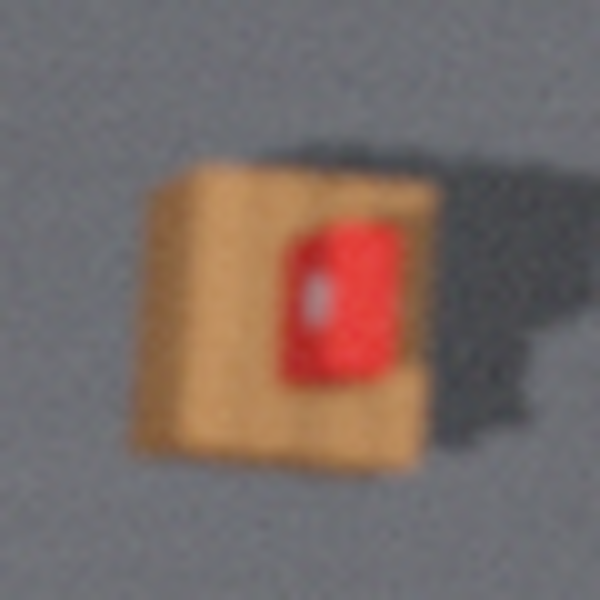

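View pics/s_post.png

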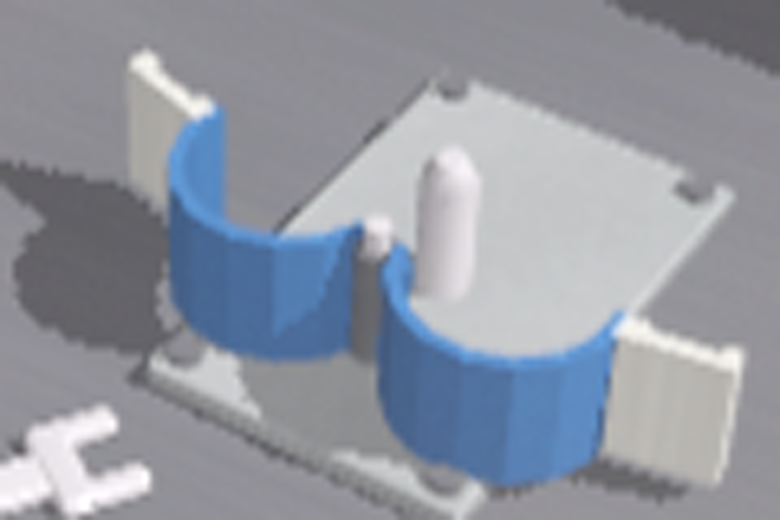

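View pics/s_stand.png

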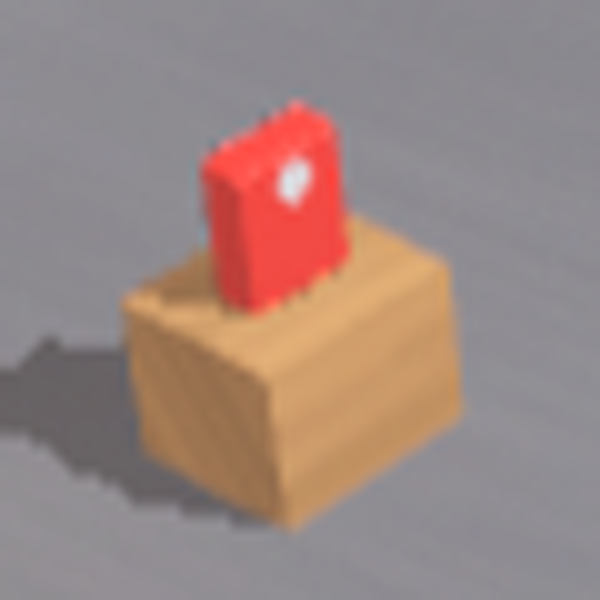

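Run:
```python
from h import *
f=grab("top"); g=grab("scene")
print("cams",-f["R"].T@f["t"],-g["R"].T@g["t"])
for n,p,z in (("BL",(247,269.5),.01),("BR",(302.2,270),.01),("TL",(250,185),.01),("TR",(304,186),.01),("hinge",(275.4,201.3),.066),("posttip",(275,223.5),.060)):
    print(n,(ray(f,*p,z)*1000).round(1))
print("scene posttip",(ray(g,298.9,204.,.062)*1000).round(1),"hinge",(ray(g,230+377/6.5,180+222/6.5,.064)*1000).round(1))
# stand top edges
for n,p in (("TL",(380+200/10,190+165/10)),("TR",(380+437/10,190+185/10)),("BR",(380+425/10,190+470/10)),("BL",(380+182/10,190+462/10))):
    print("stand",n,(ray(f,*p,.046)*1000).round(1))
for n,p in (("L",(165+125/10,140+300/10)),("R",(165+448/10,140+262/10)),("F",(165+270/10,140+383/10))):
    print("stand scene",n,(ray(g,*p,.046)*1000).round(1))
# gauge top corners
for n,p in (("TL",(380+330/10,190+220/10)),("TR",(380+400/10,190+222/10)),("BR",(380+395/10,190+375/10)),("BL",(380+320/10,190+382/10))):
    print("gauge",n,(ray(f,*p,.086)*1000).round(1))
for n,p in (("L",(185.5,156.8)),("F",(189,158.5)),("R",(198.6,152.2)),("B",(195,150.2))):
    print("gauge scene",n,(ray(g,*p,.086)*1000).round(1))
```

```text
cams [ 0.49693034 -0.01993949  0.93483598] [1.20567098 0.31357774 0.65108456]
BL [473.2  69.8  10. ]
BR [470.2 -51.7  10. ]
TL [661.8  61.9  10. ]
TR [657.3 -59.9  10. ]
hinge [616.    3.5  66. ]
posttip [569.6   5.2  60. ]
scene posttip [570.9   3.2  62. ] hinge [613.8   1.   64. ]
stand TL [ 602.6 -263.    46. ]
stand TR [ 597.4 -313.4   46. ]
stand BR [ 536.5 -307.4   46. ]
stand BL [ 539.1 -256.    46. ]
stand scene L [ 598.6 -310.8   46. ]
stand scene R [ 544.6 -255.9   46. ]
stand scene F [ 605.8 -260.7   46. ]
gauge TL [ 586.1 -278.    86. ]
gauge TR [ 585.4 -292.2   86. ]
gauge BR [ 554.1 -289.5   86. ]
gauge BL [ 553.  -274.2   86. ]
gauge scene L [ 588.6 -288.6   86. ]
gauge scene F [ 589.6 -277.4   86. ]
gauge scene R [ 557.  -275.4   86. ]
gauge scene B [ 554.9 -287.9   86. ]
```

Run:
```python
from h import *
st(); delta([.4135,.183,.10],178)
```

```text
Traceback (most recent call last):
  File "h.py", line 23, in st
    o=bot.observe(); print("t",round(o["clock"],2),"pos",(o["position"]*1000).round(1),"rpy",np.degrees(o["tool_rot"]).round(2),"F",o["force"].round(1),"w",(o["grip_width"]*1000).round(1),"q",o["qpos"].round(2)); return o
                                                                                                                                                            ^^^^^^^^^^^^^^^^^^^^^^^^^^^^
AttributeError: 'float' object has no attribute 'round'
```

```bash
sed -i 's/(o\["grip_width"\]\*1000).round(1)/round(o["grip_width"]*1000,1)/' h.py
python3 - <<'E'
from h import *
st(); delta([.4135,.183,.10],178)
E
```

```text
t 0.4 pos [199.4 592.2 192.6] rpy [-179.99   -0.    161.39] F [ 0.  -0.4 -0.5] w 85.3 q [-1.32  0.52 -0.04  1.6   0.02  1.02 -0.11]
delta cm tool: [-33.35 -31.95   9.27]
turn deg tool: [-1.000e-02 -0.000e+00 -1.661e+01]
```

Request:
{"op": "servo_tool", "data": {
  "rows": [
    [[0, 0, 0, 0, 0, -8.3], [0, 0, 0, 0, 0, -8.3]]
  ],
  "grip": 0.45,
  "squeeze": 30
}}

```text
clock: 0.65
position: [0.1994, 0.5923, 0.1927]
tool_rot: [-3.141, 0.0, 3.111]
force: [-0.1, -0.3, 0.1]
grip_width: 0.0619
```

Run:
```python
from h import *
st(); delta([.4135,.183,.10],178)
```

```text
t 0.65 pos [199.4 592.3 192.7] rpy [-179.99    0.    178.27] F [-0.1 -0.3  0.1] w 61.9 q [-1.27  0.52 -0.11  1.6   0.06  1.03  0.15]
delta cm tool: [-22.64 -40.26   9.27]
turn deg tool: [-0.01  0.    0.27]
```

Request:
{"op": "servo_tool", "data": {
  "rows": [
    [[-2.26, -4.03, 0.5, 0, 0, 0], [-2.26, -4.03, 0.5, 0, 0, 0], [-2.26, -4.03, 0.5, 0, 0, 0], [-2.26, -4.03, 0.5, 0, 0, 0], [-2.26, -4.03, 0.5, 0, 0, 0]]
  ]
}}

```text
clock: 1.27
position: [0.3059, 0.3857, 0.1677]
tool_rot: [3.141, 0.0, 3.107]
force: [1.0, -0.3, 0.3]
grip_width: 0.0617
```

Request:
{"op": "servo_tool", "data": {
  "rows": [
    [[-2.26, -4.03, 0.5, 0, 0, 0], [-2.26, -4.03, 0.5, 0, 0, 0], [-2.26, -4.03, 0.5, 0, 0, 0], [-2.26, -4.03, 0.5, 0, 0, 0], [-2.26, -4.03, 0.5, 0, 0, 0]]
  ]
}}

```text
clock: 1.9
position: [0.4118, 0.1803, 0.1428]
tool_rot: [3.141, 0.001, 3.107]
force: [0.1, 1.4, -0.8]
grip_width: 0.0622
```

Run:
```python
from h import *
from meas import *
st(); delta([.4135,.183,.10],178)
f=grab("top");g=grab("scene")
crop(f,"a1",130,220,270,340,5); crop(g,"a1s",330,130,470,250,5)
```

```text
t 1.9 pos [411.8 180.3 142.8] rpy [1.7998e+02 3.0000e-02 1.7799e+02] F [ 0.1  1.4 -0.8] w 62.2 q [-0.54  0.32 -0.    2.1   0.    0.73  0.99]
delta cm tool: [-0.15  0.27  4.28]
turn deg tool: [ 0.02  0.03 -0.01]
```

View pics/a1s.png

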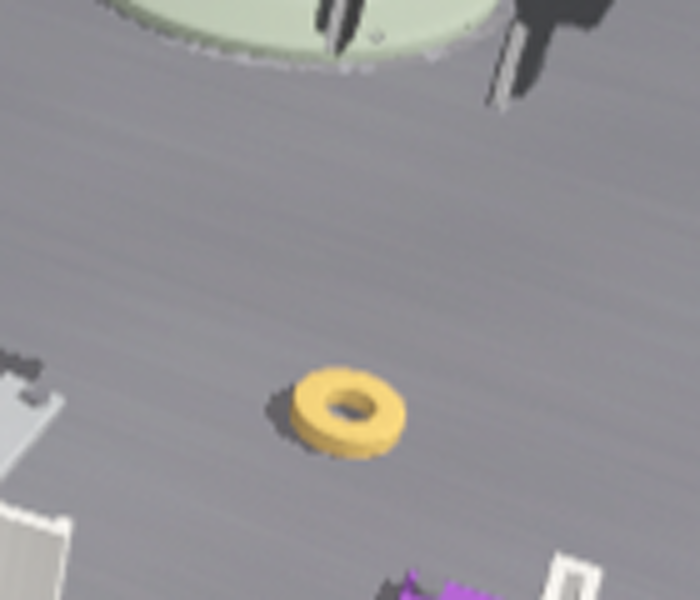

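The brass collar is still at scene (399,212), with the open fingers above it. I'll descend.

Request:
{"op": "servo_tool", "data": {
  "rows": [
    [[-0.15, 0.27, 2.8, 0, 0, 0], [0, 0, 2.8, 0, 0, 0], [0, 0, 2.8, 0, 0, 0], [0, 0, 2.8, 0, 0, 0], [0, 0, 0.7, 0, 0, 0]]
  ]
}}

```text
clock: 2.62
position: [0.412, 0.1842, 0.0226]
tool_rot: [-3.141, -0.002, 3.107]
force: [-0.5, -0.0, 0.2]
grip_width: 0.0622
```

Run:
```python
from h import *
st(); delta([.4135,.183,.0],178)
g=grab("scene")
crop(g,"a2s",340,140,460,240,6)
```

```text
t 2.62 pos [412.  184.2  22.6] rpy [-1.7994e+02 -1.0000e-01  1.7801e+02] F [-0.5 -0.   0.2] w 62.2 q [-0.54  0.55 -0.01  2.17  0.01  0.43  0.97]
delta cm tool: [-0.16 -0.11  2.26]
turn deg tool: [-0.06 -0.1   0.01]
```

View pics/a2s.png

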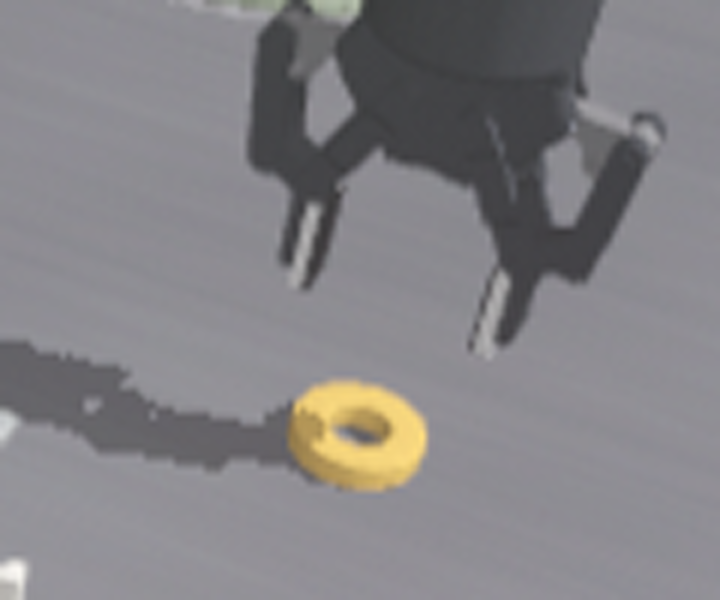

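Run:
```python
from h import *
g=grab("scene")
for z in (.02,.025,.03,.035):
    a=ray(g,390,188,z)*1000;b=ray(g,420.8,199.5,z)*1000; print(z,a.round(1),b.round(1),((a+b)/2).round(1))
```

```text
0.02 [355.4 137.4  20. ] [358.5 213.6  20. ] [357.  175.5  20. ]
0.025 [362.2 138.8  25. ] [365.2 214.4  25. ] [363.7 176.6  25. ]
0.03 [368.9 140.2  30. ] [371.9 215.2  30. ] [370.4 177.7  30. ]
0.035 [375.7 141.6  35. ] [378.7 216.   35. ] [377.2 178.8  35. ]
```

Run:
```python
from h import *
st()
g=grab("scene");f=grab("top")
crop(g,"a3s",340,140,460,240,6);crop(f,"a3t",120,220,280,340,5)
```

```text
t 2.73 pos [412.6 184.4  23.6] rpy [-1.7998e+02 -4.0000e-02  1.7800e+02] F [1.2 0.7 0.8] w 61.7 q [-0.54  0.54 -0.01  2.17  0.01  0.43  0.97]
```

View pics/a3s.png

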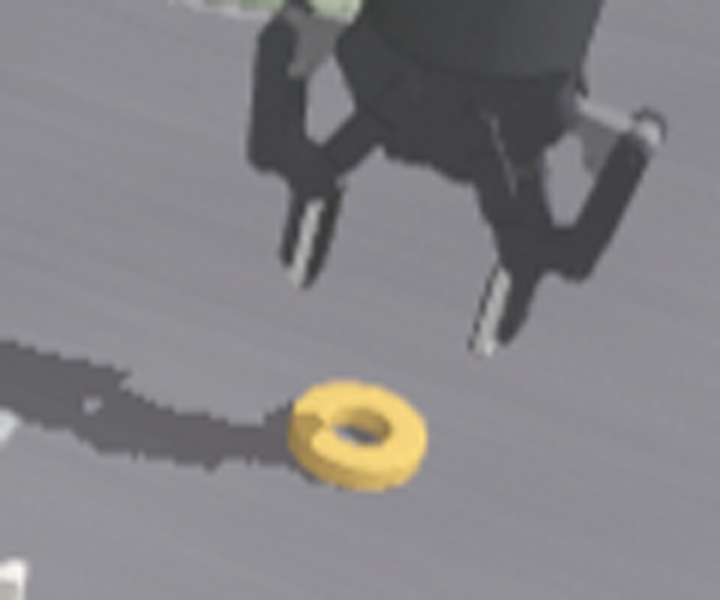

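View pics/a3t.png

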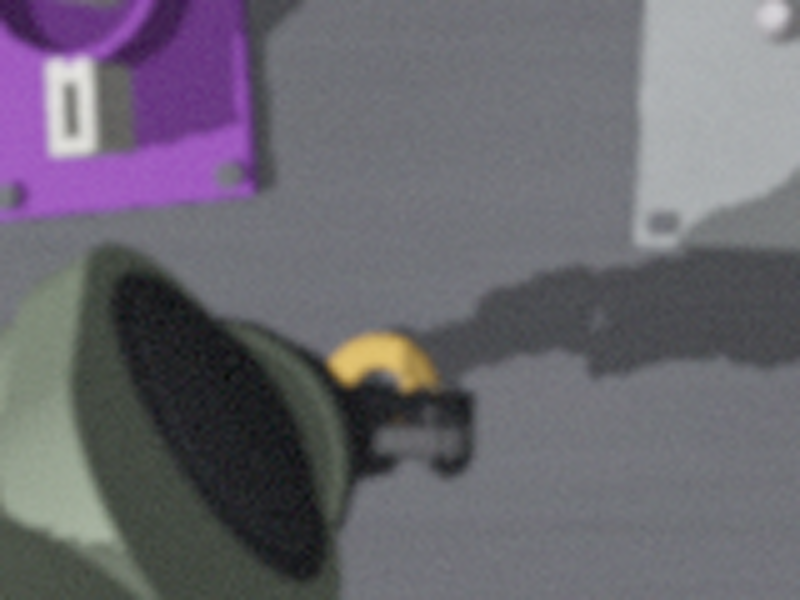

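Request:
{"op": "servo_tool", "data": {
  "rows": [
    [[0, 0, 0.7, 0, 0, 0], [0, 0, 0.7, 0, 0, 0], [0, 0, 0, 0, 0, 0]]
  ]
}}

```text
clock: 3.2
position: [0.4125, 0.1841, 0.0093]
tool_rot: [-3.141, -0.001, 3.106]
force: [0.4, 0.4, 0.7]
grip_width: 0.0619
```

Run:
```python
from h import *
st()
g=grab("scene");f=grab("top")
crop(g,"a4s",350,150,450,230,8);crop(f,"a4t",160,260,240,320,9)
```

```text
t 3.2 pos [412.5 184.1   9.3] rpy [-1.7998e+02 -4.0000e-02  1.7799e+02] F [0.4 0.4 0.7] w 61.9 q [-0.54  0.57 -0.01  2.18  0.01  0.39  0.97]
```

View pics/a4s.png

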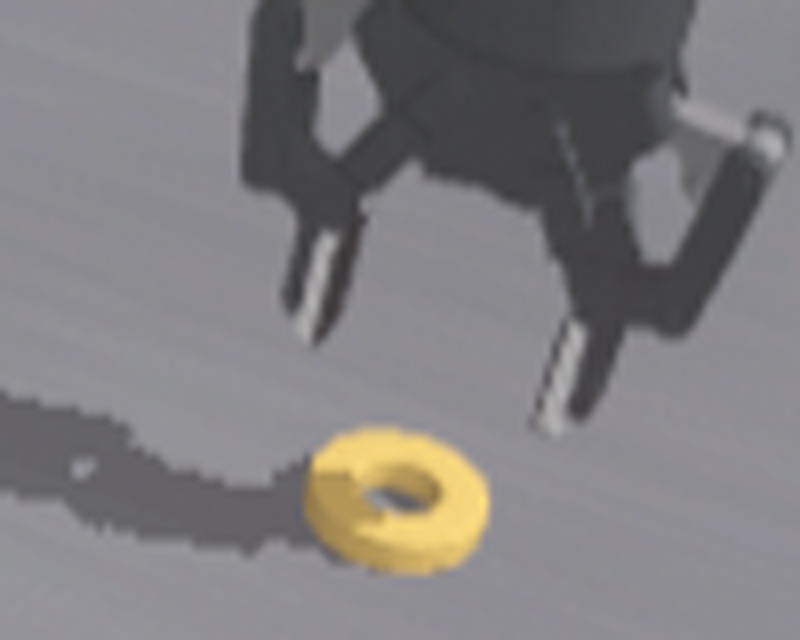

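View pics/a4t.png

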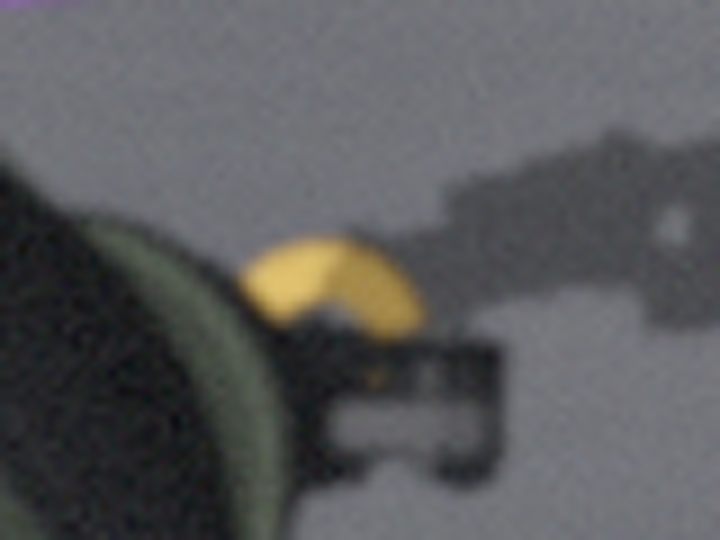

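Run:
```python
from h import *
g=grab("scene");f=grab("top")
for z in (.02,.04,.06,.09,.12):
    print(z,"top finger",(ray(f,160+425/9,260+415/9,z)*1000).round(1),"scene mid tip",(ray(g,403.6,198.3,z)*1000).round(1), "R knuckle (neg y) scene",(ray(g,350+270/8,150+185/8,z)*1000).round(1),"L knuckle",(ray(g,350+690/8,150+335/8,z)*1000).round(1))
print(proj(g,[.4125,.1841,.0093]),proj(f,[.4125,.1841,.0093]))
```

```text
0.02 top finger [396.6 155.3  20. ] scene mid tip [376. 178.  20.] R knuckle (neg y) scene [305.4 103.1  20. ] L knuckle [310.  236.5  20. ]
0.04 top finger [398.8 151.5  40. ] scene mid tip [402.3 182.3  40. ] R knuckle (neg y) scene [333.9 109.8  40. ] L knuckle [338.4 239.   40. ]
0.06 top finger [401.  147.7  60. ] scene mid tip [428.6 186.6  60. ] R knuckle (neg y) scene [362.4 116.5  60. ] L knuckle [366.8 241.4  60. ]
0.09 top finger [404.3 141.9  90. ] scene mid tip [468. 193.  90.] R knuckle (neg y) scene [405.2 126.5  90. ] L knuckle [409.3 245.1  90. ]
0.12 top finger [407.6 136.2 120. ] scene mid tip [507.4 199.5 120. ] R knuckle (neg y) scene [448.  136.5 120. ] L knuckle [451.9 248.7 120. ]
[400.05087452 211.33475662] [195.08570582 298.35471817]
```

The fingertips look about 40 mm above the bench, while the state reports the TCP at 9 mm. The shadow on the collar and both views agree on this. I'll creep down, watching the force and the images.

Request:
{"op": "servo_tool", "data": {
  "rows": [
    [[0, 0, 0.3, 0, 0, 0], [0, 0, 0.3, 0, 0, 0], [0, 0, 0, 0, 0, 0]]
  ]
}}

```text
clock: 3.78
position: [0.4126, 0.1842, 0.0034]
tool_rot: [-3.141, -0.0, 3.107]
force: [-0.1, 0.2, -0.0]
grip_width: 0.0619
```

Run:
```python
from h import *
st()
g=grab("scene")
crop(g,"a5s",350,150,450,230,8)
```

```text
t 3.77 pos [412.6 184.2   3.4] rpy [-1.7998e+02 -2.0000e-02  1.7799e+02] F [-0.1  0.2 -0. ] w 61.9 q [-0.54  0.59 -0.01  2.18  0.01  0.38  0.97]
```

View pics/a5s.png

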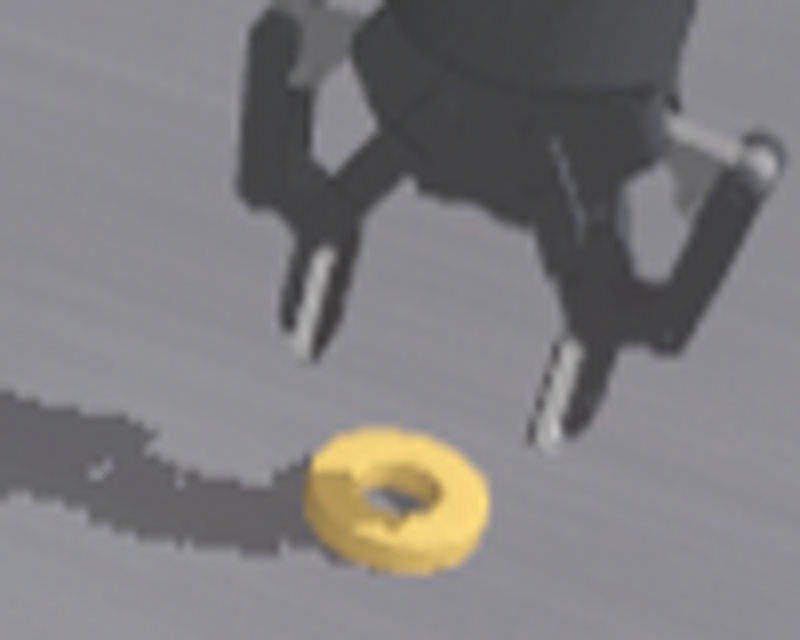

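Request:
{"op": "servo_tool", "data": {
  "rows": [
    [[0, 0, 0.4, 0, 0, 0], [0, 0, 0.4, 0, 0, 0], [0, 0, 0.4, 0, 0, 0], [0, 0, 0, 0, 0, 0]]
  ]
}}

```text
clock: 4.32
position: [0.4126, 0.1842, -0.0087]
tool_rot: [-3.141, -0.001, 3.106]
force: [-0.1, -0.4, -0.1]
grip_width: 0.0619
```

Run:
```python
from h import *
st()
g=grab("scene")
crop(g,"a6s",350,150,450,230,8)
```

```text
t 4.33 pos [412.6 184.2  -8.7] rpy [-1.7998e+02 -3.0000e-02  1.7798e+02] F [-0.1 -0.4 -0.1] w 61.9 q [-0.54  0.61 -0.01  2.18  0.01  0.35  0.97]
```

View pics/a6s.png

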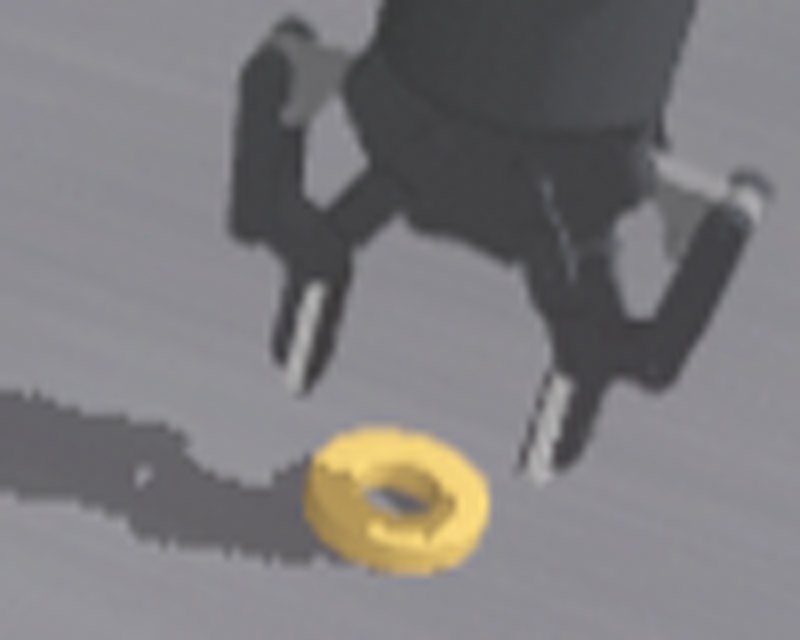

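Request:
{"op": "servo_tool", "data": {
  "rows": [
    [[0, 0, 0.4, 0, 0, 0], [0, 0, 0.4, 0, 0, 0], [0, 0, 0.4, 0, 0, 0], [0, 0, 0, 0, 0, 0]]
  ]
}}

```text
clock: 4.88
position: [0.4125, 0.1841, -0.0207]
tool_rot: [-3.141, -0.001, 3.106]
force: [-0.2, -0.5, -0.3]
grip_width: 0.0619
```

Run:
```python
from h import *
st()
g=grab("scene")
crop(g,"a7s",350,150,450,230,8)
```

```text
t 4.88 pos [412.5 184.1 -20.7] rpy [-1.7998e+02 -3.0000e-02  1.7799e+02] F [-0.2 -0.5 -0.3] w 61.9 q [-0.54  0.64 -0.01  2.18  0.02  0.32  0.97]
```

View pics/a7s.png

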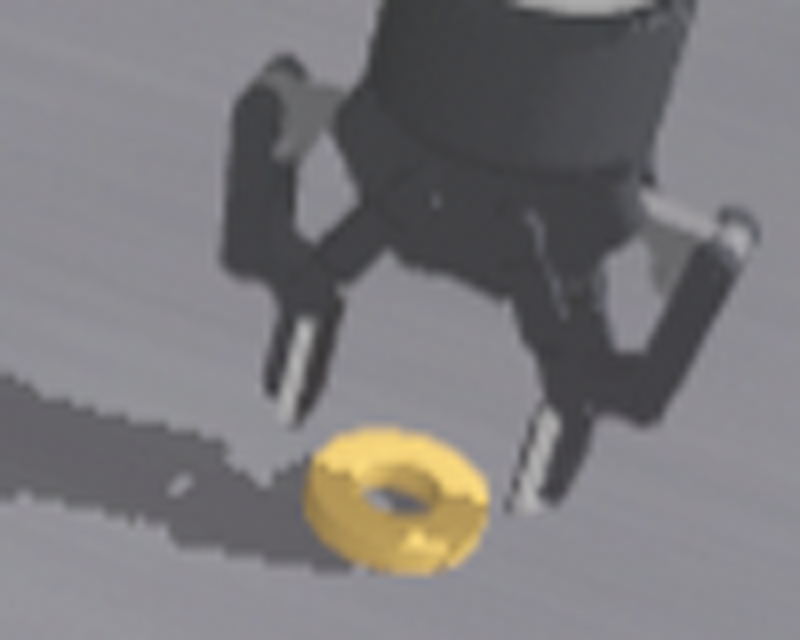

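Request:
{"op": "servo_tool", "data": {
  "rows": [
    [[0, 0, 0.4, 0, 0, 0], [0, 0, 0.4, 0, 0, 0], [0, 0, 0.2, 0, 0, 0], [0, 0, 0, 0, 0, 0]]
  ]
}}

```text
clock: 5.42
position: [0.4127, 0.1842, -0.0305]
tool_rot: [-3.141, -0.0, 3.107]
force: [-0.7, -0.1, -1.0]
grip_width: 0.0619
```

Run:
```python
from h import *
st()
g=grab("scene")
crop(g,"a8s",350,150,450,230,8)
```

```text
t 5.42 pos [412.7 184.2 -30.5] rpy [-1.7999e+02 -2.0000e-02  1.7799e+02] F [-0.7 -0.1 -1. ] w 61.9 q [-0.54  0.66 -0.01  2.18  0.02  0.3   0.97]
```

View pics/a8s.png

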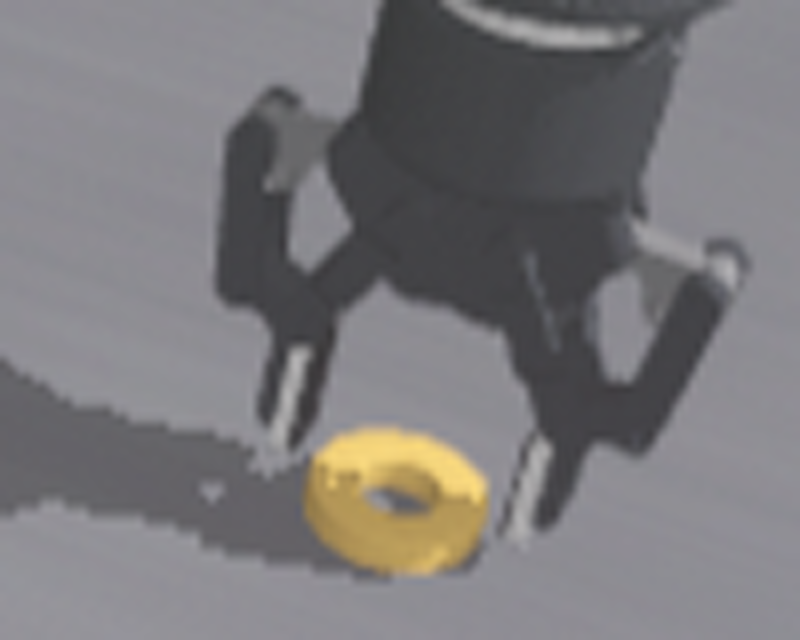

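Request:
{"op": "servo_tool", "data": {
  "rows": [
    [[0, 0, 0.3, 0, 0, 0], [0, 0, 0.3, 0, 0, 0], [0, 0, 0, 0, 0, 0]]
  ]
}}

```text
clock: 5.85
position: [0.4126, 0.1842, -0.0366]
tool_rot: [-3.141, -0.0, 3.106]
force: [-0.1, -0.3, 0.1]
grip_width: 0.0622
```

Request:
{"op": "servo_tool", "data": {
  "rows": [
    [[0, 0, 0.2, 0, 0, 0], [0, 0, 0.1, 0, 0, 0], [0, 0, 0, 0, 0, 0]]
  ]
}}

```text
clock: 6.22
position: [0.4127, 0.1842, -0.0394]
tool_rot: [-3.142, -0.0, 3.106]
force: [-0.0, -0.0, 0.1]
grip_width: 0.062
```

Run:
```python
from h import *
st()
g=grab("scene")
crop(g,"a9s",370,180,440,230,10)
```

```text
t 6.22 pos [412.7 184.2 -39.4] rpy [-1.8000e+02 -1.0000e-02  1.7799e+02] F [-0.  -0.   0.1] w 62.0 q [-0.55  0.68 -0.01  2.18  0.02  0.28  0.97]
```

View pics/a9s.png

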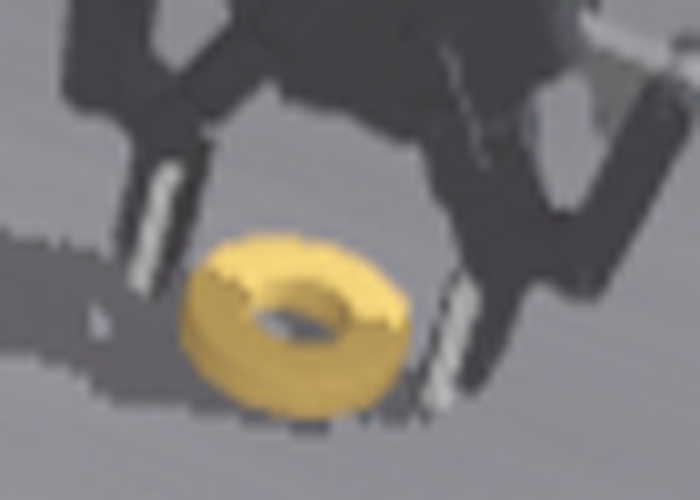

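Request:
{"op": "servo_tool", "data": {
  "rows": [
    [[0, 0, 0.2, 0, 0, 0], [0, 0, 0.15, 0, 0, 0], [0, 0, 0, 0, 0, 0]]
  ]
}}

```text
clock: 6.65
position: [0.4127, 0.1842, -0.0429]
tool_rot: [-3.141, -0.0, 3.107]
force: [0.0, -0.3, 0.0]
grip_width: 0.0621
```

Request:
{"op": "servo_tool", "data": {
  "rows": [
    [[0, 0, 0, 0, 0, 0], [0, 0, 0, 0, 0, 0], [0, 0, 0, 0, 0, 0], [0, 0, 0, 0, 0, 0], [0, 0, 0, 0, 0, 0]]
  ],
  "grip": 0.0,
  "squeeze": 40
}}

```text
clock: 7.28
position: [0.4131, 0.184, -0.0416]
tool_rot: [3.142, 0.001, 3.107]
force: [-5.8, -5.5, 42.4]
grip_width: 0.0495
```

Run:
```python
from h import *
st()
g=grab("scene")
crop(g,"a10s",370,180,440,230,10)
```

```text
t 7.28 pos [413.1 184.  -41.6] rpy [1.80e+02 5.00e-02 1.78e+02] F [-5.8 -5.5 42.4] w 49.5 q [-0.55  0.69 -0.01  2.18  0.02  0.27  0.97]
```

View pics/a10s.png

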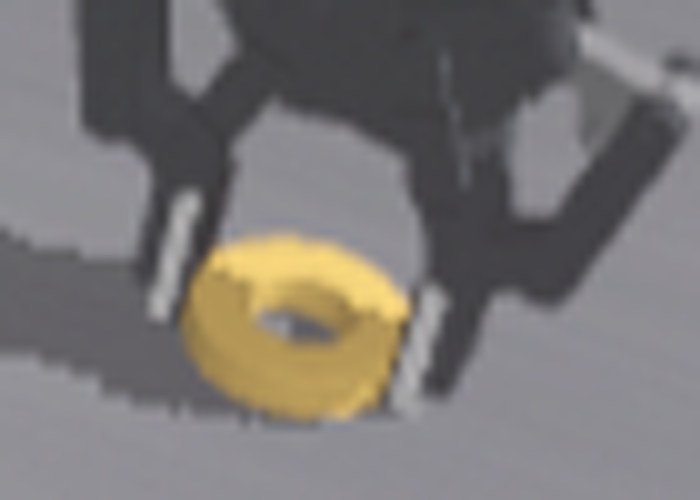

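The collar is gripped at 49.5 mm. The tips pressed on the bench as they closed, so I'll lift now and look.

Request:
{"op": "servo_tool", "data": {
  "rows": [
    [[0, 0, -0.5, 0, 0, 0], [0, 0, -1.5, 0, 0, 0], [0, 0, -2.5, 0, 0, 0], [0, 0, -4, 0, 0, 0], [0, 0, -4, 0, 0, 0]]
  ]
}}

```text
clock: 7.95
position: [0.4125, 0.1841, 0.084]
tool_rot: [-3.142, -0.0, 3.106]
force: [0.7, 0.4, -1.6]
grip_width: 0.0489
```

Run:
```python
from h import *
st()
g=grab("scene");f=grab("top")
crop(g,"b1s",350,100,450,200,6);crop(f,"b1t",160,240,260,340,6)
```

```text
t 7.95 pos [412.5 184.1  84. ] rpy [-1.7999e+02 -1.0000e-02  1.7799e+02] F [ 0.7  0.4 -1.6] w 48.9 q [-0.54  0.42 -0.01  2.14  0.01  0.58  0.98]
```

View pics/b1s.png

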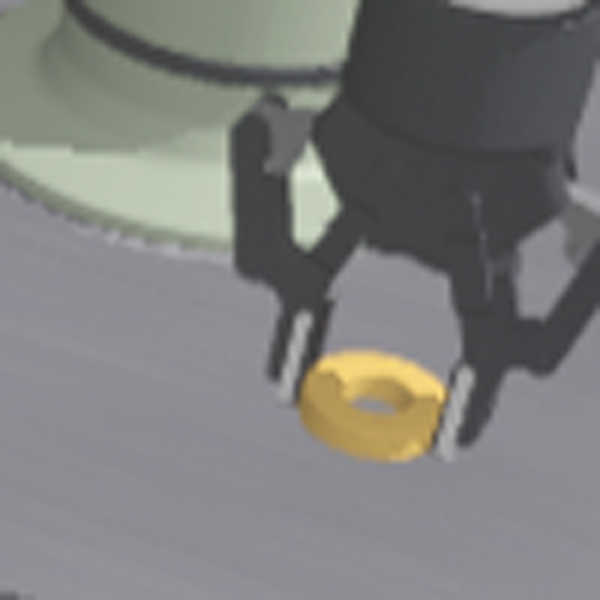

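View pics/b1t.png

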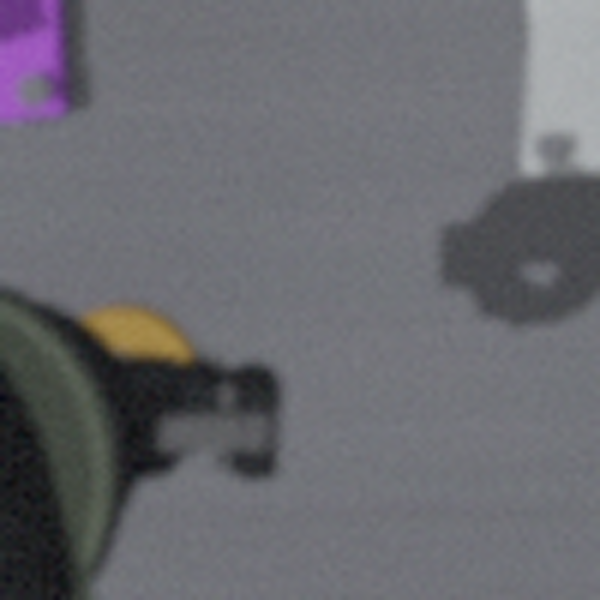

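Collar_b is held level in both views. Next I'll carry it above the post.

Run:
```python
from h import *
delta([.5693,.0063,.060],178)
```

```text
delta cm tool: [-16.1  -17.33   2.63]
turn deg tool: [ 0.18  0.28 -0.03]
```

Request:
{"op": "servo_tool", "data": {
  "rows": [
    [[-3.22, -3.47, 0, 0, 0, 0], [-3.22, -3.47, 0, 0, 0, 0], [-3.22, -3.47, 0, 0, 0, 0], [-3.22, -3.47, 0, 0, 0, 0], [-3.22, -3.45, 0, 0, 0, 0]]
  ]
}}

```text
clock: 8.68
position: [0.5681, 0.0041, 0.082]
tool_rot: [3.142, -0.001, 3.106]
force: [0.5, 0.0, -0.1]
grip_width: 0.049
```

Request:
{"op": "servo_tool", "data": {
  "rows": [
    [[0, 0, 1.3, 0, 0, 0], [0, 0, 1.3, 0, 0, 0], [0, 0, 0, 0, 0, 0]]
  ]
}}

```text
clock: 9.05
position: [0.5662, 0.0064, 0.055]
tool_rot: [3.142, -0.003, 3.108]
force: [1.2, -0.5, -1.0]
grip_width: 0.0491
```

Run:
```python
from h import *
st(); delta([.5693,.0063,.060],178)
g=grab("scene");f=grab("top")
crop(g,"b2s",240,120,360,260,5);crop(f,"b2t",220,160,340,280,5)
```

```text
t 9.05 pos [566.2   6.4  55. ] rpy [ 1.8000e+02 -1.5000e-01  1.7807e+02] F [ 1.2 -0.5 -1. ] w 49.1 q [-0.11  0.61 -0.    1.86  0.    0.67  1.42]
delta cm tool: [-0.31  0.   -0.5 ]
turn deg tool: [ 0.   -0.15  0.07]
```

View pics/b2s.png

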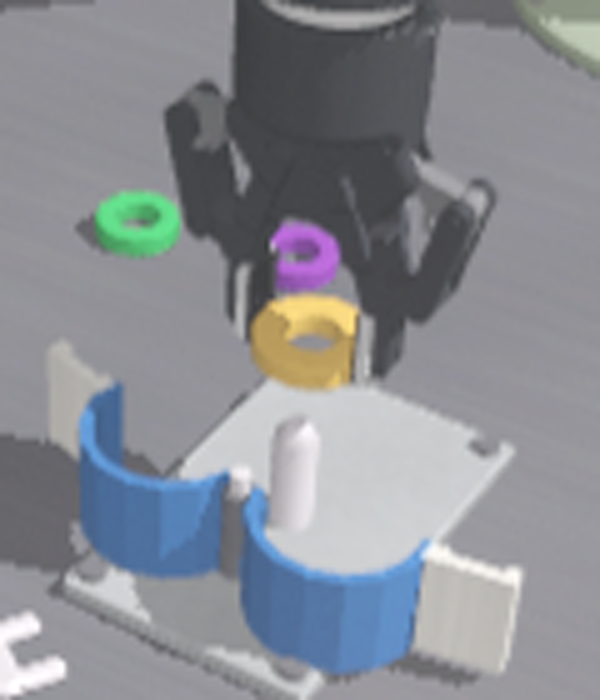

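View pics/b2t.png

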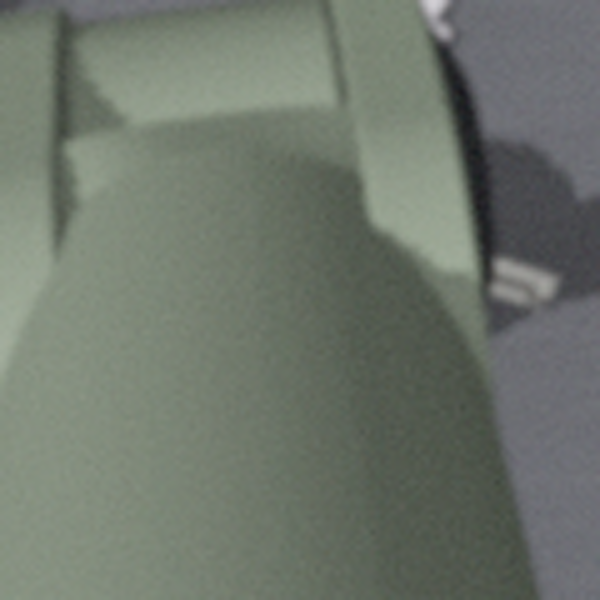

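```bash
cat > ringpred.py <<'E'
from h import *
def outline(f,c,z0,D,h=.012):
    a=np.linspace(0,2*np.pi,200); P=[proj(f,[c[0]+D/2*np.cos(t),c[1]+D/2*np.sin(t),z]) for z in (z0,z0+h) for t in a]
    P=np.array(P); return P[:,0].min(),P[:,0].max(),P[:,1].min(),P[:,1].max()
E
python3 - <<'E'
from ringpred import *
g=grab("scene"); o=st(); p=o["position"]
m=mask(g,[15,80,90],[28,255,255],(240,120,360,260)); b=max(blobs(m),key=lambda b:b[0][4])[0]; print("obs l,r,t,b",b[0]-.0,b[0]+b[2],b[1],b[1]+b[3])
for zo in (.038,.042,.046): print(zo,np.round(outline(g,(p[0]+.0005,p[1]),p[2]+zo,.051),1))
# reference: post tip and post base predicted for (570,4.8)
print(proj(g,[.570,.0048,.064]),proj(g,[.570,.0048,.011]), proj(g,[.570,.0065,.064]))
E
```

```text
t 9.2 pos [567.5   6.1  56.5] rpy [1.7999e+02 1.0000e-02 1.7804e+02] F [ 0.1  0.8 -1. ] w 49.1 q [-0.11  0.61 -0.    1.86  0.    0.67  1.42]
obs l,r,t,b 290.0 312 179 197
0.038 [289.4 314.4 179.8 199.5]
0.042 [289.5 314.5 178.2 198. ]
0.046 [289.6 314.7 176.7 196.5]
[299.80754123 203.28927557] [298.43598471 221.72446831] [300.50997502 203.56484878]
```

Run:
```python
from ringpred import *
g=grab("scene")
im=cv2.cvtColor(g["image"],cv2.COLOR_RGB2HSV).astype(int); rgb=g["image"].astype(int)
for r in range(203,224,3): print(r,[tuple(rgb[r,c])[0]-tuple(rgb[r,c])[1] for c in range(290,310)],[rgb[r,c].mean().astype(int) for c in range(290,310)])
c=np.array([.570,.0048])
for z in (.02,.03,.04,.05):
    e=[]
    for s in (-1,1):
        # silhouette edge perpendicular to view dir
        v=c-np.array([1.2057,.3136]); v/=np.linalg.norm(v); n=np.array([-v[1],v[0]])
        e.append(proj(g,[*(c+s*.01*n),z]).round(1))
    print(z,e)
```

```text
203 [np.int64(-2), np.int64(-1), np.int64(-2), np.int64(-2), np.int64(-2), np.int64(-2), np.int64(-1), np.int64(-1), np.int64(2), np.int64(3), np.int64(3), np.int64(0), np.int64(-2), np.int64(-2), np.int64(0), np.int64(-2), np.int64(-2), np.int64(-2), np.int64(-2), np.int64(-3)] [np.int64(206), np.int64(207), np.int64(207), np.int64(207), np.int64(207), np.int64(208), np.int64(203), np.int64(197), np.int64(189), np.int64(183), np.int64(211), np.int64(220), np.int64(208), np.int64(206), np.int64(207), np.int64(206), np.int64(206), np.int64(204), np.int64(204), np.int64(204)]
206 [np.int64(-3), np.int64(-1), np.int64(-1), np.int64(-2), np.int64(-2), np.int64(3), np.int64(4), np.int64(4), np.int64(5), np.int64(4), np.int64(5), np.int64(5), np.int64(4), np.int64(3), np.int64(-1), np.int64(0), np.int64(-2), np.int64(-1), np.int64(-2), np.int64(0)] [np.int64(206), np.int64(207), np.int64(207), np.int64(206), np.int64(202), np.int64(155), np.int64(165), np.int64(182), np.int64(210), np.int64(232), np.int64(245), np.int64(250), np.int64(243), np.int64(215), np.int64(205), np.int64(204), np.i
[... 2447 characters left out ...]
), np.int64(4), np.int64(4), np.int64(4), np.int64(5), np.int64(4), np.int64(4), np.int64(5), np.int64(-1), np.int64(-2), np.int64(-1), np.int64(-2), np.int64(-1), np.int64(-1), np.int64(-1)] [np.int64(160), np.int64(155), np.int64(148), np.int64(145), np.int64(166), np.int64(175), np.int64(184), np.int64(195), np.int64(207), np.int64(218), np.int64(225), np.int64(230), np.int64(225), np.int64(205), np.int64(203), np.int64(204), np.int64(205), np.int64(204), np.int64(204), np.int64(203)]
0.02 [array([303.2, 219. ]), array([294.1, 218.3])]
0.03 [array([303.5, 215.6]), array([294.3, 214.9])]
0.04 [array([303.8, 212.2]), array([294.6, 211.5])]
0.05 [array([304.1, 208.6]), array([294.8, 207.9])]
```

Run:
```python
from ringpred import *
g=grab("scene"); o=st(); p=o["position"]
rgb=g["image"].astype(int)
for r in range(183,194,2): print(r,"R-B",[int(rgb[r,c,0]-rgb[r,c,2]) for c in range(284,318)])
print("cols")
for c in (298,302,306): print(c,[int(rgb[r,c,0]-rgb[r,c,2]) for r in range(174,202)])
crop(g,"b3s",280,165,325,225,10)
for dy in (-.002,0,.002):
  print(dy,np.round(outline(g,(p[0]+.0005,p[1]+dy),p[2]+.042,.051),1))
```

```text
t 9.3 pos [567.7   5.8  56.7] rpy [1.7999e+02 3.0000e-02 1.7802e+02] F [-0.5  0.5 -2. ] w 49.0 q [-0.11  0.61 -0.    1.86  0.    0.67  1.42]
183 R-B [-6, -5, -3, 0, -1, -2, 44, 89, 91, 91, 91, 91, 90, 117, 119, 115, 110, 107, 105, 101, 101, 108, 114, 117, 120, 119, 105, 17, 0, -1, -3, -5, -5, -4]
185 R-B [-5, -5, -3, -1, 0, 2, 85, 91, 91, 92, 93, 115, 86, 84, 112, 112, 108, 102, 97, 93, 91, 89, 85, 94, 114, 115, 84, 6, -1, -1, -3, -4, -4, -4]
187 R-B [-6, -7, -5, -4, -3, 11, 79, 91, 92, 92, 92, 91, 86, 93, 32, -4, -7, -6, -6, 5, 20, 44, 60, 75, 90, 91, 34, 0, 0, -1, -4, -4, -5, -5]
189 R-B [-5, -6, -6, -6, -6, 10, 68, 86, 91, 91, 92, 92, 91, 92, 76, 45, 44, 30, 29, 29, 29, 55, 87, 91, 91, 90, 26, 0, 0, 0, -3, -5, -5, -6]
191 R-B [-6, -4, -5, -5, -5, -6, 51, 79, 84, 90, 91, 92, 92, 93, 91, 91, 91, 91, 92, 91, 92, 92, 92, 91, 92, 94, 16, 0, 0, -1, -5, -6, -5, -6]
193 R-B [-6, -6, -6, -7, -5, -5, -5, 45, 72, 85, 88, 89, 91, 95, 95, 95, 97, 93, 94, 94, 95, 94, 97, 105, 95, 74, 6, -1, 0, -2, -5, -5, -4, -5]
cols
298 [-30, -27, -27, -25, 39, 102, 119, 121, 120, 119, 114, 112, 92, 32, 22, 76, 91, 91, 94, 95, 92, 91, 77, 23, -4, -4, -4, -3]
302 [-29, -29, -28, -26, 43, 104, 119, 119, 116, 105, 99, 97, 53, -6, -7, 29, 92, 92, 92, 94, 94, 94, 95, 50, 6, -3, -3, -4]
306 [-30, -27, -10, -6, 8, 78, 120, 119, 119, 114, 92, 85, 83, 60, 51, 87, 92, 92, 95, 97, 101, 108, 82, 26, -3, -3, -3, -4]
-0.002 [288.5 313.5 177.9 197.6]
0 [289.3 314.4 178.2 198. ]
0.002 [290.2 315.2 178.5 198.3]
```

View pics/b3s.png

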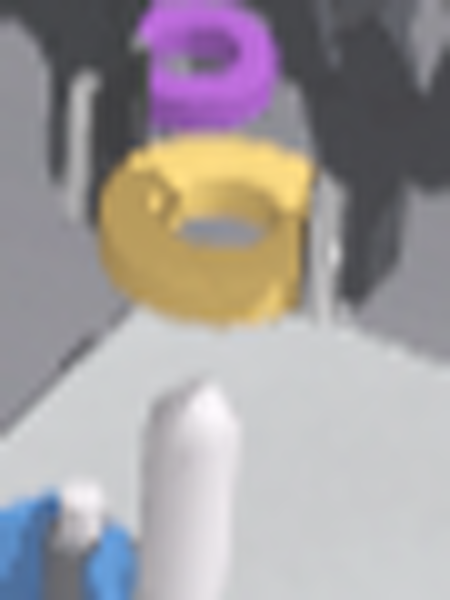

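Run:
```python
from h import *
st(); delta([.5695,.0033,.032],178)
```

```text
t 9.3 pos [567.7   5.8  56.7] rpy [1.7999e+02 3.0000e-02 1.7802e+02] F [-0.5  0.5 -2. ] w 49.0 q [-0.11  0.61 -0.    1.86  0.    0.67  1.42]
delta cm tool: [-0.18 -0.25  2.47]
turn deg tool: [0.01 0.03 0.02]
```

Request:
{"op": "servo_tool", "data": {
  "rows": [
    [[-0.18, -0.25, 0.8, 0, 0, 0], [0, 0, 0.8, 0, 0, 0], [0, 0, 0.8, 0, 0, 0], [0, 0, 0, 0, 0, 0], [0, 0, 0, 0, 0, 0]]
  ]
}}

```text
clock: 9.93
position: [0.5694, 0.0029, 0.0322]
tool_rot: [-3.142, 0.0, 3.106]
force: [0.6, 0.5, -0.9]
grip_width: 0.049
```

Run:
```python
from ringpred import *
o=st(); p=o["position"];g=grab("scene"); crop(g,"b4s",270,165,330,230,9)
rgb=g["image"].astype(int)
print(np.round(outline(g,(p[0]+.0005,p[1]),p[2]+.042,.051),1))
m=mask(g,[15,80,90],[28,255,255],(240,120,360,260)); b=max(blobs(m),key=lambda b:b[0][4])[0]; print("obs l,r,t,b",b[0]-.5,b[0]+b[2]-.5,b[1]-.5,b[1]+b[3]-.5)
```

```text
t 9.93 pos [569.4   2.9  32.2] rpy [-180.      0.    177.99] F [ 0.6  0.5 -0.9] w 49.0 q [-0.11  0.65 -0.    1.87  0.    0.62  1.42]
[287.2 311.8 187.3 207. ]
obs l,r,t,b 287.5 308.5 187.5 206.5
```

View pics/b4s.png

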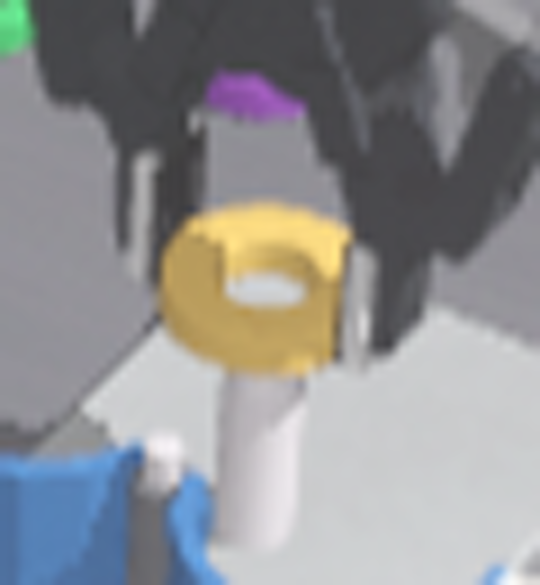

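The hole and the post line up in the scene view, with both centred near column 299. I'll lower slowly.

Request:
{"op": "servo_tool", "data": {
  "rows": [
    [[0, 0, 0.5, 0, 0, 0], [0, 0, 0.5, 0, 0, 0], [0, 0, 0.4, 0, 0, 0], [0, 0, 0, 0, 0, 0]]
  ]
}}

```text
clock: 10.48
position: [0.5693, 0.0029, 0.0179]
tool_rot: [3.142, -0.0, 3.107]
force: [-0.2, 0.7, -1.5]
grip_width: 0.0491
```

Request:
{"op": "servo_tool", "data": {
  "rows": [
    [[0, 0, 0.3, 0, 0, 0], [0, 0, 0.3, 0, 0, 0], [0, 0, 0, 0, 0, 0]]
  ]
}}

```text
clock: 10.85
position: [0.571, 0.004, 0.0124]
tool_rot: [3.14, 0.003, 3.107]
force: [9.8, 6.4, -6.1]
grip_width: 0.0491
```

Run:
```python
from ringpred import *
o=st(); p=o["position"];g=grab("scene"); crop(g,"b5s",270,165,330,230,9)
```

```text
t 10.85 pos [571.    4.   12.4] rpy [179.92   0.19 178.03] F [ 9.8  6.4 -6.1] w 49.1 q [-0.11  0.69 -0.01  1.87  0.    0.58  1.42]
```

View pics/b5s.png

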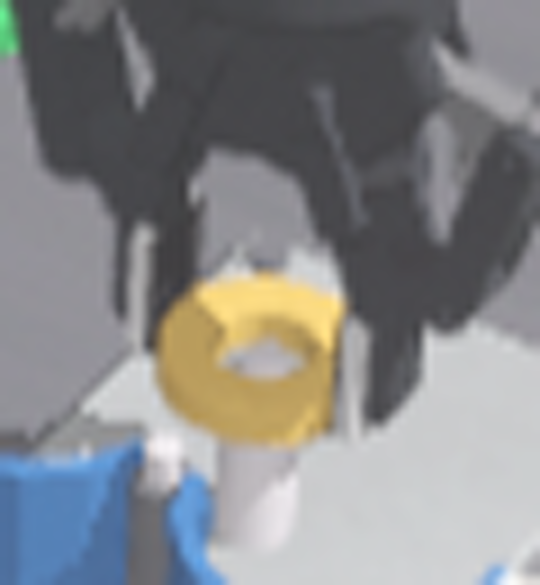

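Request:
{"op": "servo_tool", "data": {
  "rows": [
    [[-0.15, 0.1, 0, 0, 0, 0], [-0.15, 0.1, 0, 0, 0, 0], [0, 0, 0, 0, 0, 0]]
  ]
}}

```text
clock: 11.28
position: [0.5722, 0.0046, 0.0121]
tool_rot: [-3.141, -0.0, 3.106]
force: [-0.3, -0.4, -2.0]
grip_width: 0.0491
```

Request:
{"op": "servo_tool", "data": {
  "rows": [
    [[0, 0, 0.4, 0, 0, 0], [0, 0, 0.4, 0, 0, 0], [0, 0, 0, 0, 0, 0]]
  ]
}}

```text
clock: 11.65
position: [0.572, 0.0047, 0.0037]
tool_rot: [-3.141, -0.001, 3.106]
force: [0.6, -0.4, -1.8]
grip_width: 0.0485
```

Request:
{"op": "servo_tool", "data": {
  "rows": [
    [[0, 0, 0.7, 0, 0, 0], [0, 0, 0.7, 0, 0, 0], [0, 0, 0.7, 0, 0, 0], [0, 0, 0.7, 0, 0, 0], [0, 0, 0, 0, 0, 0]]
  ]
}}

```text
clock: 12.28
position: [0.572, 0.0047, -0.0245]
tool_rot: [-3.141, -0.001, 3.107]
force: [-0.9, 1.4, -0.8]
grip_width: 0.0488
```

Request:
{"op": "servo_tool", "data": {
  "rows": [
    [[0, 0, 0.2, 0, 0, 0], [0, 0, 0.2, 0, 0, 0], [0, 0, 0, 0, 0, 0]]
  ]
}}

```text
clock: 12.65
position: [0.5724, 0.0048, -0.0278]
tool_rot: [-3.142, -0.0, 3.106]
force: [-0.2, -0.4, -1.2]
grip_width: 0.0487
```

Request:
{"op": "servo_tool", "data": {
  "rows": [
    [[0, 0, 0.2, 0, 0, 0], [0, 0, 0, 0, 0, 0]]
  ]
}}

```text
clock: 12.9
position: [0.5723, 0.0047, -0.0299]
tool_rot: [-3.142, -0.0, 3.106]
force: [0.5, -0.0, -0.4]
grip_width: 0.0489
```

Request:
{"op": "servo_tool", "data": {
  "rows": [
    [[0, 0, 0.15, 0, 0, 0], [0, 0, 0, 0, 0, 0]]
  ]
}}

```text
clock: 13.15
position: [0.5725, 0.0047, -0.0312]
tool_rot: [-3.142, 0.0, 3.106]
force: [0.2, 0.3, 1.3]
grip_width: 0.0489
```

Request:
{"op": "servo_tool", "data": {
  "rows": [
    [[0, 0, 0.1, 0, 0, 0], [0, 0, 0, 0, 0, 0]]
  ]
}}

```text
clock: 13.4
position: [0.5725, 0.0048, -0.0313]
tool_rot: [3.142, 0.0, 3.106]
force: [-5.8, 0.8, 22.3]
grip_width: 0.0488
```

Run:
```python
from ringpred import *
o=st(); p=o["position"];g=grab("scene"); crop(g,"b6s",265,170,345,250,8)
```

```text
t 13.4 pos [572.5   4.8 -31.3] rpy [1.8000e+02 2.0000e-02 1.7798e+02] F [-5.8  0.8 22.3] w 48.8 q [-0.11  0.76 -0.    1.87  0.01  0.5   1.42]
```

View pics/b6s.png

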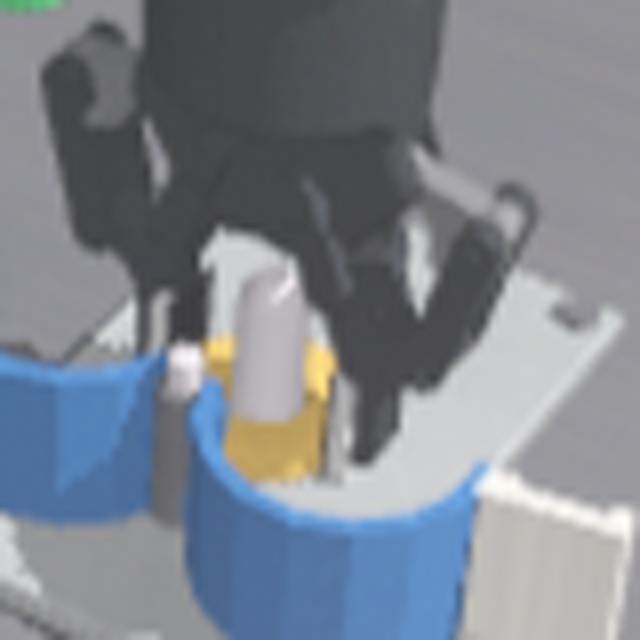

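The 22 N contact at TCP z −31.3 is exactly 10 mm above the bench-contact reading, so the collar is home on the plate. I'll release and rise.

Request:
{"op": "servo_tool", "data": {
  "rows": [
    [[0, 0, -0.05, 0, 0, 0], [0, 0, 0, 0, 0, 0], [0, 0, 0, 0, 0, 0]]
  ],
  "grip": 0.4
}}

```text
clock: 13.82
position: [0.5723, 0.0047, -0.0319]
tool_rot: [-3.142, -0.0, 3.106]
force: [0.3, -0.2, -0.2]
grip_width: 0.0598
```

Request:
{"op": "servo_tool", "data": {
  "rows": [
    [[0, 0, -1, 0, 0, 0], [0, 0, -3, 0, 0, 0], [0, 0, -4, 0, 0, 0], [0, 0, -4, 0, 0, 0], [0, 0, 0, 0, 0, 0]]
  ]
}}

```text
clock: 14.45
position: [0.5742, 0.0048, 0.0916]
tool_rot: [3.141, 0.005, 3.106]
force: [0.3, 0.2, -0.6]
grip_width: 0.0597
```

Run:
```python
from ringpred import *
from meas import ringfit
o=st(); p=o["position"];g=grab("scene"); crop(g,"b7s",240,140,345,250,6)
f=grab("top"); m=mask(f,[50,90,80],[80,255,255]); print(ringfit(f,m,.012)); print([ (b[0].tolist(),b[1]) for b in blobs(mask(g,[50,90,80],[80,255,255],(220,120,460,300)))])
```

```text
t 14.45 pos [574.2   4.8  91.6] rpy [179.96   0.3  177.97] F [ 0.3  0.2 -0.6] w 59.7 q [-0.11  0.57  0.    1.83  0.    0.74  1.42]
(array([ 414.5464007 , -171.64186327]), np.float64(43.23213132897101))
[([259, 158, 17, 13, 171], array([267.0877193 , 164.28070175]))]
```

View pics/b7s.png

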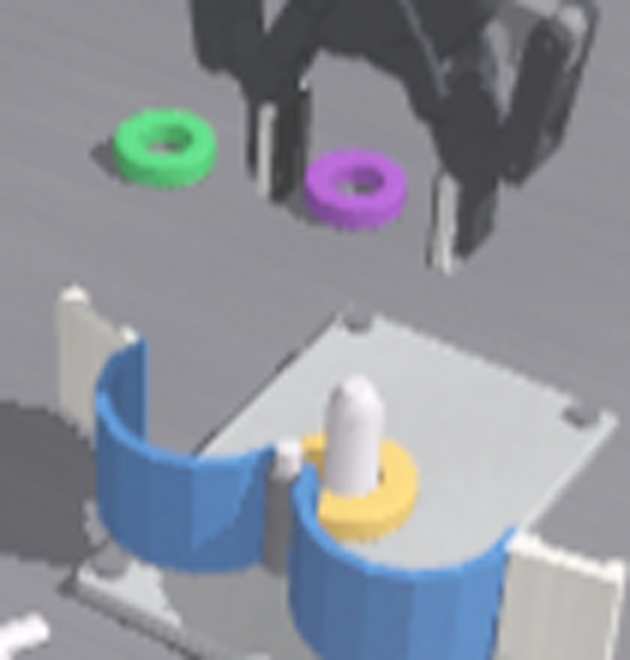

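Collar_b is down on the plate around the post. Green is still at top (414.5, −171.6) mm, so I'm moving to it.

Run:
```python
from h import *
delta([.4142,-.1715,.02],178)
```

```text
delta cm tool: [ 15.21 -18.17   6.86]
turn deg tool: [ 0.01  0.05 -0.01]
```

Request:
{"op": "servo_tool", "data": {
  "rows": [
    [[3.04, -3.63, 0, 0, 0, 0], [3.04, -3.63, 0, 0, 0, 0], [3.04, -3.63, 0, 0, 0, 0], [3.04, -3.63, 0, 0, 0, 0], [3.04, -3.63, 0, 0, 0, 0]]
  ],
  "grip": 0.27
}}

```text
clock: 15.18
position: [0.4124, -0.1721, 0.0875]
tool_rot: [3.141, -0.001, 3.107]
force: [0.9, -0.5, 0.6]
grip_width: 0.0542
```

Request:
{"op": "servo_tool", "data": {
  "rows": [
    [[0, 0, 2.3, 0, 0, 0], [0, 0, 2.3, 0, 0, 0], [0, 0, 2.3, 0, 0, 0], [0, 0, 0, 0, 0, 0], [0, 0, 0, 0, 0, 0]]
  ]
}}

```text
clock: 15.8
position: [0.414, -0.1713, 0.0195]
tool_rot: [3.142, -0.0, 3.106]
force: [-0.4, 0.9, 0.6]
grip_width: 0.0542
```

Run:
```python
from h import *
st(); delta([.4142,-.1715,-.025],178)
g=grab("scene"); crop(g,"c1s",220,100,320,200,7)
```

```text
t 15.8 pos [ 414.  -171.3   19.5] rpy [ 1.8000e+02 -2.0000e-02  1.7799e+02] F [-0.4  0.9  0.6] w 54.2 q [ 0.26  0.55 -0.01  2.18  0.01  0.41  1.79]
delta cm tool: [-0.02 -0.02  4.45]
turn deg tool: [ 0.   -0.02 -0.01]
```

View pics/c1s.png

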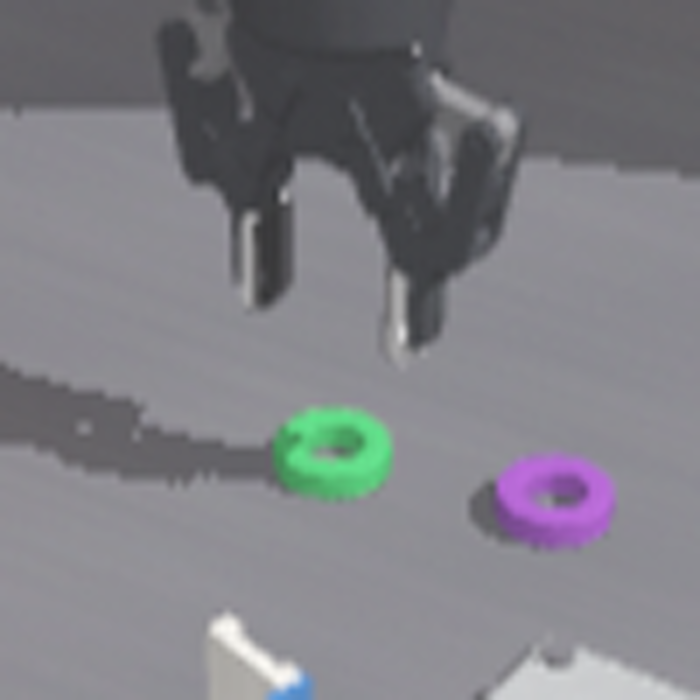

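The crop shows green at scene (267,164), undisturbed, with purple at (299,171), clear of it. The open fingers are above green. I'll go down.

Request:
{"op": "servo_tool", "data": {
  "rows": [
    [[0, 0, 1.1, 0, 0, 0], [0, 0, 1.1, 0, 0, 0], [0, 0, 1.1, 0, 0, 0], [0, 0, 1.1, 0, 0, 0], [0, 0, 0, 0, 0, 0]]
  ]
}}

```text
clock: 16.48
position: [0.4135, -0.1711, -0.0257]
tool_rot: [3.141, -0.002, 3.107]
force: [-0.2, 0.3, -0.0]
grip_width: 0.0545
```

Request:
{"op": "servo_tool", "data": {
  "rows": [
    [[0, 0, 0.4, 0, 0, 0], [0, 0, 0.4, 0, 0, 0], [0, 0, 0.2, 0, 0, 0], [0, 0, 0, 0, 0, 0]]
  ]
}}

```text
clock: 16.98
position: [0.4141, -0.1713, -0.0348]
tool_rot: [-3.142, -0.0, 3.106]
force: [-0.9, -0.0, -0.2]
grip_width: 0.054
```

Run:
```python
from h import *
st()
g=grab("scene"); crop(g,"c2s",240,130,310,190,10)
```

```text
t 16.98 pos [ 414.1 -171.3  -34.8] rpy [-180.     -0.    177.99] F [-0.9 -0.  -0.2] w 54.0 q [ 0.26  0.67 -0.01  2.19  0.01  0.28  1.78]
```

View pics/c2s.png

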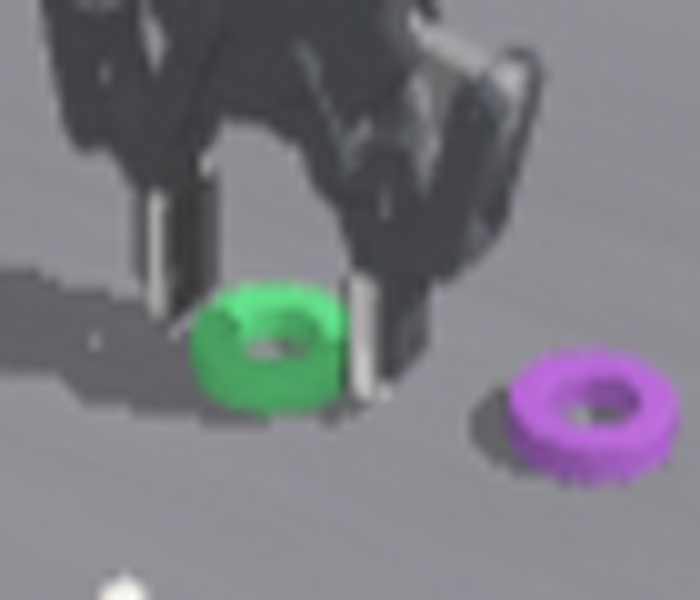

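Request:
{"op": "servo_tool", "data": {
  "rows": [
    [[0, 0, 0.2, 0, 0, 0], [0, 0, 0, 0, 0, 0]]
  ]
}}

```text
clock: 17.27
position: [0.4141, -0.1713, -0.0369]
tool_rot: [3.142, -0.0, 3.106]
force: [0.3, 0.6, 0.9]
grip_width: 0.0543
```

Request:
{"op": "servo_tool", "data": {
  "rows": [
    [[0, 0, 0, 0, 0, 0], [0, 0, 0, 0, 0, 0], [0, 0, 0, 0, 0, 0], [0, 0, 0, 0, 0, 0], [0, 0, 0, 0, 0, 0]]
  ],
  "grip": -0.2
}}

```text
clock: 17.9
position: [0.4141, -0.1713, -0.0365]
tool_rot: [-3.142, 0.0, 3.106]
force: [-1.9, 1.0, 11.7]
grip_width: 0.0413
```

Request:
{"op": "servo_tool", "data": {
  "rows": [
    [[0, 0, -1, 0, 0, 0], [0, 0, -2.5, 0, 0, 0], [0, 0, -4, 0, 0, 0], [0, 0, -5, 0, 0, 0], [0, 0, 0, 0, 0, 0]]
  ]
}}

```text
clock: 18.52
position: [0.4158, -0.1719, 0.0916]
tool_rot: [-3.14, 0.006, 3.106]
force: [-0.2, -0.1, -0.1]
grip_width: 0.0411
```

Run:
```python
from h import *
st(); delta([.5723,.0048,.050],178)
g=grab("scene"); crop(g,"c3s",220,80,320,180,7)
```

```text
t 18.52 pos [ 415.8 -171.9   91.6] rpy [-179.92    0.32  177.98] F [-0.2 -0.1 -0.1] w 41.1 q [ 0.26  0.41 -0.    2.14  0.    0.59  1.79]
delta cm tool: [-14.99  18.22   4.22]
turn deg tool: [-0.08  0.32 -0.02]
```

View pics/c3s.png

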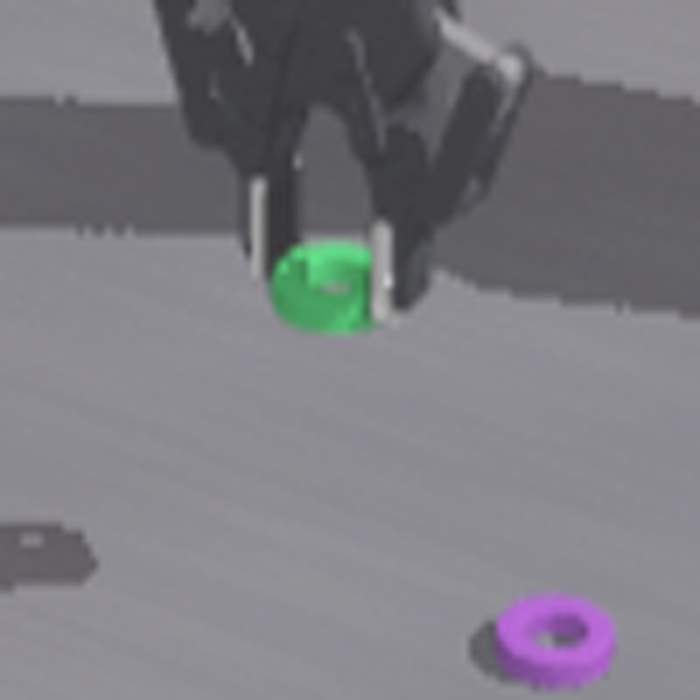

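Green is held (41 mm). I'm going to the same TCP target (572.3, 4.8) that fitted freely for brass.

Request:
{"op": "servo_tool", "data": {
  "rows": [
    [[-3, 3.65, 0.2, 0, 0, 0], [-3, 3.65, 0.2, 0, 0, 0], [-3, 3.65, 0.2, 0, 0, 0], [-3, 3.64, 0.2, 0, 0, 0], [-3, 3.64, 0.2, 0, 0, 0]]
  ]
}}

```text
clock: 19.2
position: [0.5706, 0.0069, 0.0771]
tool_rot: [-3.141, -0.002, 3.107]
force: [0.3, -0.4, -1.3]
grip_width: 0.0414
```

Request:
{"op": "servo_tool", "data": {
  "rows": [
    [[0, 0, 1, 0, 0, 0], [0, 0, 1, 0, 0, 0], [0, 0, 1, 0, 0, 0], [0, 0, 0, 0, 0, 0], [0, 0, 0, 0, 0, 0]]
  ]
}}

```text
clock: 19.82
position: [0.5704, 0.0052, 0.0484]
tool_rot: [-3.142, 0.0, 3.106]
force: [0.4, -0.6, -1.4]
grip_width: 0.0415
```

Run:
```python
from h import *
st(); delta([.5723,.0048,.032],178)
g=grab("scene"); crop(g,"c4s",265,140,345,230,7)
```

```text
t 19.82 pos [570.4   5.2  48.4] rpy [-1.8000e+02  1.0000e-02  1.7795e+02] F [ 0.4 -0.6 -1.4] w 41.5 q [-0.11  0.63 -0.    1.86  0.    0.65  1.42]
delta cm tool: [-0.19 -0.03  1.64]
turn deg tool: [-0.    0.01 -0.05]
```

View pics/c4s.png

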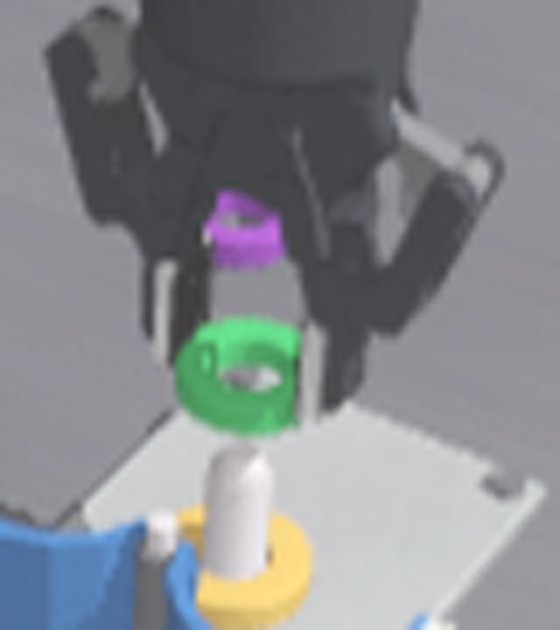

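Request:
{"op": "servo_tool", "data": {
  "rows": [
    [[-0.19, -0.03, 0.7, 0, 0, 0], [0, 0, 0.7, 0, 0, 0], [0, 0, 0.7, 0, 0, 0], [0, 0, 0, 0, 0, 0]]
  ]
}}

```text
clock: 20.38
position: [0.5718, 0.0053, 0.0265]
tool_rot: [-3.141, -0.001, 3.107]
force: [0.4, -0.0, -0.5]
grip_width: 0.0415
```

Request:
{"op": "servo_tool", "data": {
  "rows": [
    [[0, 0, 0.3, 0, 0, 0], [0, 0, 0.3, 0, 0, 0], [0, 0, 0.2, 0, 0, 0], [0, 0, 0, 0, 0, 0]]
  ]
}}

```text
clock: 20.88
position: [0.5722, 0.0052, 0.0191]
tool_rot: [-3.142, -0.0, 3.106]
force: [-0.3, 0.2, 0.2]
grip_width: 0.041
```

No side force. I'll continue down.

Request:
{"op": "servo_tool", "data": {
  "rows": [
    [[0, 0, 0.5, 0, 0, 0], [0, 0, 0.6, 0, 0, 0], [0, 0, 0.6, 0, 0, 0], [0, 0, 0.6, 0, 0, 0], [0, 0, 0, 0, 0, 0]]
  ]
}}

```text
clock: 21.5
position: [0.5719, 0.0052, -0.0044]
tool_rot: [-3.141, -0.001, 3.107]
force: [-0.8, 0.5, -0.6]
grip_width: 0.0412
```

Request:
{"op": "servo_tool", "data": {
  "rows": [
    [[0, 0, 0.5, 0, 0, 0], [0, 0, 0.3, 0, 0, 0], [0, 0, 0, 0, 0, 0]]
  ]
}}

```text
clock: 21.88
position: [0.5722, 0.0052, -0.012]
tool_rot: [-3.142, -0.0, 3.106]
force: [-0.5, -0.0, -0.6]
grip_width: 0.0412
```

Request:
{"op": "servo_tool", "data": {
  "rows": [
    [[0, 0, 0.2, 0, 0, 0], [0, 0, 0, 0, 0, 0]]
  ]
}}

```text
clock: 22.12
position: [0.5722, 0.0052, -0.0139]
tool_rot: [-3.142, -0.0, 3.106]
force: [0.4, 0.1, -0.8]
grip_width: 0.0415
```

Request:
{"op": "servo_tool", "data": {
  "rows": [
    [[0, 0, 0.1, 0, 0, 0], [0, 0, 0, 0, 0, 0]]
  ]
}}

```text
clock: 22.38
position: [0.5724, 0.0053, -0.0143]
tool_rot: [3.142, 0.0, 3.106]
force: [-3.1, -0.5, 8.7]
grip_width: 0.0414
```

Request:
{"op": "servo_tool", "data": {
  "rows": [
    [[0, 0, 0.1, 0, 0, 0], [0, 0, 0, 0, 0, 0]]
  ]
}}

```text
clock: 22.62
position: [0.5725, 0.0053, -0.0145]
tool_rot: [3.142, 0.001, 3.106]
force: [-8.1, -0.5, 26.8]
grip_width: 0.0416
```

Request:
{"op": "servo_tool", "data": {
  "rows": [
    [[0, 0, -0.12, 0, 0, 0], [0, 0, 0, 0, 0, 0], [0, 0, 0, 0, 0, 0]]
  ],
  "grip": 0.25
}}

```text
clock: 23.0
position: [0.5723, 0.0053, -0.0147]
tool_rot: [3.142, -0.0, 3.106]
force: [0.1, 0.1, -0.0]
grip_width: 0.0536
```

Request:
{"op": "servo_tool", "data": {
  "rows": [
    [[0, 0, -1, 0, 0, 0], [0, 0, -3, 0, 0, 0], [0, 0, -4, 0, 0, 0], [0, 0, -4, 0, 0, 0], [0, 0, 0, 0, 0, 0]]
  ]
}}

```text
clock: 23.62
position: [0.574, 0.0053, 0.1088]
tool_rot: [3.141, 0.005, 3.106]
force: [-0.4, -0.6, -0.6]
grip_width: 0.0536
```

Run:
```python
from ringpred import *
st()
g=grab("scene"); crop(g,"c5s",245,150,345,250,7)
m=mask(g,[50,80,60],[80,255,255],(220,190,460,300)); b=max(blobs(m),key=lambda b:b[0][4])[0]; print("obs l,r,t,b",b[0]-.5,b[0]+b[2]-.5,b[1]-.5,b[1]+b[3]-.5)
for z in (.022,.024): print(z,np.round(outline(g,(.5707,.0032),z,.044),1))
```

```text
t 23.62 pos [574.    5.3 108.8] rpy [179.96   0.3  177.97] F [-0.4 -0.6 -0.6] w 53.6 q [-0.11  0.54  0.    1.82 -0.    0.78  1.42]
obs l,r,t,b 289.5 307.5 209.5 224.5
0.022 [287.9 308.4 207.2 224.8]
0.024 [287.9 308.4 206.6 224.1]
```

View pics/c5s.png

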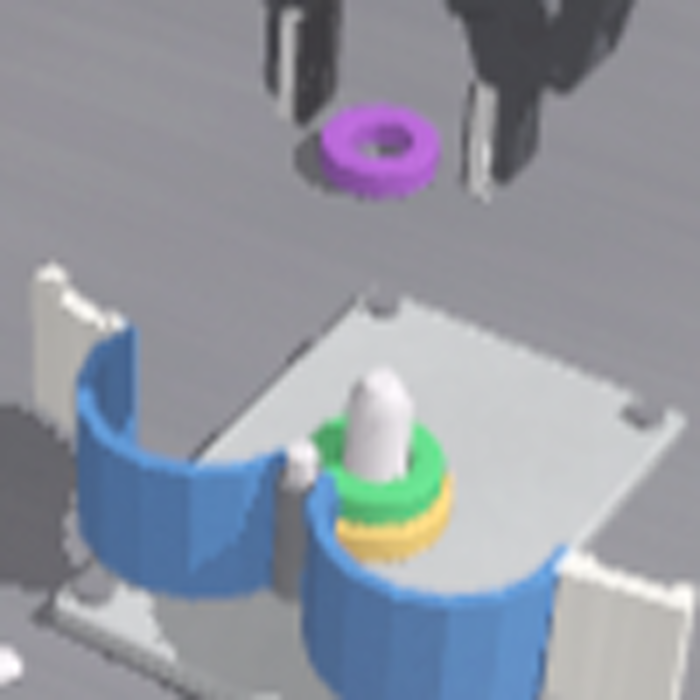

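Both collars are stacked on the post, brass below green, and no other genuine collar lies on the bench. Next I'll find the flange angles and the can clearance.

Run:
```python
from h import *
f=grab("top"); g=grab("scene")
im0=cv2.imread("pics/top0.png")
# can top from initial frame
hs=cv2.cvtColor(im0,cv2.COLOR_BGR2HSV); m=cv2.inRange(hs,np.array([0,0,150]),np.array([179,60,255])); k=np.zeros_like(m);k[120:170,180:225]=255;m&=k
c=max(cv2.findContours(m,cv2.RETR_EXTERNAL,cv2.CHAIN_APPROX_NONE)[0],key=cv2.contourArea); (cu,cv_),r=cv2.minEnclosingCircle(c); print("can top px",cu,cv_,r,(ray(f,cu,cv_,.1)*1000).round(1))
H=np.array([.617,.0033])
for n,(u,v) in dict(left=(227.8,206.1),right=(321.7,215.6)).items():
    P=ray(f,u,v,.062)[:2]; d=P-H; a=np.degrees(np.arctan2(d[1],d[0])); print(n,(P*1000).round(1),np.linalg.norm(d)*1000,"world ang",a)
hsv=cv2.cvtColor(g["image"],cv2.COLOR_RGB2HSV)
# white flange outer-tip corners in scene crop c5s: left-half flange = right in picture
for n,(u,v) in dict(Ltip=(245+690/7,150+590/7),Lroot=(245+562/7,150+553/7),Rtip=(245+45/7,150+270/7),Rroot=(245+118/7,150+322/7)).items():
    P=ray(g,u,v,.062)[:2]; d=P-H; print(n,(P*1000).round(1),np.linalg.norm(d)*1000,np.degrees(np.arctan2(d[1],d[0])))
```

```text
can top px 197.45530700683594 139.32681274414062 15.489548683166504 [743.6 162.  100. ]
left [608.1 104.7] 101.74972659359018 world ang 95.00482545725374
right [584.4 -93.4] 102.08652644921978 world ang -108.63490142907787
Ltip [605.2 122.5] 119.79210389673193 95.63937374884756
Lroot [610.9  85.2] 82.11466478164415 94.29398330383755
Rtip [ 580.8 -111.2] 120.09788008332347 -107.55893676024063
Rroot [590.4 -77.7] 85.26812208366356 -108.1497557472511
```

Run:
```python
from h import *
st(); delta([.637,.106,.060],178)
```

```text
t 23.77 pos [571.9   5.2 105.2] rpy [-1.8000e+02 -3.0000e-02  1.7799e+02] F [-0.4 -0.4  0.1] w 53.4 q [-0.11  0.55 -0.    1.82  0.    0.77  1.42]
delta cm tool: [-6.15 10.3   4.51]
turn deg tool: [-0.   -0.03 -0.01]
```

Request:
{"op": "servo_tool", "data": {
  "rows": [
    [[-1.34, 2.46, 0, 0, 0, 0], [-1.33, 2.46, 0, 0, 0, 0], [-1.33, 2.45, 0, 0, 0, 0], [-1.33, 2.45, 0, 0, 0, 0], [0, 0, 0, 0, 0, 0]]
  ],
  "grip": -1
}}

```text
clock: 24.4
position: [0.6287, 0.1037, 0.104]
tool_rot: [3.141, -0.002, 3.109]
force: [-0.5, -1.1, 0.1]
grip_width: -0.0001
```

Request:
{"op": "servo_tool", "data": {
  "rows": [
    [[0, 0, 1.5, 0, 0, 0], [0, 0, 1.5, 0, 0, 0], [0, 0, 1.5, 0, 0, 0], [0, 0, 0, 0, 0, 0]]
  ]
}}

```text
clock: 24.9
position: [0.628, 0.1011, 0.0588]
tool_rot: [-3.141, -0.002, 3.106]
force: [-0.8, 0.3, 0.0]
grip_width: -0.0001
```

Run:
```python
from h import *
st(); delta([.637,.106,.060],178)
g=grab("scene"); f=grab("top"); crop(g,"d1s",270,120,390,260,5); crop(f,"d1t",170,130,310,250,5)
```

```text
t 24.9 pos [628.  101.1  58.8] rpy [-1.7996e+02 -1.4000e-01  1.7797e+02] F [-0.8  0.3  0. ] w -0.1 q [-0.25  0.7  -0.    1.67  0.    0.78  1.28]
delta cm tool: [-0.88  0.52 -0.13]
turn deg tool: [-0.04 -0.14 -0.03]
```

View pics/d1s.png

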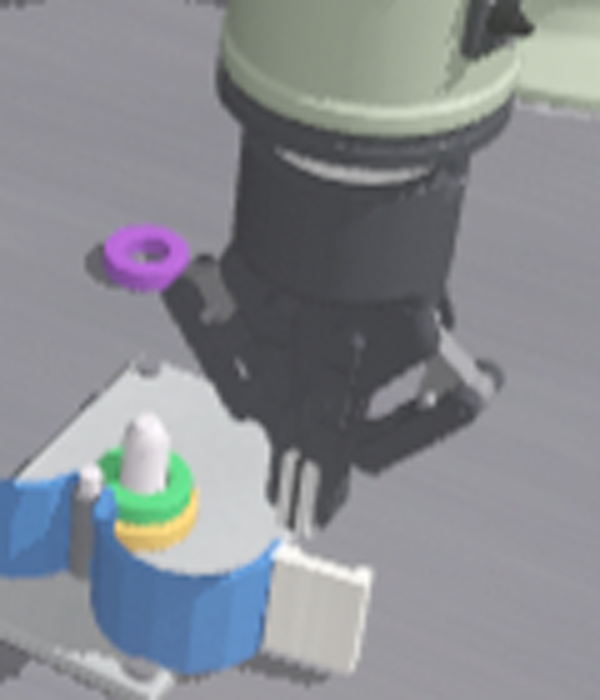

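View pics/d1t.png

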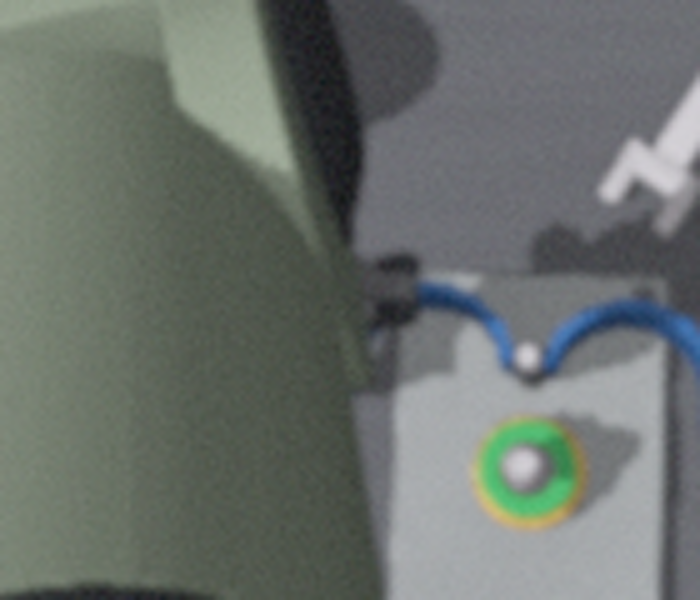

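Run:
```python
from h import *
g=grab("scene")
for z in (.06,.07,.08,.09,.1,.11): print(z,(ray(g,330,226,z)*1000).round(1))
delta([.640,.106,.060],178)
```

```text
0.06 [595.8  88.6  60. ]
0.07 [606.1  92.4  70. ]
0.08 [616.4  96.2  80. ]
0.09 [626.7 100.   90. ]
0.1 [637.  103.8 100. ]
0.11 [647.3 107.6 110. ]
delta cm tool: [-1.06  0.49  0.07]
turn deg tool: [ 0.01  0.03 -0.02]
```

Request:
{"op": "servo_tool", "data": {
  "rows": [
    [[-0.53, 0.25, 0, 0, 0, 0], [-0.53, 0.24, 0, 0, 0, 0], [0, 0, 0, 0, 0, 0]]
  ]
}}

```text
clock: 25.42
position: [0.6403, 0.1064, 0.0605]
tool_rot: [3.141, 0.0, 3.107]
force: [0.2, 0.4, -0.3]
grip_width: 0.0001
```

Request:
{"op": "servo_tool", "data": {
  "rows": [
    [[0, 0, 1.5, 0, 0, 0], [0, 0, 1.5, 0, 0, 0], [0, 0, 1.5, 0, 0, 0], [0, 0, 1.5, 0, 0, 0], [0, 0, 0, 0, 0, 0]]
  ]
}}

```text
clock: 26.05
position: [0.6389, 0.1059, -0.0011]
tool_rot: [-3.141, -0.002, 3.107]
force: [-1.0, 0.2, -0.5]
grip_width: 0.0
```

Run:
```python
from h import *
st()
g=grab("scene"); f=grab("top"); crop(g,"d2s",270,140,390,260,6)
```

```text
t 26.05 pos [638.9 105.9  -1.1] rpy [-1.7997e+02 -1.2000e-01  1.7799e+02] F [-1.   0.2 -0.5] w 0.0 q [-0.25  0.8  -0.    1.66  0.    0.69  1.28]
```

View pics/d2s.png

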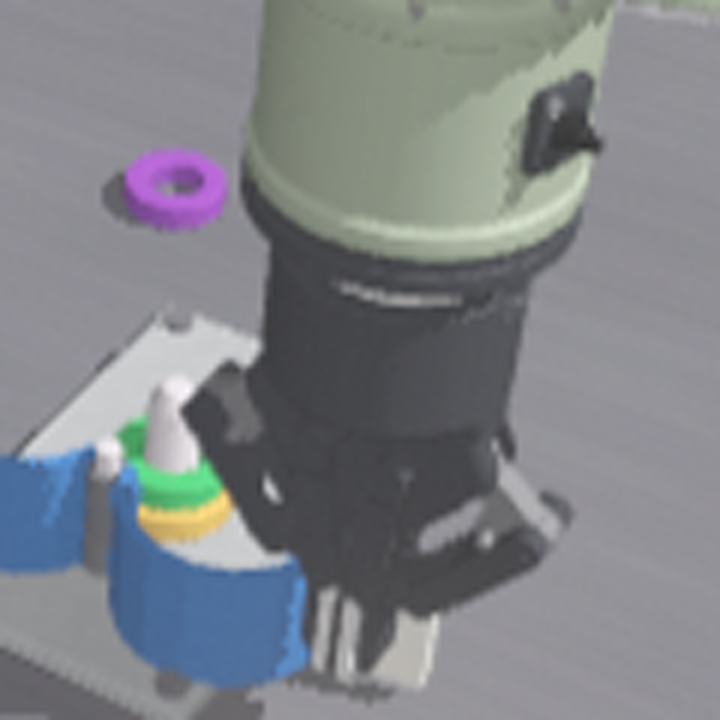

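Clear of the can and poised outside the left flange. I'll work out arc waypoints about the hinge for the sweep.

```bash
cat > arc.py <<'E'
from h import *
import sys
H=np.array([.617,.0033])
def arc(angs,r=.1035):
    o=bot.observe(); R=Ro.from_euler("xyz",o["tool_rot"]).as_matrix(); p=o["position"].copy(); z=p[2]
    d=p[:2]-H; print("now ang",np.degrees(np.arctan2(d[1],d[0])).round(1),"r",(np.linalg.norm(d)*1000).round(1),"F",o["force"].round(1))
    for a in angs:
        t=np.array([*(H+r*np.array([np.cos(np.radians(a)),np.sin(np.radians(a))])),z]); print(a,(R.T@(t-p)*100).round(2)); p=t
E
python3 -c "
from arc import *
arc([84,91,98,105,112,119,126,133,140,147,154,160])"
```

```text
now ang 77.5 r 105.3 F [ 0.8  0.3 -0.1]
84 [ 1.2  -0.02  0.  ]
91 [1.26 0.01 0.  ]
98 [ 1.26 -0.14  0.  ]
105 [ 1.23 -0.3   0.  ]
112 [ 1.18 -0.44  0.  ]
119 [ 1.12 -0.58  0.  ]
126 [ 1.04 -0.72  0.  ]
133 [ 0.95 -0.84  0.  ]
140 [ 0.84 -0.95  0.  ]
147 [ 0.72 -1.04  0.  ]
154 [ 0.58 -1.12  0.  ]
160 [ 0.39 -1.01  0.  ]
```

Request:
{"op": "servo_tool", "data": {
  "rows": [
    [[0.6, -0.01, 0, 0, 0, 0], [0.6, -0.01, 0, 0, 0, 0], [0.63, 0, 0, 0, 0, 0], [0.63, 0, 0, 0, 0, 0]]
  ]
}}

```text
clock: 26.65
position: [0.615, 0.1067, 0.0007]
tool_rot: [3.142, 0.001, 3.106]
force: [1.2, -0.8, -0.3]
grip_width: 0.0001
```

Request:
{"op": "servo_tool", "data": {
  "rows": [
    [[0.63, -0.07, 0, 0, 0, 0], [0.63, -0.07, 0, 0, 0, 0], [0.62, -0.15, 0, 0, 0, 0], [0.61, -0.15, 0, 0, 0, 0]]
  ]
}}

```text
clock: 27.15
position: [0.5897, 0.1031, 0.0004]
tool_rot: [-3.142, 0.0, 3.106]
force: [1.5, 0.3, -0.1]
grip_width: -0.0001
```

Run:
```python
from arc import *
st();arc([112,119,126,133,140,147,154,160])
g=grab("scene"); f=grab("top"); crop(g,"d3s",250,140,370,260,6);crop(f,"d3t",200,160,320,260,6)
```

```text
t 27.15 pos [5.897e+02 1.031e+02 4.000e-01] rpy [-180.      0.    177.99] F [ 1.5  0.3 -0.1] w -0.1 q [-0.27  0.74 -0.    1.8   0.    0.61  1.26]
now ang 105.3 r 103.5 F [ 1.5  0.3 -0.1]
112 [ 1.14 -0.42 -0.  ]
119 [ 1.12 -0.58 -0.  ]
126 [ 1.04 -0.72 -0.  ]
133 [ 0.95 -0.84 -0.  ]
140 [ 0.84 -0.95 -0.  ]
147 [ 0.72 -1.04 -0.  ]
154 [ 0.58 -1.12 -0.  ]
160 [ 0.39 -1.01 -0.  ]
```

View pics/d3s.png

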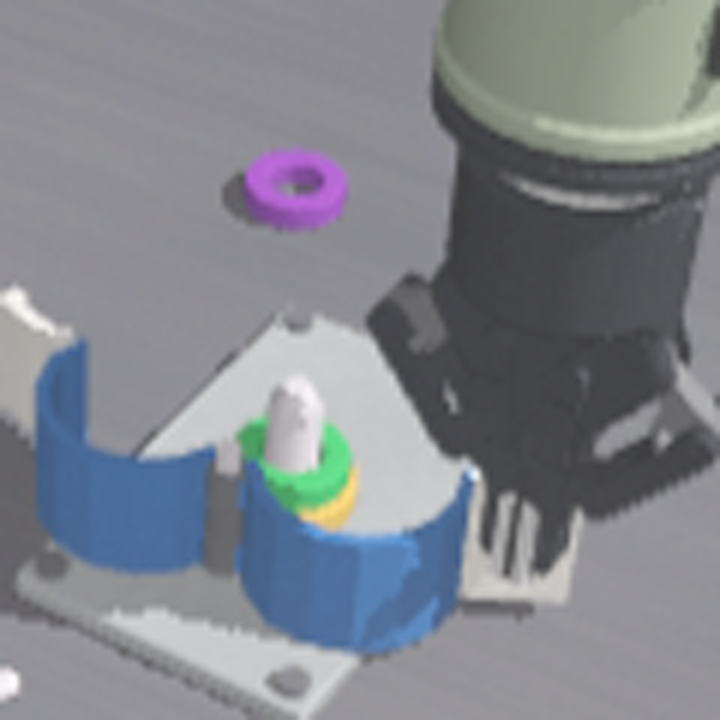

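The left half is swinging with the push. I'll continue.

Request:
{"op": "servo_tool", "data": {
  "rows": [
    [[0.57, -0.21, 0, 0, 0, 0], [0.57, -0.21, 0, 0, 0, 0], [0.56, -0.29, 0, 0, 0, 0], [0.56, -0.29, 0, 0, 0, 0]]
  ]
}}

```text
clock: 27.75
position: [0.5668, 0.0938, 0.0004]
tool_rot: [3.142, -0.0, 3.106]
force: [1.2, 0.2, -1.1]
grip_width: -0.0001
```

Request:
{"op": "servo_tool", "data": {
  "rows": [
    [[0.52, -0.36, 0, 0, 0, 0], [0.52, -0.36, 0, 0, 0, 0], [0.48, -0.42, 0, 0, 0, 0], [0.47, -0.42, 0, 0, 0, 0]]
  ]
}}

```text
clock: 28.25
position: [0.5464, 0.0788, 0.0004]
tool_rot: [-3.142, -0.0, 3.106]
force: [0.5, 0.2, 0.4]
grip_width: -0.0001
```

Request:
{"op": "servo_tool", "data": {
  "rows": [
    [[0.42, -0.47, 0, 0, 0, 0], [0.42, -0.48, 0, 0, 0, 0], [0.36, -0.52, 0, 0, 0, 0], [0.36, -0.52, 0, 0, 0, 0]]
  ]
}}

```text
clock: 28.75
position: [0.5302, 0.0594, 0.0004]
tool_rot: [-3.142, -0.0, 3.106]
force: [1.8, 0.2, 1.1]
grip_width: 0.0002
```

Run:
```python
from arc import *
st();arc([152,156,160,163,166])
g=grab("scene"); f=grab("top"); crop(g,"d4s",250,140,370,260,6);crop(f,"d4t",200,160,320,260,6)
```

```text
t 28.75 pos [5.302e+02 5.940e+01 4.000e-01] rpy [-180.     -0.    177.98] F [1.8 0.2 1.1] w 0.2 q [-0.21  0.67 -0.01  1.97  0.01  0.5   1.3 ]
now ang 147.1 r 103.3 F [1.8 0.2 1.1]
152 [ 0.43 -0.77  0.  ]
156 [ 0.29 -0.66  0.  ]
160 [ 0.25 -0.68  0.  ]
163 [ 0.15 -0.52  0.  ]
166 [ 0.13 -0.53  0.  ]
```

View pics/d4s.png

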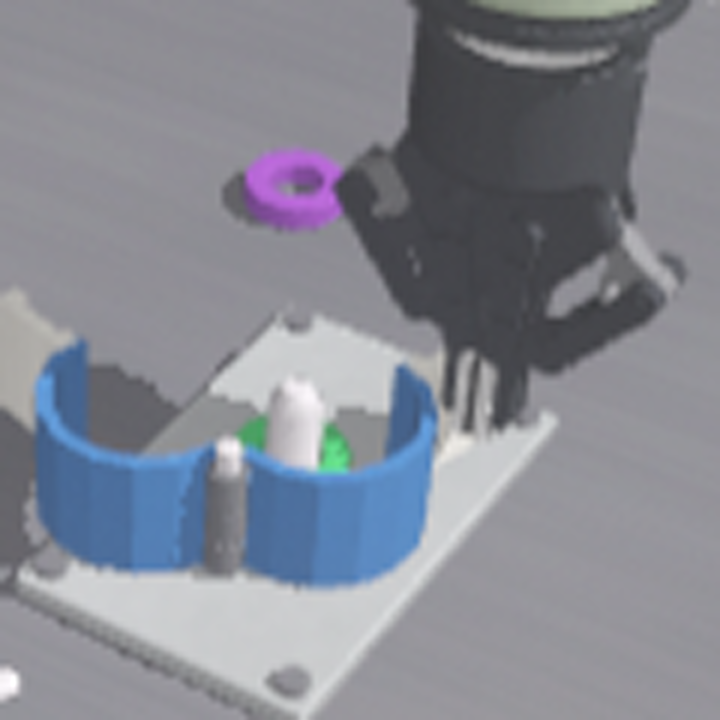

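View pics/d4t.png

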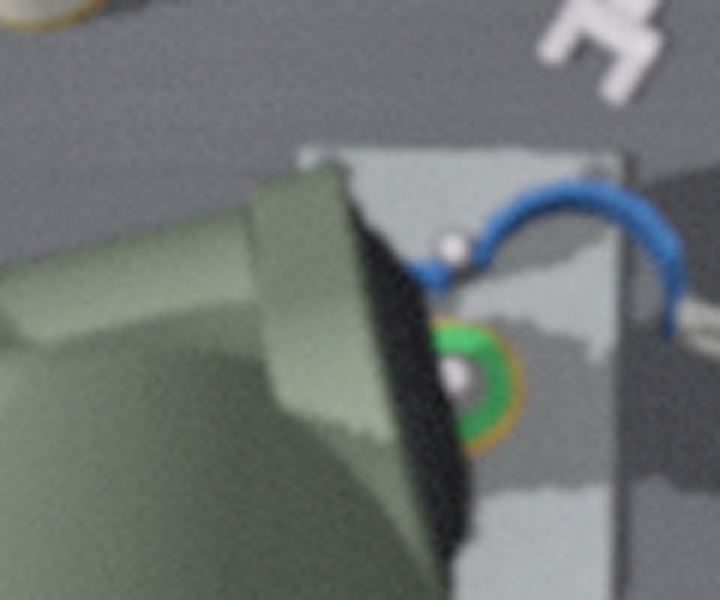

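Request:
{"op": "servo_tool", "data": {
  "rows": [
    [[0.21, -0.38, 0, 0, 0, 0], [0.21, -0.38, 0, 0, 0, 0], [0.15, -0.33, 0, 0, 0, 0], [0.14, -0.33, 0, 0, 0, 0]]
  ]
}}

```text
clock: 29.35
position: [0.5228, 0.0456, 0.0004]
tool_rot: [3.142, 0.0, 3.106]
force: [1.3, 0.7, -0.5]
grip_width: 0.0
```

Request:
{"op": "servo_tool", "data": {
  "rows": [
    [[0.13, -0.34, 0, 0, 0, 0], [0.12, -0.34, 0, 0, 0, 0], [0.08, -0.26, 0, 0, 0, 0], [0, 0, 0, 0, 0, 0]]
  ]
}}

```text
clock: 29.85
position: [0.519, 0.0362, 0.0004]
tool_rot: [-3.141, -0.0, 3.106]
force: [-0.4, 1.1, -0.0]
grip_width: -0.0001
```

Run:
```python
from arc import *
st();arc([163,164,165,166])
g=grab("scene"); crop(g,"d5s",250,140,370,260,6)
```

```text
t 29.85 pos [5.19e+02 3.62e+01 4.00e-01] rpy [-1.7999e+02 -2.0000e-02  1.7797e+02] F [-0.4  1.1 -0. ] w -0.1 q [-0.17  0.66 -0.01  2.01  0.02  0.48  1.33]
now ang 161.4 r 103.4 F [-0.4  1.1 -0. ]
163 [ 0.09 -0.27  0.  ]
164 [ 0.05 -0.17  0.  ]
165 [ 0.04 -0.18  0.  ]
166 [ 0.04 -0.18  0.  ]
```

View pics/d5s.png

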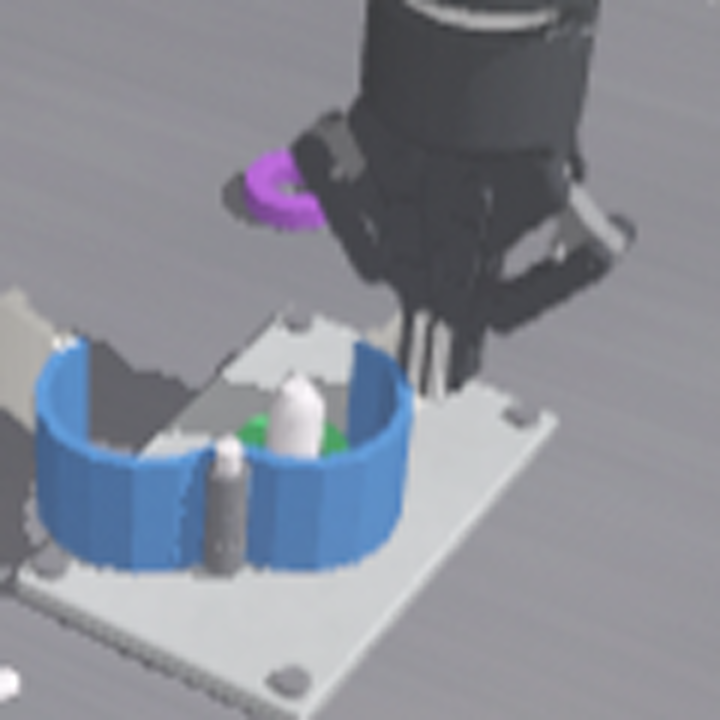

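Request:
{"op": "servo_tool", "data": {
  "rows": [
    [[0.09, -0.27, 0, 0, 0, 0], [0.05, -0.17, 0, 0, 0, 0], [0, 0, 0, 0, 0, 0]]
  ]
}}

```text
clock: 30.28
position: [0.5176, 0.032, 0.0004]
tool_rot: [-3.141, -0.0, 3.106]
force: [-0.5, 0.2, 0.0]
grip_width: -0.0
```

Request:
{"op": "servo_tool", "data": {
  "rows": [
    [[0.04, -0.15, 0, 0, 0, 0], [0, 0, 0, 0, 0, 0]]
  ]
}}

```text
clock: 30.52
position: [0.5174, 0.031, 0.0004]
tool_rot: [3.141, 0.0, 3.107]
force: [1.2, 3.6, 0.0]
grip_width: -0.0002
```

Request:
{"op": "servo_tool", "data": {
  "rows": [
    [[0.04, -0.15, 0, 0, 0, 0], [0, 0, 0, 0, 0, 0]]
  ]
}}

```text
clock: 30.78
position: [0.5174, 0.0308, 0.0005]
tool_rot: [3.14, 0.001, 3.108]
force: [2.6, 11.6, -3.3]
grip_width: -0.0
```

The left half is against its stop: force rises at y 31 mm, which puts the seam at about y 7.5. I'll back off, rise and go to the outside of the right flange.

Request:
{"op": "servo_tool", "data": {
  "rows": [
    [[0, 0.8, 0, 0, 0, 0], [0, 0.8, -1, 0, 0, 0], [0, 0, -3, 0, 0, 0], [0, 0, -3, 0, 0, 0], [0, 0, -2, 0, 0, 0]]
  ]
}}

```text
clock: 31.4
position: [0.5176, 0.0455, 0.0924]
tool_rot: [3.142, 0.001, 3.107]
force: [0.1, 0.9, -1.3]
grip_width: -0.0002
```

Run:
```python
from h import *
st(); delta([.6125,-.1025,.085],178)
g=grab("scene"); crop(g,"d6s",240,130,360,260,6)
```

```text
t 31.4 pos [517.6  45.5  92.4] rpy [1.8000e+02 7.0000e-02 1.7799e+02] F [ 0.1  0.9 -1.3] w -0.2 q [-0.19  0.5  -0.01  1.97  0.01  0.68  1.33]
delta cm tool: [-10.   -14.45   0.75]
turn deg tool: [ 0.    0.07 -0.01]
```

View pics/d6s.png

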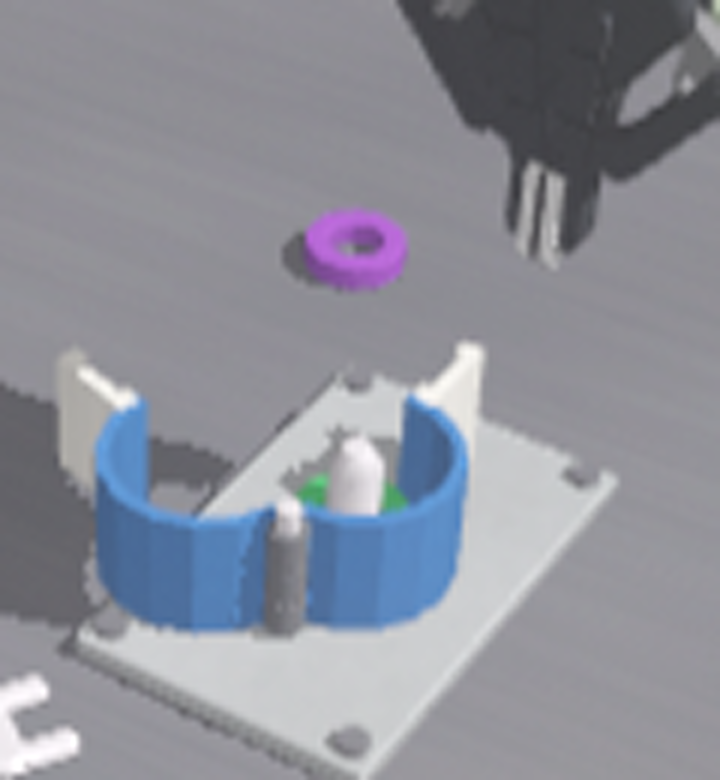

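Run:
```python
from arc import *
g=grab("scene"); f=grab("top"); crop(f,"d6t",220,160,340,260,6); crop(g,"d6u",295,180,335,230,14)
```

```text
(no output)
```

View pics/d6t.png

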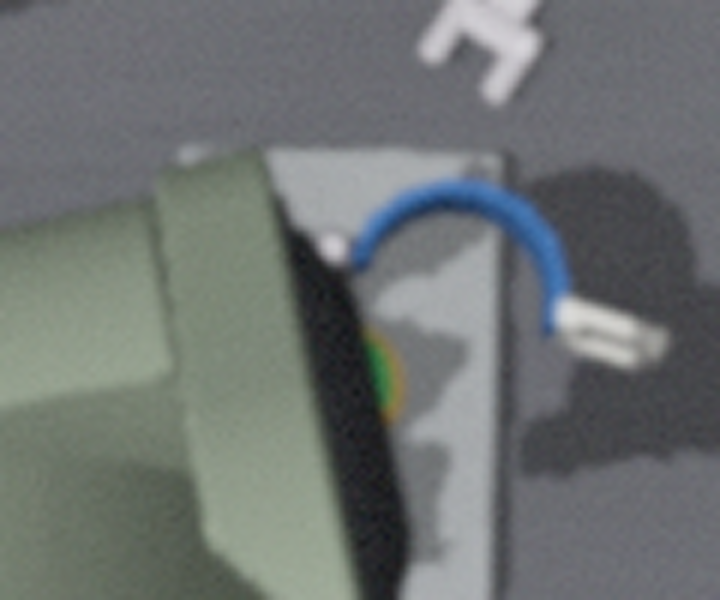

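View pics/d6u.png

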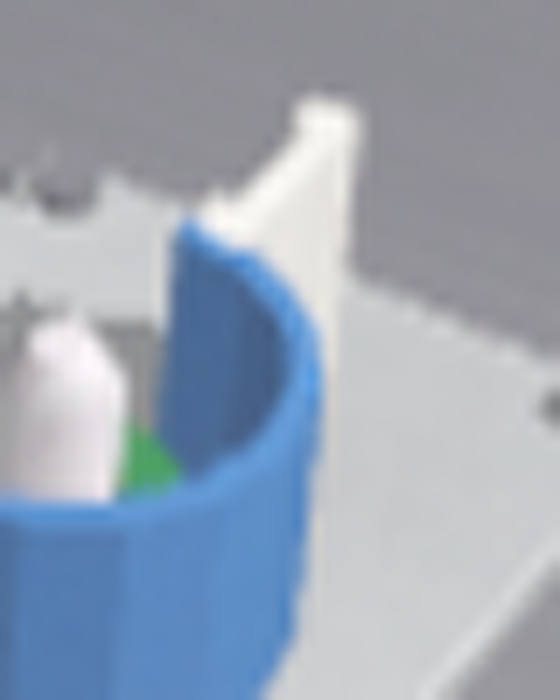

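Run:
```python
from arc import *
g=grab("scene")
for n,(u,v) in dict(tip_in=(295+305/14,180+105/14),tip_out=(295+355/14,180+110/14),root_in=(295+200/14,180+215/14),root_out=(295+258/14,180+245/14)).items():
    P=ray(g,u,v,.062)[:2]; d=P-H; print(n,(P*1000).round(1),np.linalg.norm(d)*1000,np.degrees(np.arctan2(d[1],d[0])))
print([proj(g,[*(np.array([.5707,.0032])+np.array([-x*np.cos(np.radians(-2))-y*np.sin(np.radians(-2))*1,-x*np.sin(np.radians(-2))+y*np.cos(np.radians(-2))])),.062]).round(1) for x,y in ((.076,0),(.076,.009),(.039,0),(.039,.009))])
```

```text
tip_in [499.1   9.4] 118.03253922412787 177.02461711393647
tip_out [496.   16.8] 121.76213286827839 173.6549581945374
root_in [533.    8.3] 84.1643227589118 176.60288944470554
root_out [534.7  19.3] 83.83016650414959 168.96716953158307
[array([316.2, 186. ]), array([319.8, 187.4]), array([308. , 194.5]), array([311.6, 195.9])]
```

The left flange's inner edge runs at 178°, along the closed seam. Next is the right side.

Request:
{"op": "servo_tool", "data": {
  "rows": [
    [[-2.5, -3.62, 0, 0, 0, 0], [-2.5, -3.61, 0, 0, 0, 0], [-2.5, -3.61, 0, 0, 0, 0], [-2.5, -3.61, 0, 0, 0, 0], [0, 0, 0, 0, 0, 0]]
  ]
}}

```text
clock: 32.22
position: [0.6124, -0.1061, 0.0891]
tool_rot: [-3.14, -0.001, 3.103]
force: [-0.7, 0.3, 0.5]
grip_width: -0.0
```

Run:
```python
from h import *
st(); delta([.6125,-.1025,.0],178)
```

```text
t 32.23 pos [ 612.4 -106.1   89.1] rpy [-1.7992e+02 -7.0000e-02  1.7776e+02] F [-0.7  0.3  0.5] w -0.0 q [ 0.08  0.64 -0.    1.7   0.    0.81  1.6 ]
delta cm tool: [-0.01  0.37  8.91]
turn deg tool: [-0.08 -0.07 -0.24]
```

Request:
{"op": "servo_tool", "data": {
  "rows": [
    [[0, 0.35, 1.5, 0, 0, 0], [0, 0, 1.5, 0, 0, 0], [0, 0, 1.5, 0, 0, 0], [0, 0, 0, 0, 0, 0]]
  ]
}}

```text
clock: 32.72
position: [0.6114, -0.0987, 0.0438]
tool_rot: [3.141, -0.002, 3.107]
force: [-0.6, -1.0, 0.8]
grip_width: 0.0002
```

Request:
{"op": "servo_tool", "data": {
  "rows": [
    [[0, 0, 1.2, 0, 0, 0], [0, 0, 1.2, 0, 0, 0], [0, 0, 1.2, 0, 0, 0], [0, 0, 0.8, 0, 0, 0], [0, 0, 0, 0, 0, 0]]
  ]
}}

```text
clock: 33.35
position: [0.6119, -0.0991, 0.0007]
tool_rot: [3.142, -0.001, 3.107]
force: [0.2, -0.3, 0.8]
grip_width: -0.0003
```

Run:
```python
from arc import *
st(); arc([-102,-108,-115,-122,-129,-136,-143,-150,-157])
g=grab("scene"); crop(g,"e1s",220,130,340,250,6)
```

```text
t 33.35 pos [611.9 -99.1   0.7] rpy [ 1.8000e+02 -6.0000e-02  1.7799e+02] F [ 0.2 -0.3  0.8] w -0.3 q [ 0.07  0.76 -0.01  1.74  0.01  0.64  1.59]
now ang -92.8 r 102.6 F [ 0.2 -0.3  0.8]
-102 [1.65 0.06 0.  ]
-108 [1.06 0.24 0.  ]
-115 [1.19 0.42 0.  ]
-122 [1.13 0.56 0.  ]
-129 [1.05 0.7  0.  ]
-136 [0.96 0.82 0.  ]
-143 [0.85 0.93 0.  ]
-150 [0.73 1.03 0.  ]
-157 [0.6  1.11 0.  ]
```

View pics/e1s.png

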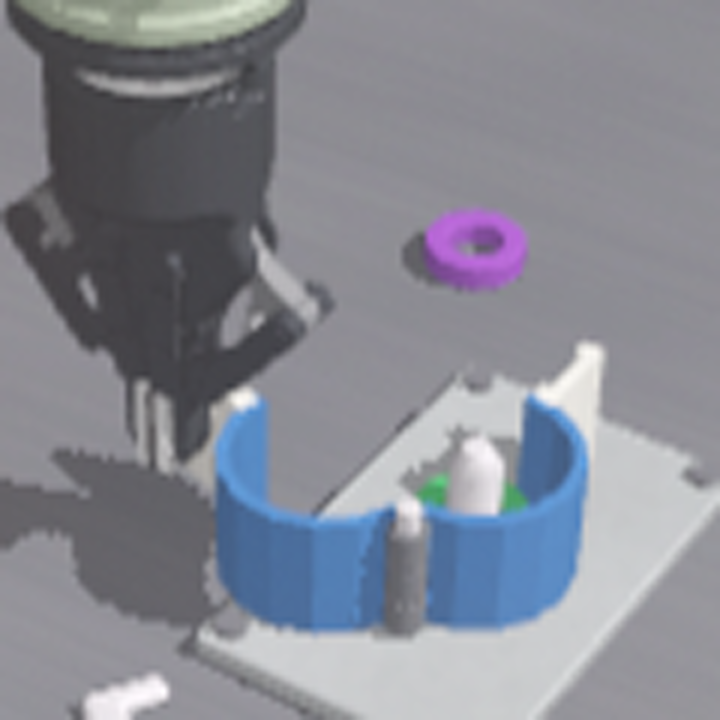

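Request:
{"op": "servo_tool", "data": {
  "rows": [
    [[0.55, 0.02, 0, 0, 0, 0], [0.55, 0.02, 0, 0, 0, 0], [0.55, 0.02, 0, 0, 0, 0], [0.53, 0.12, 0, 0, 0, 0], [0.53, 0.12, 0, 0, 0, 0]]
  ]
}}

```text
clock: 34.02
position: [0.5851, -0.0952, 0.0015]
tool_rot: [-3.142, 0.0, 3.107]
force: [2.4, 0.3, -0.7]
grip_width: -0.0003
```

Request:
{"op": "servo_tool", "data": {
  "rows": [
    [[0.6, 0.21, 0, 0, 0, 0], [0.59, 0.21, 0, 0, 0, 0], [0.57, 0.28, 0, 0, 0, 0], [0.56, 0.28, 0, 0, 0, 0]]
  ]
}}

```text
clock: 34.52
position: [0.5621, -0.0845, 0.0014]
tool_rot: [-3.142, -0.0, 3.106]
force: [2.2, 0.1, 0.3]
grip_width: 0.0
```

Request:
{"op": "servo_tool", "data": {
  "rows": [
    [[0.53, 0.35, 0, 0, 0, 0], [0.52, 0.35, 0, 0, 0, 0], [0.48, 0.41, 0, 0, 0, 0], [0.48, 0.41, 0, 0, 0, 0]]
  ]
}}

```text
clock: 35.02
position: [0.5427, -0.0685, 0.0014]
tool_rot: [-3.142, -0.0, 3.106]
force: [1.0, -0.9, 0.4]
grip_width: -0.0001
```

Run:
```python
from arc import *
st(); arc([-143,-150,-157,-162])
g=grab("scene"); crop(g,"e2s",220,130,340,250,6)
```

```text
t 35.02 pos [542.7 -68.5   1.4] rpy [-180.     -0.    177.99] F [ 1.  -0.9  0.4] w -0.1 q [ 0.02  0.68 -0.01  1.94  0.01  0.52  1.55]
now ang -136.0 r 103.4 F [ 1.  -0.9  0.4]
-143 [ 0.86  0.92 -0.  ]
-150 [ 0.73  1.03 -0.  ]
-157 [ 0.6   1.11 -0.  ]
-162 [ 0.35  0.83 -0.  ]
```

View pics/e2s.png

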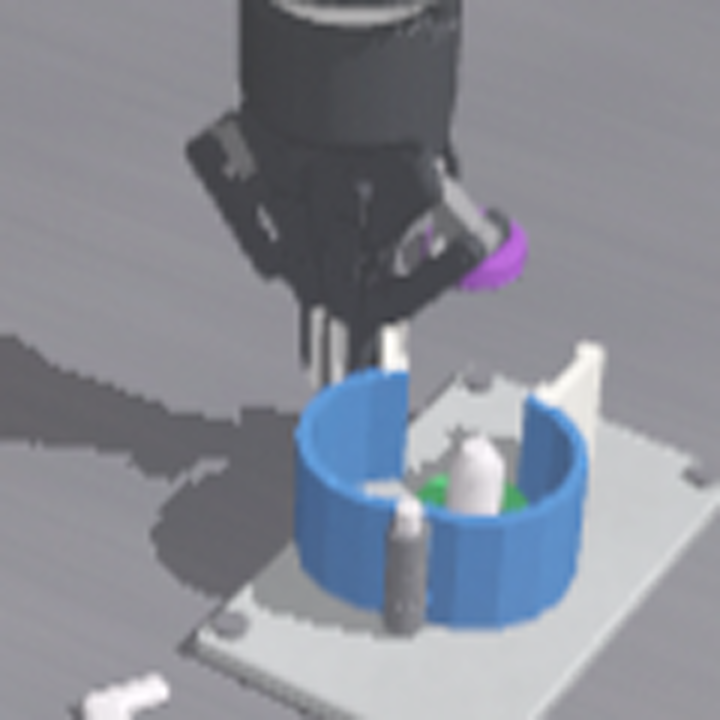

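Request:
{"op": "servo_tool", "data": {
  "rows": [
    [[0.43, 0.46, 0, 0, 0, 0], [0.43, 0.46, 0, 0, 0, 0], [0.37, 0.51, 0, 0, 0, 0], [0.36, 0.52, 0, 0, 0, 0]]
  ]
}}

```text
clock: 35.58
position: [0.5275, -0.0483, 0.0014]
tool_rot: [-3.142, -0.0, 3.107]
force: [2.0, -0.5, 0.6]
grip_width: -0.0002
```

Request:
{"op": "servo_tool", "data": {
  "rows": [
    [[0.3, 0.55, 0, 0, 0, 0], [0.3, 0.56, 0, 0, 0, 0], [0.18, 0.42, 0, 0, 0, 0], [0.17, 0.41, 0, 0, 0, 0]]
  ]
}}

```text
clock: 36.08
position: [0.5188, -0.0287, 0.0014]
tool_rot: [-3.142, -0.0, 3.106]
force: [0.2, -1.0, 0.6]
grip_width: 0.0001
```

Run:
```python
from arc import *
st(); arc([-164,-166,-168,-169,-170])
g=grab("scene"); crop(g,"e3s",220,130,340,250,6)
```

```text
t 36.08 pos [518.8 -28.7   1.4] rpy [-180.     -0.    177.99] F [ 0.2 -1.   0.6] w 0.1 q [-0.06  0.65  0.    2.01  0.    0.48  1.48]
now ang -161.9 r 103.3 F [ 0.2 -1.   0.6]
-164 [ 0.15  0.35 -0.  ]
-166 [ 0.11  0.35 -0.  ]
-168 [ 0.09  0.35 -0.  ]
-169 [ 0.04  0.18 -0.  ]
-170 [ 0.04  0.18 -0.  ]
```

View pics/e3s.png

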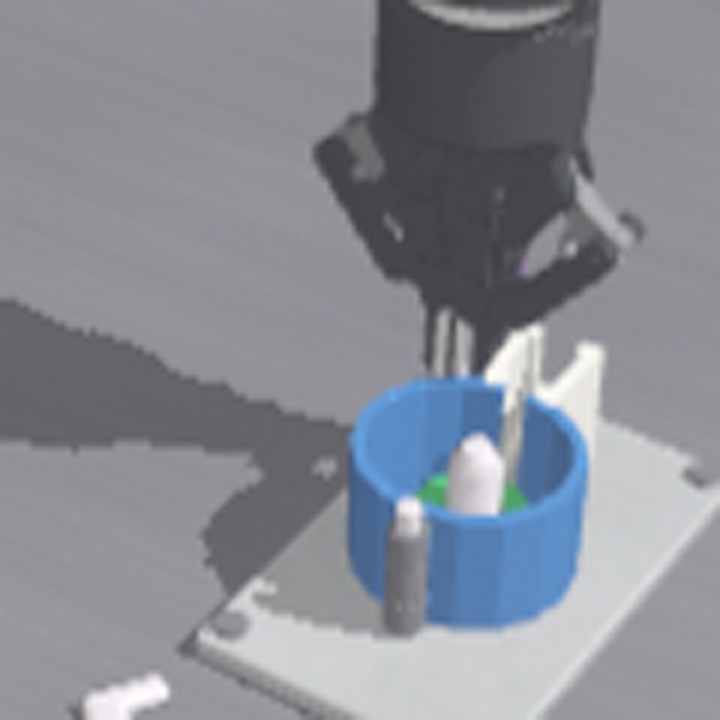

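Request:
{"op": "servo_tool", "data": {
  "rows": [
    [[0.15, 0.35, 0, 0, 0, 0], [0.11, 0.35, 0, 0, 0, 0], [0.06, 0.25, 0, 0, 0, 0], [0, 0, 0, 0, 0, 0]]
  ]
}}

```text
clock: 36.62
position: [0.516, -0.0191, 0.0014]
tool_rot: [3.142, -0.0, 3.107]
force: [-0.2, -0.5, 0.1]
grip_width: 0.0
```

Request:
{"op": "servo_tool", "data": {
  "rows": [
    [[0.03, 0.15, 0, 0, 0, 0], [0.03, 0.12, 0, 0, 0, 0], [0, 0, 0, 0, 0, 0]]
  ]
}}

```text
clock: 37.0
position: [0.5155, -0.0166, 0.0014]
tool_rot: [3.142, -0.0, 3.107]
force: [0.6, 0.5, -0.3]
grip_width: 0.0001
```

Request:
{"op": "servo_tool", "data": {
  "rows": [
    [[0.02, 0.12, 0, 0, 0, 0], [0, 0, 0, 0, 0, 0]]
  ]
}}

```text
clock: 37.25
position: [0.5154, -0.0154, 0.0014]
tool_rot: [3.142, -0.0, 3.107]
force: [-0.3, -1.2, -0.0]
grip_width: 0.0003
```

Request:
{"op": "servo_tool", "data": {
  "rows": [
    [[0.02, 0.1, 0, 0, 0, 0], [0, 0, 0, 0, 0, 0]]
  ]
}}

```text
clock: 37.5
position: [0.5153, -0.0145, 0.0014]
tool_rot: [-3.142, 0.0, 3.106]
force: [1.0, -0.9, 0.1]
grip_width: -0.0003
```

Request:
{"op": "servo_tool", "data": {
  "rows": [
    [[0.02, 0.1, 0, 0, 0, 0], [0, 0, 0, 0, 0, 0]]
  ]
}}

```text
clock: 37.75
position: [0.5152, -0.0143, 0.0014]
tool_rot: [-3.141, 0.0, 3.106]
force: [1.7, -6.2, -1.3]
grip_width: -0.0
```

Request:
{"op": "servo_tool", "data": {
  "rows": [
    [[0.02, 0.1, 0, 0, 0, 0], [0, 0, 0, 0, 0, 0]]
  ]
}}

```text
clock: 38.0
position: [0.5153, -0.0142, 0.0015]
tool_rot: [-3.14, 0.001, 3.105]
force: [2.8, -12.4, -2.0]
grip_width: -0.0002
```

Run:
```python
from arc import *
st()
g=grab("scene"); crop(g,"e4s",270,160,350,240,8)
```

```text
t 38.0 pos [515.3 -14.2   1.5] rpy [-1.7991e+02  4.0000e-02  1.7790e+02] F [  2.8 -12.4  -2. ] w -0.2 q [-0.09  0.65  0.01  2.02 -0.    0.47  1.45]
```

View pics/e4s.png

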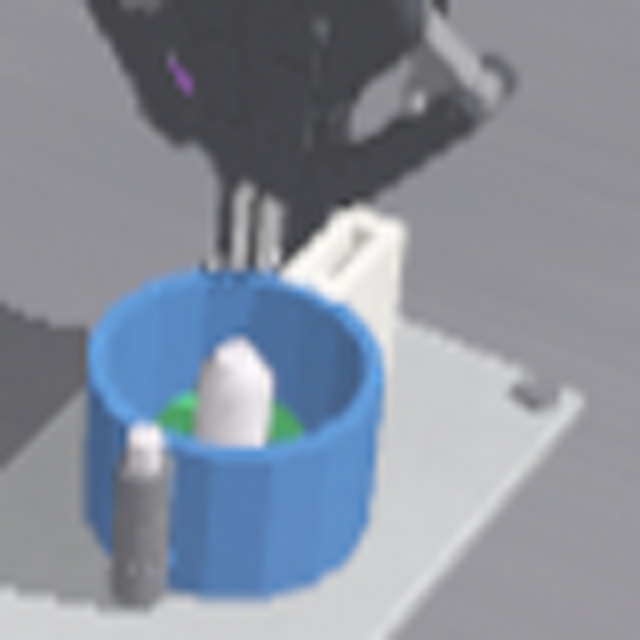

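Both halves are shut. Stops were felt at y 31.0 from the left and −14.35 from the right, giving a seam at y ≈ 8.35 in the robot frame. I'll pinch both flanges to confirm they're tight and to get the seam's direct reading.

Request:
{"op": "servo_tool", "data": {
  "rows": [
    [[0, -0.8, 0, 0, 0, 0], [0, -0.8, -1, 0, 0, 0], [0, 0, -3, 0, 0, 0], [0, 0, -3, 0, 0, 0], [0, 0, 0, 0, 0, 0]]
  ]
}}

```text
clock: 38.67
position: [0.5156, -0.0287, 0.0738]
tool_rot: [3.141, 0.004, 3.106]
force: [-0.5, 0.1, -0.5]
grip_width: -0.0004
```

Run:
```python
from arc import *
st(); delta([.509,.0085,.07],178)
```

```text
t 38.67 pos [515.6 -28.7  73.8] rpy [179.98   0.21 177.97] F [-0.5  0.1 -0.5] w -0.4 q [-0.06  0.52  0.    1.99 -0.    0.63  1.48]
delta cm tool: [0.79 3.69 0.38]
turn deg tool: [ 0.02  0.21 -0.03]
```

Request:
{"op": "servo_tool", "data": {
  "rows": [
    [[0.4, 1.85, 0, 0, 0, 0], [0.4, 1.85, 0, 0, 0, 0], [0, 0, 0, 0, 0, 0], [0, 0, 0, 0, 0, 0]]
  ],
  "grip": 0.1
}}

```text
clock: 39.17
position: [0.5074, 0.0088, 0.071]
tool_rot: [-3.141, -0.001, 3.107]
force: [-0.2, -0.4, -0.1]
grip_width: 0.0468
```

Run:
```python
from arc import *
st(); delta([.509,.0085,.07],178)
g=grab("scene"); crop(g,"e5s",270,130,370,240,7)
f=grab("top"); crop(f,"e5t",230,170,330,270,6)
```

```text
t 39.17 pos [507.4   8.8  71. ] rpy [-1.7998e+02 -4.0000e-02  1.7801e+02] F [-0.2 -0.4 -0.1] w 46.8 q [-0.14  0.52  0.01  2.01 -0.    0.62  1.41]
delta cm tool: [-0.16 -0.03  0.1 ]
turn deg tool: [-0.02 -0.04  0.01]
```

View pics/e5s.png

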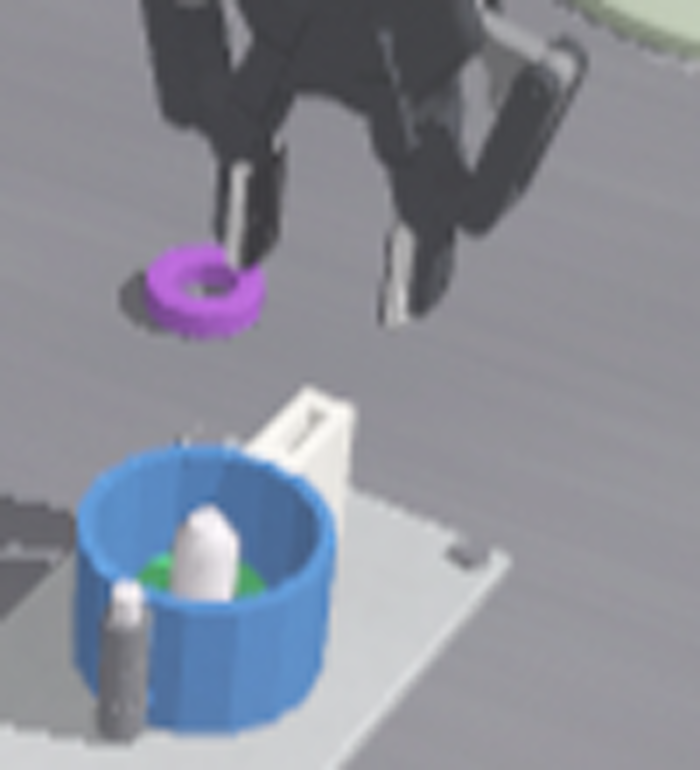

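Request:
{"op": "servo_tool", "data": {
  "rows": [
    [[0, 0, 1.5, 0, 0, 0], [0, 0, 1.5, 0, 0, 0], [0, 0, 1.5, 0, 0, 0], [0, 0, 1.5, 0, 0, 0], [0, 0, 0, 0, 0, 0]]
  ]
}}

```text
clock: 39.9
position: [0.5069, 0.0088, 0.0101]
tool_rot: [-3.141, -0.002, 3.107]
force: [0.3, 0.2, -0.0]
grip_width: 0.0471
```

Request:
{"op": "servo_tool", "data": {
  "rows": [
    [[0, 0, 0.8, 0, 0, 0], [0, 0, 0, 0, 0, 0], [0, 0, 0, 0, 0, 0], [0, 0, 0, 0, 0, 0], [0, 0, 0, 0, 0, 0]]
  ],
  "grip": -0.9,
  "squeeze": 30
}}

```text
clock: 40.52
position: [0.5075, 0.0087, 0.0031]
tool_rot: [-3.141, -0.0, 3.106]
force: [5.1, -2.1, -25.9]
grip_width: 0.0169
```

Run:
```python
from arc import *
st()
g=grab("scene"); crop(g,"e6s",270,130,370,240,7)
```

```text
t 40.52 pos [507.5   8.7   3.1] rpy [-1.7999e+02 -2.0000e-02  1.7798e+02] F [  5.1  -2.1 -25.9] w 16.9 q [-0.13  0.64  0.    2.04 -0.    0.46  1.4 ]
```

View pics/e6s.png

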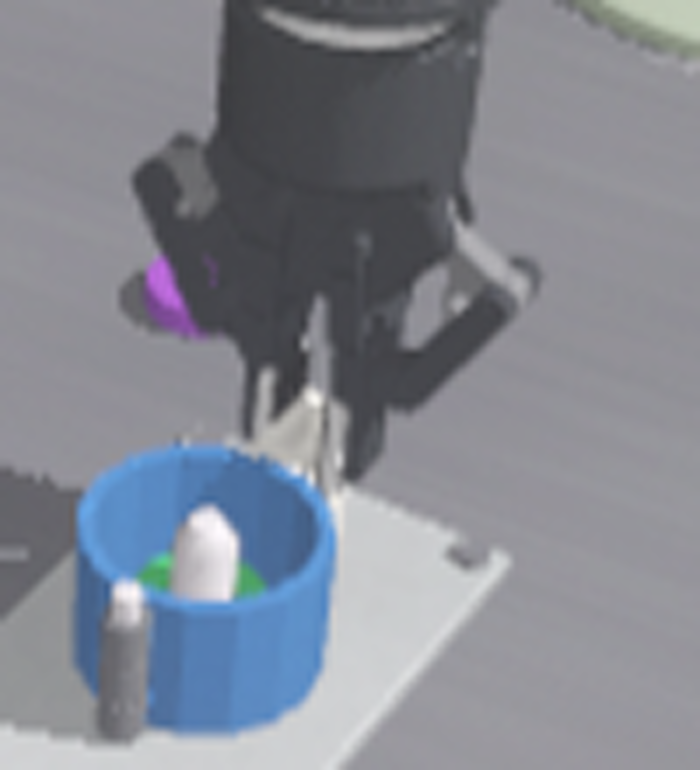

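The pinch reads 16.9 mm (18 mm nominal), so the flanges are shut tight. The seam is at y ≈ 8.7 for x 507. I'll release and go for the gauge.

Request:
{"op": "servo_tool", "data": {
  "rows": [
    [[0, 0, 0, 0, 0, 0], [0, 0, 0, 0, 0, 0], [0, 0, 0, 0, 0, 0]]
  ],
  "grip": 0.0
}}

```text
clock: 40.95
position: [0.5079, 0.0089, 0.0038]
tool_rot: [3.141, 0.001, 3.107]
force: [0.1, -0.5, -0.1]
grip_width: 0.0429
```

Request:
{"op": "servo_tool", "data": {
  "rows": [
    [[0, 0, -1.5, 0, 0, 0], [0, 0, -3, 0, 0, 0], [0, 0, -3, 0, 0, 0], [0, 0, -2.5, 0, 0, 0], [0, 0, 0, 0, 0, 0]]
  ]
}}

```text
clock: 41.58
position: [0.5088, 0.0089, 0.1059]
tool_rot: [3.141, 0.004, 3.106]
force: [0.2, -0.1, -1.1]
grip_width: 0.0424
```

Run:
```python
from arc import *
st(); delta([.5715,-.283,.09],174.3)
g=grab("scene"); crop(g,"e7s",270,150,350,240,8)
f=grab("top"); crop(f,"e7t",380,190,440,250,10)
```

```text
t 41.58 pos [508.8   8.9 105.9] rpy [179.97   0.22 177.98] F [ 0.2 -0.1 -1.1] w 42.4 q [-0.14  0.46  0.01  1.99 -0.01  0.69  1.41]
delta cm tool: [ -7.29 -28.95   1.6 ]
turn deg tool: [0.04 0.21 3.68]
```

View pics/e7s.png

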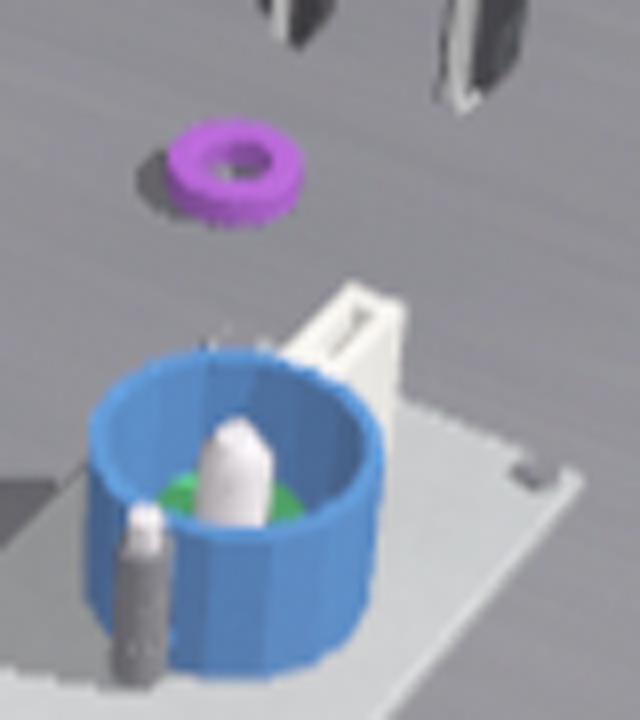

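Request:
{"op": "servo_tool", "data": {
  "rows": [
    [[-1.04, -4.14, 0, 0, 0, 0], [-1.04, -4.14, 0, 0, 0, 0], [-1.04, -4.14, 0, 0, 0, 0], [-1.04, -4.14, 0, 0, 0, 0], [-1.04, -4.14, 0, 0, 0, 0]]
  ]
}}

```text
clock: 42.3
position: [0.552, -0.2011, 0.1026]
tool_rot: [3.141, -0.001, 3.107]
force: [0.8, 0.3, 0.1]
grip_width: 0.0428
```

Request:
{"op": "servo_tool", "data": {
  "rows": [
    [[-1.04, -4.14, 0, 0, 0, 0], [-1.04, -4.14, 0, 0, 0, 0], [0, 0, 0, 0, 0, 3.7], [0, 0, 0, 0, 0, 0], [0, 0, 0, 0, 0, 0]]
  ]
}}

```text
clock: 42.92
position: [0.5701, -0.2826, 0.103]
tool_rot: [3.141, -0.001, 3.044]
force: [0.1, -0.4, -0.7]
grip_width: 0.0427
```

Run:
```python
from arc import *
st(); delta([.5715,-.283,.09],174.3)
g=grab("scene"); crop(g,"f1s",150,90,250,200,7)
f=grab("top"); crop(f,"f1t",370,180,450,260,8)
```

```text
t 42.92 pos [ 570.1 -282.6  103. ] rpy [ 1.7998e+02 -4.0000e-02  1.7442e+02] F [ 0.1 -0.4 -0.7] w 42.7 q [ 0.34  0.64  0.04  1.65 -0.03  0.85  1.87]
delta cm tool: [-0.14 -0.03  1.3 ]
turn deg tool: [ 0.02 -0.04  0.12]
```

View pics/f1s.png

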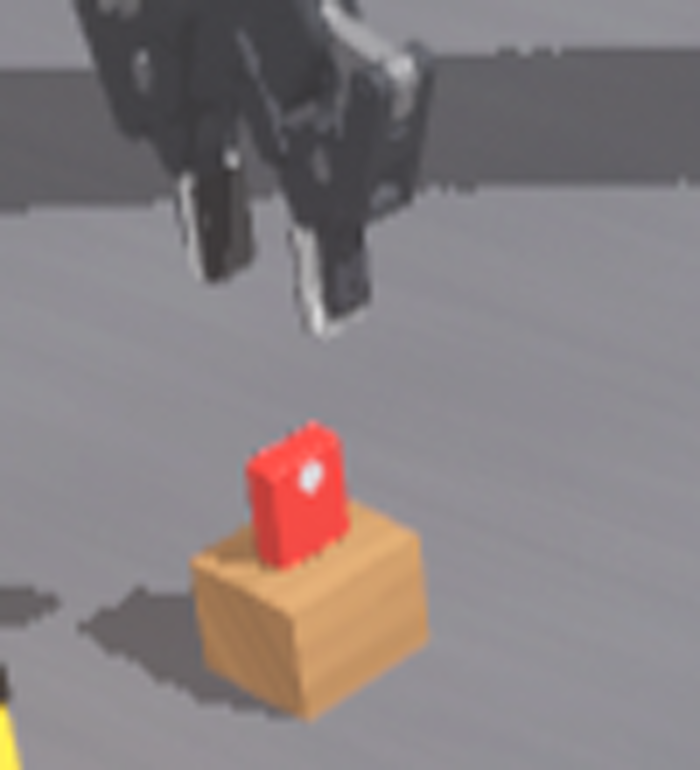

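View pics/f1t.png

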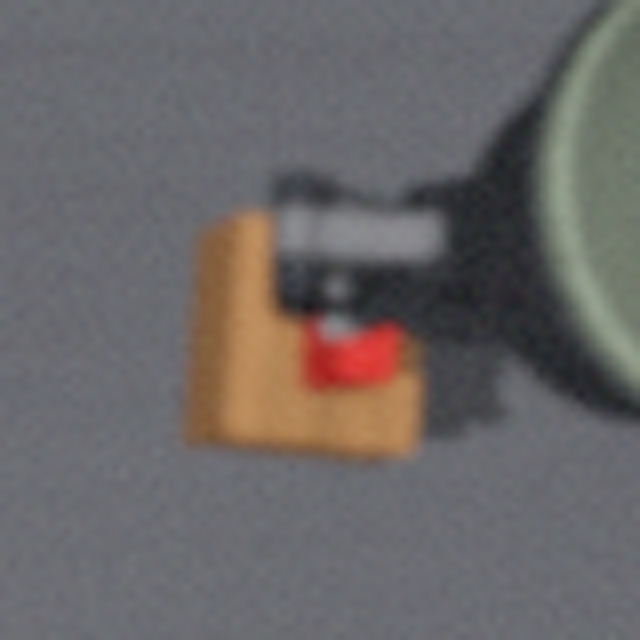

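Request:
{"op": "servo_tool", "data": {
  "rows": [
    [[-0.14, -0.03, 1.2, 0, 0, 0], [0, 0, 1.2, 0, 0, 0], [0, 0, 1.2, 0, 0, 0], [0, 0, 0.9, 0, 0, 0], [0, 0, 0, 0, 0, 0]]
  ]
}}

```text
clock: 43.65
position: [0.5712, -0.2836, 0.0575]
tool_rot: [3.141, -0.001, 3.042]
force: [0.3, 1.1, 0.9]
grip_width: 0.0428
```

Run:
```python
from arc import *
st(); delta([.5715,-.283,.022],174.3)
g=grab("scene"); crop(g,"f2s",160,110,240,190,8)
```

```text
t 43.65 pos [ 571.2 -283.6   57.5] rpy [ 1.7998e+02 -7.0000e-02  1.7429e+02] F [0.3 1.1 0.9] w 42.8 q [ 0.34  0.7   0.04  1.67 -0.03  0.77  1.87]
delta cm tool: [-0.03  0.07  3.55]
turn deg tool: [ 0.02 -0.07 -0.01]
```

View pics/f2s.png

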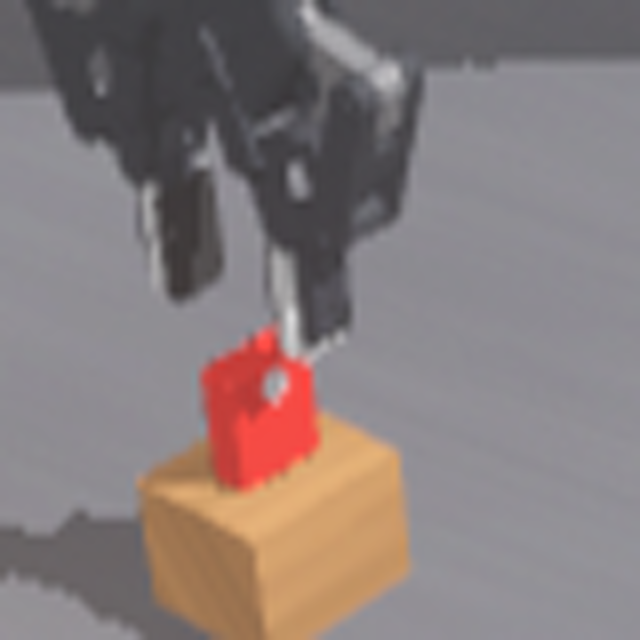

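Request:
{"op": "servo_tool", "data": {
  "rows": [
    [[0, 0.05, 0.9, 0, 0, 0], [0, 0, 0.9, 0, 0, 0], [0, 0, 0.9, 0, 0, 0], [0, 0, 0.9, 0, 0, 0], [0, 0, 0, 0, 0, 0]]
  ]
}}

```text
clock: 44.32
position: [0.5712, -0.2831, 0.0215]
tool_rot: [3.141, -0.001, 3.042]
force: [0.0, 0.7, 0.0]
grip_width: 0.0426
```

Request:
{"op": "servo_tool", "data": {
  "rows": [
    [[0, 0, 0, 0, 0, 0], [0, 0, 0, 0, 0, 0], [0, 0, 0, 0, 0, 0], [0, 0, 0, 0, 0, 0], [0, 0, 0, 0, 0, 0]]
  ],
  "grip": -0.9,
  "squeeze": 40
}}

```text
clock: 44.95
position: [0.5719, -0.2834, 0.0227]
tool_rot: [-3.141, 0.001, 3.042]
force: [0.1, -0.7, 4.8]
grip_width: 0.0132
```

Run:
```python
from arc import *
st()
g=grab("scene"); crop(g,"f3s",160,110,240,190,8)
```

```text
t 44.95 pos [ 571.9 -283.4   22.7] rpy [-1.7999e+02  3.0000e-02  1.7429e+02] F [ 0.1 -0.7  4.8] w 13.2 q [ 0.35  0.75  0.03  1.68 -0.04  0.71  1.87]
```

View pics/f3s.png

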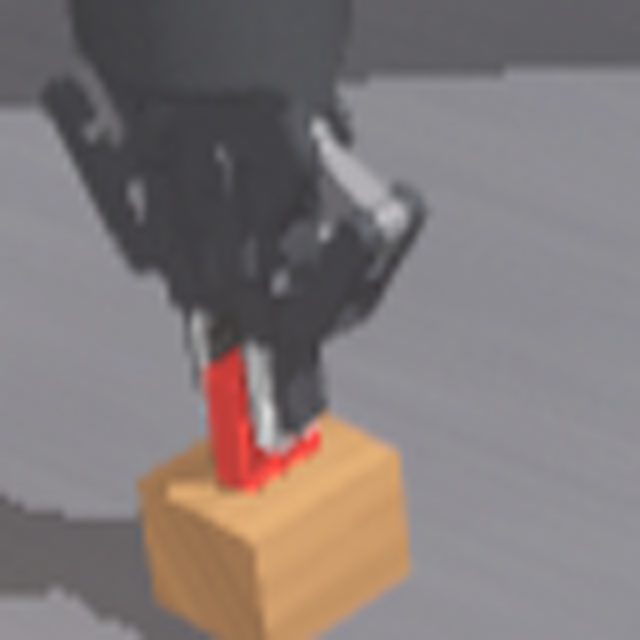

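The gauge is gripped at 13.2 mm. I've noted the home TCP as (571.9, −283.4, 22.7), yaw 174.3°. I'll lift straight up.

Request:
{"op": "servo_tool", "data": {
  "rows": [
    [[0, 0, -1, 0, 0, 0], [0, 0, -2, 0, 0, 0], [0, 0, -2, 0, 0, 0], [0, 0, -2, 0, 0, 0], [0, 0, -2, 0, 0, 0]]
  ]
}}

```text
clock: 45.62
position: [0.5718, -0.2834, 0.1143]
tool_rot: [-3.141, 0.001, 3.042]
force: [-0.8, -0.3, -0.5]
grip_width: 0.0135
```

Run:
```python
from arc import *
st(); delta([.514,.0084,.11],177.6)
g=grab("scene"); crop(g,"f4s",150,80,240,190,7)
```

```text
t 45.62 pos [ 571.8 -283.4  114.3] rpy [-1.7999e+02  4.0000e-02  1.7429e+02] F [-0.8 -0.3 -0.5] w 13.5 q [ 0.34  0.63  0.04  1.64 -0.03  0.88  1.87]
delta cm tool: [ 8.65 28.46  0.42]
turn deg tool: [-0.01  0.04 -3.31]
```

View pics/f4s.png

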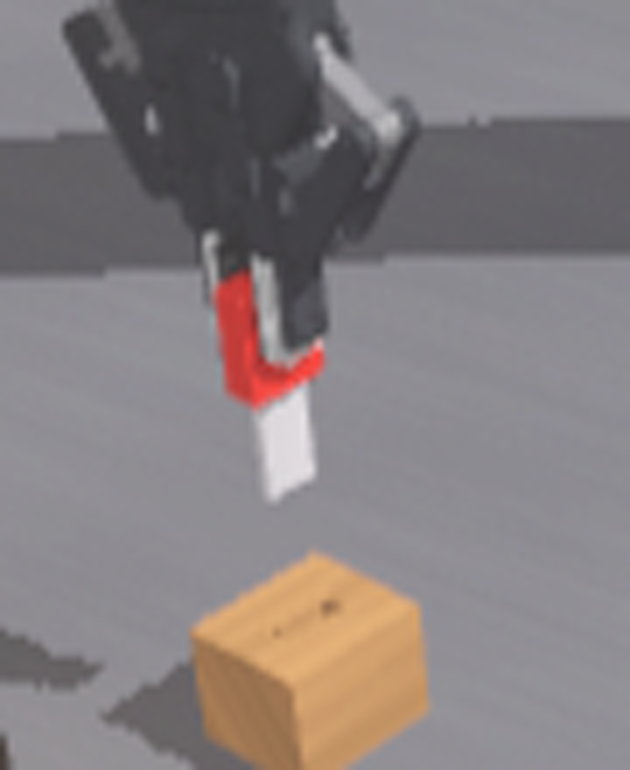

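Request:
{"op": "servo_tool", "data": {
  "rows": [
    [[1.08, 3.56, 0, 0, 0, 0], [1.08, 3.56, 0, 0, 0, 0], [1.08, 3.56, 0, 0, 0, 0], [1.08, 3.56, 0, 0, 0, 0], [1.08, 3.56, 0, 0, 0, 0]]
  ]
}}

```text
clock: 46.3
position: [0.5355, -0.0996, 0.1131]
tool_rot: [3.142, 0.001, 3.042]
force: [-0.1, 0.3, 0.3]
grip_width: 0.0134
```

Request:
{"op": "servo_tool", "data": {
  "rows": [
    [[1.08, 3.56, 0, 0, 0, 0], [1.08, 3.56, 0, 0, 0, 0], [1.08, 3.54, 0, 0, 0, -3.2], [0, 0, 0, 0, 0, 0], [0, 0, 0, 0, 0, 0]]
  ]
}}

```text
clock: 46.92
position: [0.5143, 0.0079, 0.1129]
tool_rot: [-3.141, 0.001, 3.097]
force: [-0.1, -0.8, -0.9]
grip_width: 0.0134
```

Run:
```python
from arc import *
st(); delta([.514,.0084,.085],177.5)
g=grab("scene"); crop(g,"f5s",270,110,350,230,6)
f=grab("top"); crop(f,"f5t",240,190,320,260,8)
```

```text
t 46.92 pos [514.3   7.9 112.9] rpy [-1.7998e+02  4.0000e-02  1.7745e+02] F [-0.1 -0.8 -0.9] w 13.4 q [-0.14  0.46  0.01  1.97 -0.01  0.72  1.4 ]
delta cm tool: [0.03 0.05 2.79]
turn deg tool: [-0.02  0.04 -0.05]
```

View pics/f5s.png

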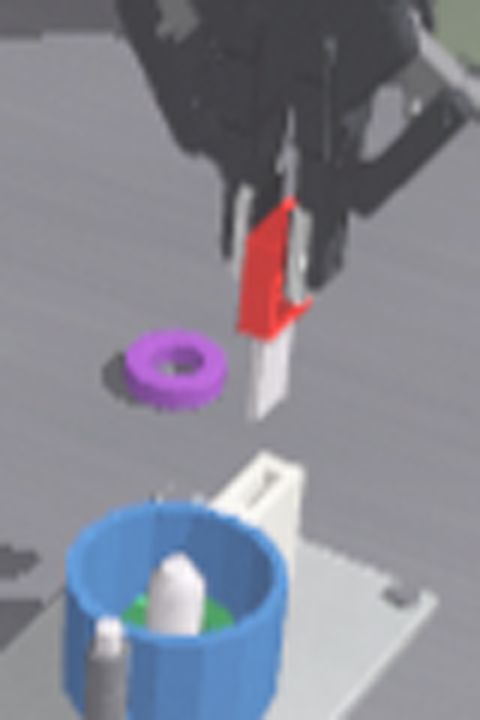

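Request:
{"op": "servo_tool", "data": {
  "rows": [
    [[0.03, 0.05, 1, 0, 0, 0], [0, 0, 1, 0, 0, 0], [0, 0, 0.9, 0, 0, 0], [0, 0, 0, 0, 0, 0], [0, 0, 0, 0, 0, 0]]
  ]
}}

```text
clock: 47.65
position: [0.5139, 0.009, 0.0835]
tool_rot: [-3.142, 0.0, 3.098]
force: [-0.3, -0.7, -0.5]
grip_width: 0.0131
```

Run:
```python
from arc import *
o=st(); delta([.514,.0084,.083],177.5)
g=grab("scene"); crop(g,"f6s",295,150,335,205,14)
p=o["position"]; a=np.radians(-2.5); ex=np.array([np.cos(a),np.sin(a)]); ey=np.array([-np.sin(a),np.cos(a)])
for dx,dy in ((-.01,.002),(-.01,-.002),(.01,.002),(.01,-.002)):
    q=p[:2]+dx*ex+dy*ey; print("blade bottom pred (x off 0)",dx,dy,proj(g,[*q,p[2]-.0147]).round(1), ((proj(g,[*q,p[2]-.0147])-[295,150])*14).round(0))
```

```text
t 47.65 pos [513.9   9.   83.5] rpy [-180.      0.    177.49] F [-0.3 -0.7 -0.5] w 13.1 q [-0.14  0.5   0.01  1.99 -0.01  0.65  1.4 ]
delta cm tool: [-0.02 -0.06  0.05]
turn deg tool: [-0.    0.   -0.01]
blade bottom pred (x off 0) -0.01 0.002 [316.9 186.5] [306. 511.]
blade bottom pred (x off 0) -0.01 -0.002 [315.3 185.9] [284. 502.]
blade bottom pred (x off 0) 0.01 0.002 [312.4 191.1] [243. 575.]
blade bottom pred (x off 0) 0.01 -0.002 [310.8 190.4] [221. 566.]
```

View pics/f6s.png

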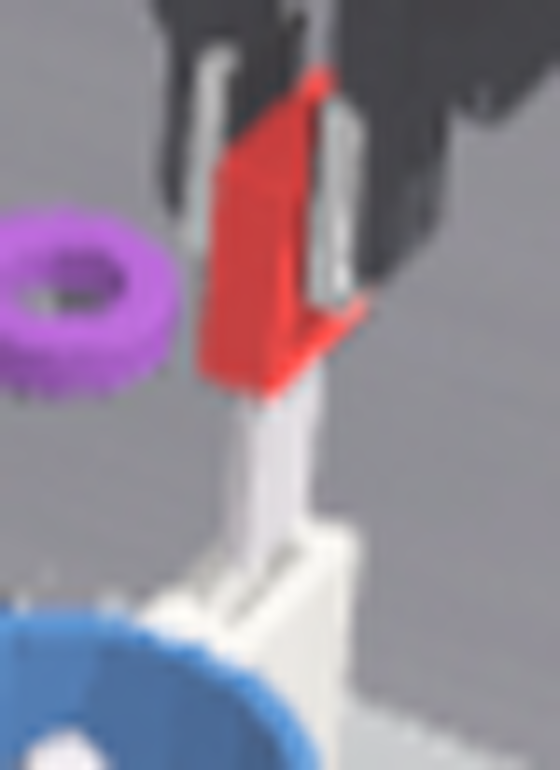

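Run:
```python
from h import *
a=cv2.imread("pics/e7s.png")[250:390,260:420]  # scene px 302.5..322.5, 181.25..198.75
a=cv2.resize(a,None,fx=4,fy=4,interpolation=cv2.INTER_CUBIC)
g=grab("scene"); b=g["image"][181:199,302:323,::-1]; b=cv2.resize(b,(640,560),interpolation=cv2.INTER_CUBIC)
def st_(x): 
    x=x.astype(float); return np.clip((x-130)*255/125,0,255).astype(np.uint8)
cv2.imwrite("pics/slot_a.png",st_(a)); cv2.imwrite("pics/slot_b.png",st_(b))
```

```text
(no output)
```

View pics/slot_a.png

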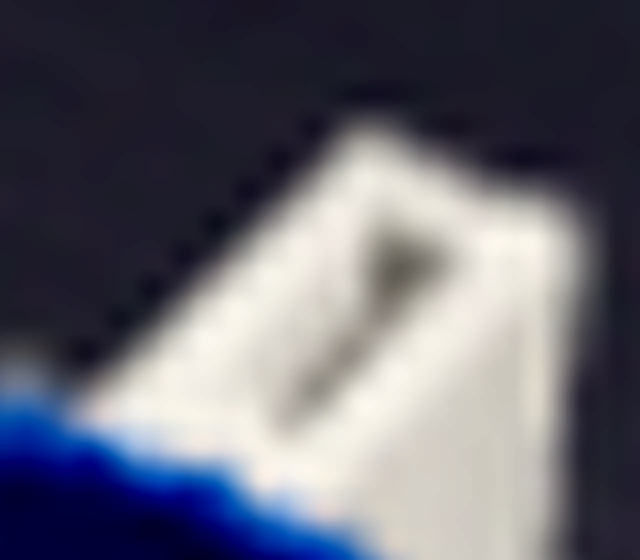

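View pics/slot_b.png

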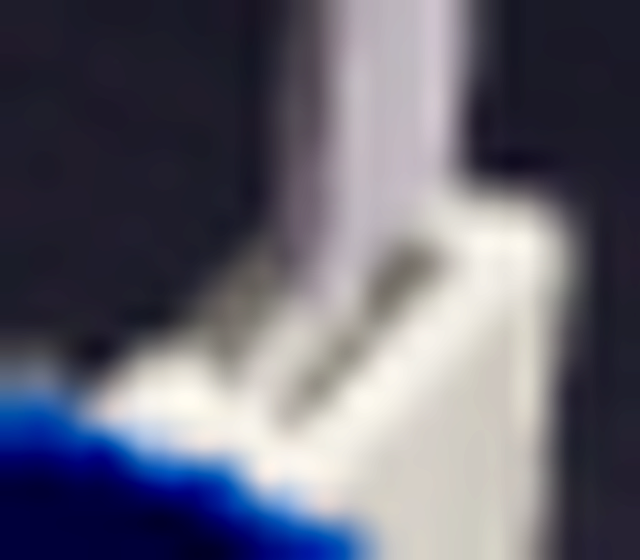

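Run:
```python
from h import *
g=grab("scene"); o=bot.observe(); p=o["position"]
def px(u,v): return 302.5+u/32,181.25+v/32
C=dict(FL=(375,218),FR=(455,258),NR=(295,435),c=(335,327))
for n,c in C.items(): print(n,(ray(g,*px(*c),.062)*1000).round(1))
print("flange far-left tip corner",(ray(g,*px(365,130),.062)*1000).round(1),"far-right",(ray(g,*px(580,215),.062)*1000).round(1))
# blade observed bottom corners in slot_b (origin 302-.5..., scale 30.5,31.1)
def pb(u,v): return 301.5+u/30.48,180.5+v/31.1
for n,c in dict(blade_near_low=(330,310),left=(290,275)).items(): print(n,pb(*c),(ray(g,*pb(*c),p[2]-.0147)*1000).round(1))
```

```text
FL [504.    5.5  62. ]
FR [505.1  12.3  62. ]
NR [528.5  12.   62. ]
c [516.5   8.8  62. ]
flange far-left tip corner [4.955e+02 3.000e-01 6.200e+01] far-right [496.   17.4  62. ]
blade_near_low (312.3267716535433, 190.467845659164) [522.3   9.6  69. ]
left (311.01443569553805, 189.34244372990355) [520.3   5.3  69. ]
```

Run:
```python
from h import *
g=grab("scene"); o=bot.observe(); p=o["position"]
def px(u,v): return 302.5-.44-.014+u/32,181.25-.44-.014+v/32
C=dict(FL=(375,218),FR=(455,258),NR=(295,435),c=(335,327),tipL=(365,130),tipR=(580,215))
for n,c in C.items(): print(n,np.round(px(*c),1),(ray(g,*px(*c),.062)*1000).round(1))
# seam check with gauge frame: save raw enlarge for blade
b=g["image"][160:200,300:326,::-1]; cv2.imwrite("pics/blade.png",cv2.resize(b,None,fx=15,fy=15,interpolation=cv2.INTER_NEAREST))
```

```text
FL [313.8 187.6] [503.1   3.9  62. ]
FR [316.3 188.9] [504.2  10.7  62. ]
NR [311.3 194.4] [527.7  10.4  62. ]
c [312.5 191. ] [515.6   7.2  62. ]
tipL [313.5 184.9] [494.5  -1.3  62. ]
tipR [320.2 187.5] [495.1  15.8  62. ]
```

View pics/blade.png

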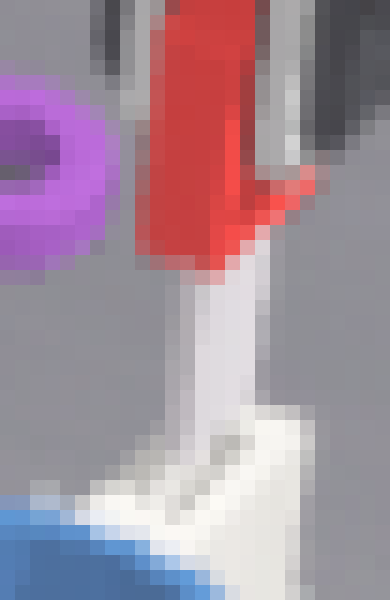

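Run:
```python
from h import *
st(); delta([.5147,.0079,.079],177.5)
```

```text
t 47.85 pos [513.9   9.1  83.7] rpy [1.8000e+02 3.0000e-02 1.7749e+02] F [-0.4  0.2 -1.3] w 13.3 q [-0.14  0.5   0.01  1.99 -0.01  0.65  1.4 ]
delta cm tool: [-0.08 -0.11  0.47]
turn deg tool: [ 0.    0.03 -0.01]
```

Request:
{"op": "servo_tool", "data": {
  "rows": [
    [[-0.08, -0.11, 0.2, 0, 0, 0], [0, 0, 0.25, 0, 0, 0], [0, 0, 0, 0, 0, 0]]
  ]
}}

```text
clock: 48.22
position: [0.5143, 0.0079, 0.0787]
tool_rot: [-3.142, -0.0, 3.098]
force: [-1.2, -0.9, -1.2]
grip_width: 0.0135
```

Request:
{"op": "servo_tool", "data": {
  "rows": [
    [[0, 0, 0.2, 0, 0, 0], [0, 0, 0.15, 0, 0, 0], [0, 0, 0, 0, 0, 0]]
  ]
}}

```text
clock: 48.6
position: [0.5144, 0.0079, 0.0753]
tool_rot: [-3.142, -0.0, 3.098]
force: [0.1, 0.1, -0.2]
grip_width: 0.013
```

Request:
{"op": "servo_tool", "data": {
  "rows": [
    [[0, 0, 0.15, 0, 0, 0], [0, 0, 0.15, 0, 0, 0], [0, 0, 0, 0, 0, 0]]
  ]
}}

```text
clock: 48.98
position: [0.5144, 0.0079, 0.0723]
tool_rot: [-3.142, -0.0, 3.098]
force: [-0.0, 0.8, -0.3]
grip_width: 0.0133
```

Request:
{"op": "servo_tool", "data": {
  "rows": [
    [[0, 0, 0.15, 0, 0, 0], [0, 0, 0.15, 0, 0, 0], [0, 0, 0, 0, 0, 0]]
  ]
}}

```text
clock: 49.35
position: [0.5144, 0.0079, 0.0693]
tool_rot: [-3.142, -0.0, 3.098]
force: [0.2, 0.6, -0.8]
grip_width: 0.0133
```

Run:
```python
from h import *
st()
g=grab("scene"); crop(g,"f7s",290,150,340,210,12)
```

```text
t 49.35 pos [514.4   7.9  69.3] rpy [-1.8000e+02 -1.0000e-02  1.7749e+02] F [ 0.2  0.6 -0.8] w 13.3 q [-0.14  0.53  0.01  1.99 -0.01  0.62  1.4 ]
```

View pics/f7s.png

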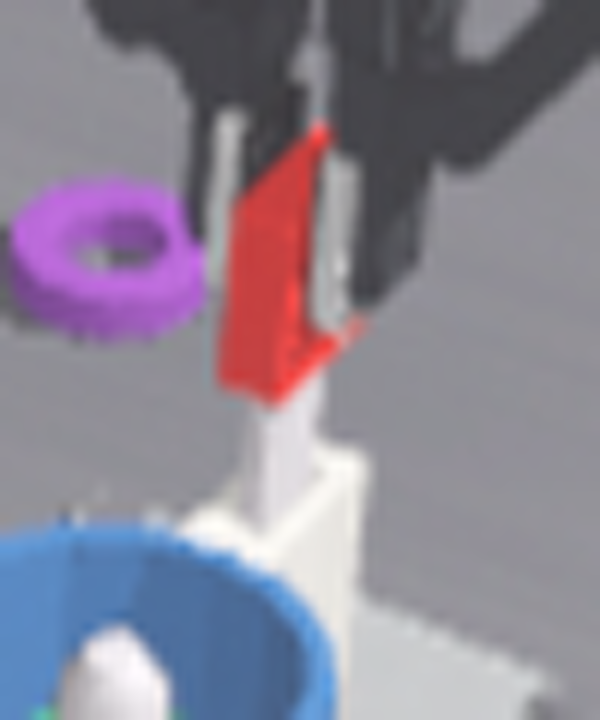

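The blade tip is in the slot with no contact force. I'll continue down to the shoulder.

Request:
{"op": "servo_tool", "data": {
  "rows": [
    [[0, 0, 0.5, 0, 0, 0], [0, 0, 0.5, 0, 0, 0], [0, 0, 0.5, 0, 0, 0], [0, 0, 0, 0, 0, 0]]
  ]
}}

```text
clock: 49.9
position: [0.5142, 0.0079, 0.0539]
tool_rot: [-3.141, -0.001, 3.098]
force: [-1.1, -0.9, -0.1]
grip_width: 0.0131
```

Request:
{"op": "servo_tool", "data": {
  "rows": [
    [[0, 0, 0.5, 0, 0, 0], [0, 0, 0.5, 0, 0, 0], [0, 0, 0.3, 0, 0, 0], [0, 0, 0, 0, 0, 0]]
  ]
}}

```text
clock: 50.4
position: [0.5143, 0.0079, 0.0412]
tool_rot: [-3.142, -0.0, 3.098]
force: [0.4, -0.3, -0.1]
grip_width: 0.0133
```

Request:
{"op": "servo_tool", "data": {
  "rows": [
    [[0, 0, 0.15, 0, 0, 0], [0, 0, 0, 0, 0, 0]]
  ]
}}

```text
clock: 50.65
position: [0.5145, 0.0079, 0.0399]
tool_rot: [-3.142, -0.0, 3.098]
force: [-0.0, -0.3, -0.7]
grip_width: 0.013
```

Request:
{"op": "servo_tool", "data": {
  "rows": [
    [[0, 0, 0.12, 0, 0, 0], [0, 0, 0, 0, 0, 0]]
  ]
}}

```text
clock: 50.9
position: [0.5145, 0.0079, 0.0387]
tool_rot: [3.142, 0.0, 3.098]
force: [1.1, -0.1, -1.2]
grip_width: 0.0135
```

Request:
{"op": "servo_tool", "data": {
  "rows": [
    [[0, 0, 0.1, 0, 0, 0], [0, 0, 0, 0, 0, 0]]
  ]
}}

```text
clock: 51.15
position: [0.5147, 0.0079, 0.0386]
tool_rot: [3.141, 0.001, 3.098]
force: [-6.1, -0.8, 22.2]
grip_width: 0.0135
```

Request:
{"op": "servo_tool", "data": {
  "rows": [
    [[0, 0, 0.1, 0, 0, 0], [0, 0, 0, 0, 0, 0]]
  ]
}}

```text
clock: 51.4
position: [0.5147, 0.0079, 0.0384]
tool_rot: [3.141, 0.001, 3.098]
force: [-12.6, -0.3, 43.3]
grip_width: 0.0135
```

The shoulder is down: contact came at exactly the predicted 38.6 mm. I'll ease off, let go and wait more than a second.

Request:
{"op": "servo_tool", "data": {
  "rows": [
    [[0, 0, -0.18, 0, 0, 0], [0, 0, 0, 0, 0, 0]]
  ]
}}

```text
clock: 51.65
position: [0.5147, 0.0079, 0.0387]
tool_rot: [3.142, 0.0, 3.098]
force: [0.6, 0.1, 7.8]
grip_width: 0.0134
```

Request:
{"op": "servo_tool", "data": {
  "rows": [
    [[0, 0, 0, 0, 0, 0], [0, 0, 0, 0, 0, 0], [0, 0, 0, 0, 0, 0], [0, 0, 0, 0, 0, 0], [0, 0, 0, 0, 0, 0]]
  ],
  "grip": -0.35
}}

```text
clock: 52.28
position: [0.5145, 0.0079, 0.0385]
tool_rot: [-3.142, -0.0, 3.098]
force: [-0.3, 0.5, 0.5]
grip_width: 0.028
```

Request:
{"op": "servo_tool", "data": {
  "rows": [
    [[0, 0, 0, 0, 0, 0], [0, 0, 0, 0, 0, 0], [0, 0, 0, 0, 0, 0], [0, 0, 0, 0, 0, 0], [0, 0, 0, 0, 0, 0]]
  ]
}}

```text
clock: 52.9
position: [0.5145, 0.0079, 0.0385]
tool_rot: [-3.142, -0.0, 3.098]
force: [-0.8, 1.2, 0.3]
grip_width: 0.0273
```

Request:
{"op": "servo_tool", "data": {
  "rows": [
    [[0, 0, 0, 0, 0, 0], [0, 0, 0, 0, 0, 0], [0, 0, 0, 0, 0, 0], [0, 0, 0, 0, 0, 0], [0, 0, 0, 0, 0, 0]]
  ]
}}

```text
clock: 53.52
position: [0.5145, 0.0079, 0.0385]
tool_rot: [-3.142, 0.0, 3.098]
force: [-0.3, 0.1, 0.3]
grip_width: 0.0276
```

Run:
```python
from h import *
st()
g=grab("scene"); crop(g,"f8s",280,140,350,220,9)
```

```text
t 53.52 pos [514.5   7.9  38.5] rpy [-180.      0.    177.49] F [-0.3  0.1  0.3] w 27.6 q [-0.13  0.58  0.    2.01 -0.    0.55  1.4 ]
```

View pics/f8s.png

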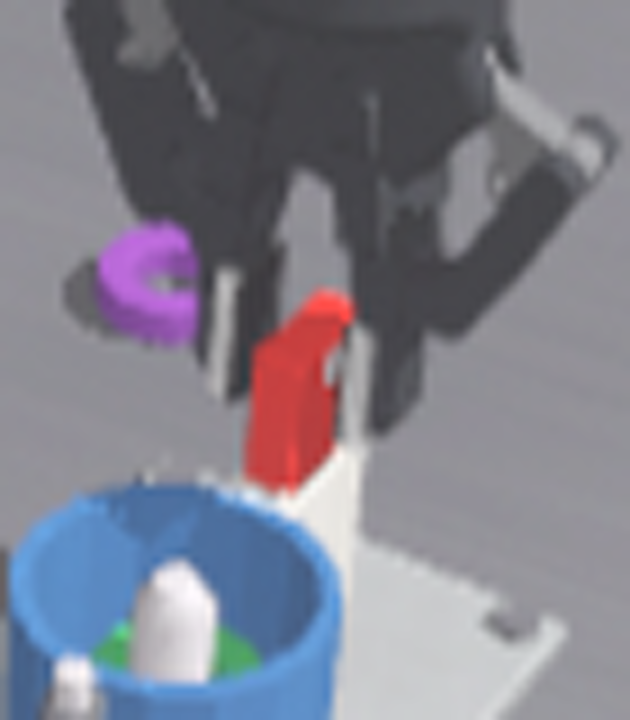

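The gauge stands freely in the seam, shoulder on the flanges, and has been there over 1 s. I'll regrip, lift and return it.

Request:
{"op": "servo_tool", "data": {
  "rows": [
    [[0, 0, 0, 0, 0, 0], [0, 0, 0, 0, 0, 0], [0, 0, 0, 0, 0, 0], [0, 0, 0, 0, 0, 0], [0, 0, 0, 0, 0, 0]]
  ],
  "grip": -0.9
}}

```text
clock: 54.2
position: [0.5145, 0.0079, 0.0386]
tool_rot: [-3.142, 0.0, 3.098]
force: [-1.4, 0.4, 5.7]
grip_width: 0.013
```

Request:
{"op": "servo_tool", "data": {
  "rows": [
    [[0, 0, -0.5, 0, 0, 0], [0, 0, -1, 0, 0, 0], [0, 0, -1.5, 0, 0, 0], [0, 0, -1.5, 0, 0, 0], [0, 0, -1.5, 0, 0, 0]]
  ]
}}

```text
clock: 54.82
position: [0.5146, 0.0079, 0.0999]
tool_rot: [3.142, 0.001, 3.098]
force: [0.8, 0.1, 0.1]
grip_width: 0.0133
```

Request:
{"op": "servo_tool", "data": {
  "rows": [
    [[0, 0, -1, 0, 0, 0], [0, 0, -0.7, 0, 0, 0], [0, 0, 0, 0, 0, 3.2], [0, 0, 0, 0, 0, 0]]
  ]
}}

```text
clock: 55.32
position: [0.5144, 0.0079, 0.1155]
tool_rot: [-3.141, -0.0, 3.042]
force: [0.4, 0.4, -0.6]
grip_width: 0.0134
```

Run:
```python
from h import *
st(); delta([.5719,-.2834,.113],174.29)
g=grab("scene"); crop(g,"g1s",270,110,350,230,6)
```

```text
t 55.33 pos [514.4   7.9 115.5] rpy [-1.7999e+02 -1.0000e-02  1.7430e+02] F [ 0.4  0.4 -0.6] w 13.4 q [-0.15  0.45  0.03  1.96 -0.02  0.73  1.36]
delta cm tool: [ -8.61 -28.41   0.25]
turn deg tool: [-0.01 -0.01  0.01]
```

View pics/g1s.png

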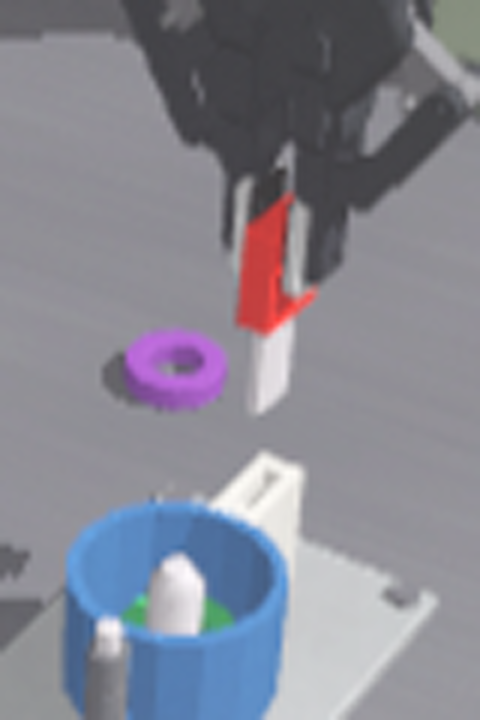

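Request:
{"op": "servo_tool", "data": {
  "rows": [
    [[-1.08, -3.55, 0, 0, 0, 0], [-1.08, -3.55, 0, 0, 0, 0], [-1.08, -3.55, 0, 0, 0, 0], [-1.08, -3.55, 0, 0, 0, 0], [-1.08, -3.55, 0, 0, 0, 0]]
  ]
}}

```text
clock: 56.0
position: [0.5506, -0.1753, 0.1153]
tool_rot: [3.141, -0.0, 3.043]
force: [0.4, 0.4, -0.9]
grip_width: 0.0132
```

Request:
{"op": "servo_tool", "data": {
  "rows": [
    [[-1.07, -3.55, 0, 0, 0, 0], [-1.07, -3.55, 0, 0, 0, 0], [-1.07, -3.55, 0, 0, 0, 0], [0, 0, 0, 0, 0, 0], [0, 0, 0, 0, 0, 0]]
  ]
}}

```text
clock: 56.62
position: [0.5717, -0.2827, 0.1151]
tool_rot: [3.141, -0.001, 3.043]
force: [-0.5, 0.1, -0.4]
grip_width: 0.0129
```

Run:
```python
from h import *
st(); delta([.5719,-.2834,.07],174.29)
```

```text
t 56.62 pos [ 571.7 -282.7  115.1] rpy [ 1.7996e+02 -4.0000e-02  1.7434e+02] F [-0.5  0.1 -0.4] w 12.9 q [ 0.33  0.63  0.05  1.64 -0.04  0.88  1.87]
delta cm tool: [-0.03 -0.07  4.51]
turn deg tool: [ 0.04 -0.04  0.05]
```

Request:
{"op": "servo_tool", "data": {
  "rows": [
    [[-0.03, -0.06, 1.2, 0, 0, 0], [0, 0, 1.2, 0, 0, 0], [0, 0, 1.2, 0, 0, 0], [0, 0, 1, 0, 0, 0], [0, 0, 0, 0, 0, 0]]
  ]
}}

```text
clock: 57.25
position: [0.5717, -0.2837, 0.0685]
tool_rot: [3.141, -0.001, 3.042]
force: [-0.8, 0.2, -0.0]
grip_width: 0.013
```

Run:
```python
from h import *
st(); delta([.5719,-.2834,.07],174.29)
g=grab("scene"); crop(g,"g2s",160,110,230,190,9)
```

```text
t 57.25 pos [ 571.7 -283.7   68.5] rpy [ 1.7998e+02 -8.0000e-02  1.7429e+02] F [-0.8  0.2 -0. ] w 13.0 q [ 0.34  0.69  0.04  1.66 -0.04  0.79  1.87]
delta cm tool: [-0.02  0.03 -0.15]
turn deg tool: [ 0.02 -0.08  0.  ]
```

View pics/g2s.png

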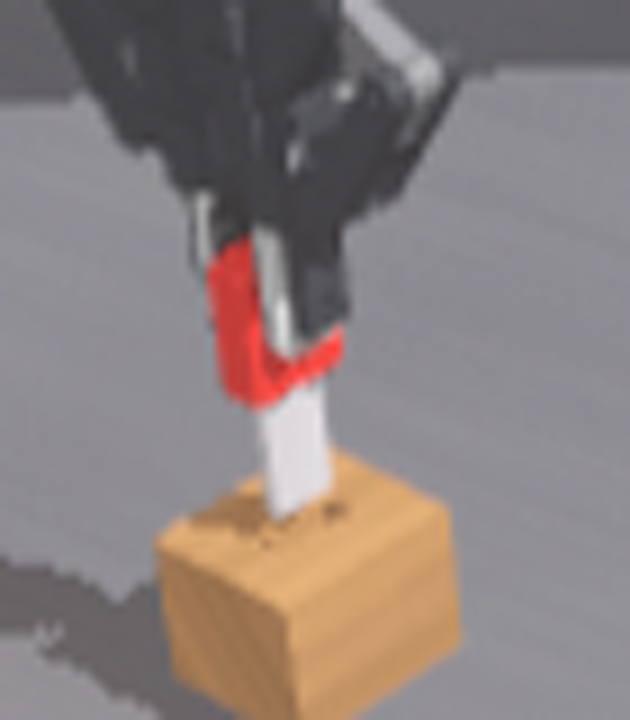

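The blade is above the stand slot at the recorded pose. I'll lower slowly.

Request:
{"op": "servo_tool", "data": {
  "rows": [
    [[0, 0.02, 0.4, 0, 0, 0], [0, 0, 0.4, 0, 0, 0], [0, 0, 0.4, 0, 0, 0], [0, 0, 0, 0, 0, 0]]
  ]
}}

```text
clock: 57.8
position: [0.572, -0.2836, 0.0572]
tool_rot: [3.141, -0.0, 3.042]
force: [0.6, -0.3, -1.0]
grip_width: 0.0136
```

Request:
{"op": "servo_tool", "data": {
  "rows": [
    [[0, 0, 0.5, 0, 0, 0], [0, 0, 0.6, 0, 0, 0], [0, 0, 0.6, 0, 0, 0], [0, 0, 0, 0, 0, 0]]
  ]
}}

```text
clock: 58.3
position: [0.5718, -0.2836, 0.0399]
tool_rot: [3.141, -0.001, 3.042]
force: [0.2, 0.7, -1.2]
grip_width: 0.0135
```

Request:
{"op": "servo_tool", "data": {
  "rows": [
    [[0, 0, 0.6, 0, 0, 0], [0, 0, 0.5, 0, 0, 0], [0, 0, 0.3, 0, 0, 0], [0, 0, 0, 0, 0, 0]]
  ]
}}

```text
clock: 58.8
position: [0.572, -0.2837, 0.0263]
tool_rot: [3.142, -0.0, 3.042]
force: [0.7, -0.0, -0.8]
grip_width: 0.0133
```

Request:
{"op": "servo_tool", "data": {
  "rows": [
    [[0, 0, 0.25, 0, 0, 0], [0, 0, 0.1, 0, 0, 0], [0, 0, 0, 0, 0, 0]]
  ]
}}

```text
clock: 59.18
position: [0.5721, -0.2837, 0.023]
tool_rot: [3.142, -0.0, 3.042]
force: [0.6, -0.5, -0.1]
grip_width: 0.0133
```

Request:
{"op": "servo_tool", "data": {
  "rows": [
    [[0, 0, 0.1, 0, 0, 0], [0, 0, 0, 0, 0, 0]]
  ]
}}

```text
clock: 59.42
position: [0.5723, -0.2838, 0.0226]
tool_rot: [-3.142, 0.0, 3.042]
force: [-2.8, 1.3, 8.3]
grip_width: 0.0132
```

The shoulder contact (8 N at z 22.6) matches the starting pose. I'll release and retreat.

Request:
{"op": "servo_tool", "data": {
  "rows": [
    [[0, 0, 0, 0, 0, 0], [0, 0, 0, 0, 0, 0], [0, 0, 0, 0, 0, 0], [0, 0, 0, 0, 0, 0]]
  ],
  "grip": 0.0
}}

```text
clock: 59.92
position: [0.5721, -0.2837, 0.0219]
tool_rot: [3.142, -0.0, 3.042]
force: [1.0, -0.3, 0.5]
grip_width: 0.0428
```

Request:
{"op": "servo_tool", "data": {
  "rows": [
    [[0, 0, -2, 0, 0, 0], [0, 0, -3, 0, 0, 0], [0, 0, -4, 0, 0, 0], [0, 0, -4, 0, 0, 0], [0, 0, -2, 0, 0, 0]]
  ]
}}

```text
clock: 60.55
position: [0.5729, -0.2841, 0.1759]
tool_rot: [-3.141, 0.004, 3.042]
force: [-0.0, -0.7, -0.2]
grip_width: 0.0433
```

Run:
```python
from h import *
st()
g=grab("scene"); crop(g,"g3s",0,0,560,420,1); crop(g,"g4s",160,120,360,270,4)
f=grab("top"); crop(f,"g3t",0,0,560,420,1)
```

```text
t 60.55 pos [ 572.9 -284.1  175.9] rpy [-179.94    0.2   174.28] F [-0.  -0.7 -0.2] w 43.3 q [ 0.33  0.56  0.06  1.58 -0.04  1.    1.87]
```

View pics/g4s.png

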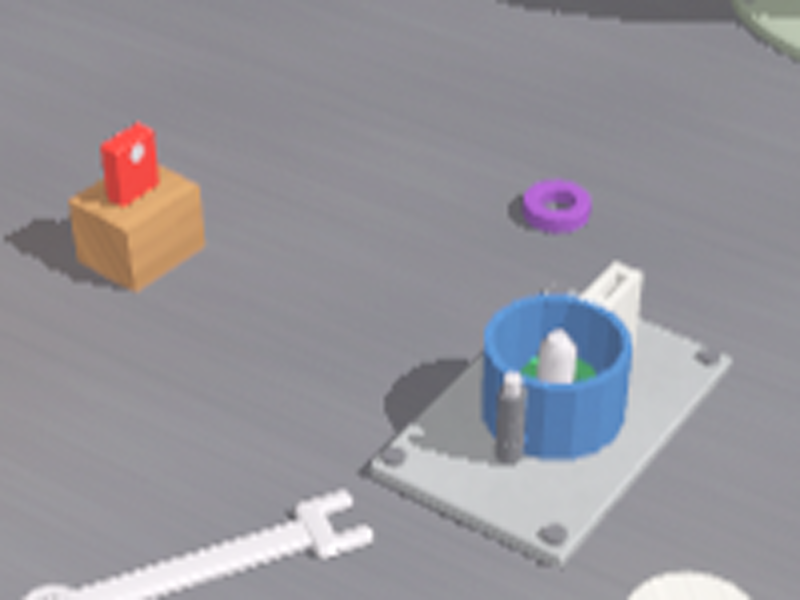

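View pics/g3t.png

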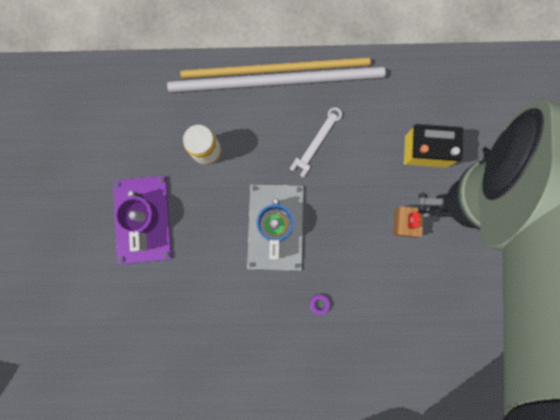

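Run:
```python
from h import *
f=grab("top"); crop(f,"g5t",245,190,305,275,8)
a=cv2.imread("pics/top0.png").astype(int); b=f["image"][:,:,::-1].astype(int)
d=np.abs(a-b).max(2)
for n,(u0,v0,u1,v1) in dict(can=(180,120,225,170),wrench=(285,105,345,180),battery=(400,120,465,168)).items(): print(n,(d[v0:v1,u0:u1]>60).sum())
```

```text
can 0
wrench 0
battery 0
```

View pics/g5t.png

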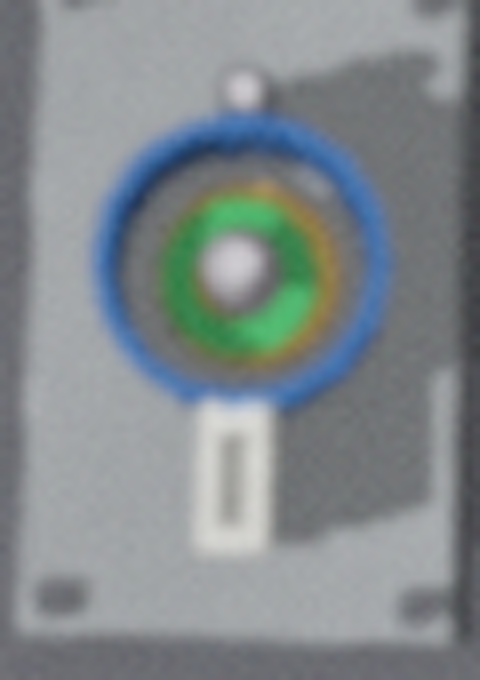

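The top view shows a round closed shell with the flange pair meeting and one clean slot. Both collars sit on the post, green on brass. The can, wrench and battery areas are unchanged from the start. I'm handing in.

Run:
```python
from workcell import bot
print(bot.job_done())
```

```text
the job is handed in; nothing more can be done
None
```

I did the whole job in the order asked and handed it in at about 61 s; no verdict is reported.

**What I did**
- **Collars:** only the brass and green ones were on the bench. I slid brass, then green, fully down the post.
- **Housing:** I swung both blue halves shut to their stops and pinched the flanges together.
- **Gauge check:** I pushed the blade into the slot until the shoulder touched, let go for over a second, then put the gauge back in its stand.

**What the checks showed**
- **Brass collar:** it touched down exactly 10 mm above bench level, on the base plate.
- **Green collar:** it touched down within about 0.5 mm of the height expected on top of the brass one.
- **Flanges:** they read 16.9 mm when pinched (18 mm nominal), and the last top view shows them meeting with one clean slot.
- **Gauge:** it met the flanges and later the stand at the heights I predicted.
- **Bystanders:** the can, wrench and battery show no change from the first top view. I never touched the purple look-alikes.

**What disagreed or went less cleanly**
- The reported tool height read about 35–42 mm lower than the fingertips really were, so I set heights by contact and images.
- The scene camera was about 2 mm off from what touch showed at the post and seam, and I placed nearer to the touch readings.
- The fingertips pressed on the bench with about 42 N when gripping the brass collar, and the shoulder on the flanges with about 43 N, both briefly. The 40 N limit is stated for the arm and gripper body, so I took the fingers as outside it.

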